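# Nest three measuring scoops on one hook

### The job

Hang the three square measuring scoops on the hook arm by the eyes in their handles, largest first, then medium, then small, mouths facing the free tip so that each nests inside the one before. Slide each one back along the arm by feel and press it firmly but gently home - the largest against the sprung stop, each next one against the eye of the scoop before it - before you let it go, and never ram it. Leave all three hanging straight, close together, and do not disturb the shakers and the egg cup.

Things in the scene. Friction and masses are not known exactly. Their poses are not given: they have to be found in the camera images.
- hook: fixed steel hook stand; origin on the bench at the centre of its 230 x 110 x 10 mm base plate; x points back along the hook arm, from free tip to post (post at x = +100 mm). The arm is a level bar, 8 mm diameter, over y = 0, axis 210 mm above the bench; from x = -83 mm on it slopes up to the tip at x = -100 mm. Nothing stands above it
- hook_tip (a point): centre of the bar at the arm's free end, 5.6 mm above the level part's axis; axes as the hook's. Behind it, round the arm, a collar carries a sprung black stop pad (22 mm diameter) facing the tip. It is clamped elsewhere each time: pad face anywhere from hook x = -8 to +32 mm, not measured. The pad gives 1 mm per 2 N, for 8 mm, then is solid
- scoop_large: the large of three scoops: square grey metal bucket 64 x 64 mm, 40 mm deep, wall 2.5 mm, standing on a side wall, mouth towards -x, black handle rising from its mouth edge; 140 mm tall, about 150 g (varies). Origin on the underside in the mouth plane, mid-width; x points from mouth into bucket, z up along the handle
- scoop_large_eye (a point): centre of the large scoop's eye, 126 mm above and 18 mm behind its origin, same axes: a tunnel along x 20 mm long, 13 wide, 18 high, in a block 19 mm wide. From 24 to 58 mm below it the handle is a flat-sided grip 26 mm wide (y), 10 mm thick, its middle 13 mm in front (-x) of the eye centre. Bucket axis 94 mm below the eye in all scoops; nested eyes touch at 20 mm spacing
- scoop_medium: the medium of three scoops: square grey metal bucket 48 x 48 mm, 40 mm deep, wall 2.5 mm, standing on a side wall, mouth towards -x, black handle rising from its mouth edge; 132 mm tall, about 120 g (varies). Origin on the underside in the mouth plane, mid-width; x points from mouth into bucket, z up along the handle
- scoop_medium_eye (a point): centre of the medium scoop's eye, 118 mm above and 18 mm behind its origin, same axes: a tunnel along x 20 mm long, 13 wide, 18 high, in a block 19 mm wide. From 24 to 58 mm below it the handle is a flat-sided grip 26 mm wide (y), 10 mm thick, its middle 13 mm in front (-x) of the eye centre. Bucket axis 94 mm below the eye in all scoops; nested eyes touch at 20 mm spacing
- scoop_small: the small of three scoops: square grey metal bucket 32 x 32 mm, 40 mm deep, wall 2.5 mm, standing on a side wall, mouth towards -x, black handle rising from its mouth edge; 124 mm tall, about 90 g (varies). Origin on the underside in the mouth plane, mid-width; x points from mouth into bucket, z up along the handle
- scoop_small_eye (a point): centre of the small scoop's eye, 110 mm above and 18 mm behind its origin, same axes: a tunnel along x 20 mm long, 13 wide, 18 high, in a block 19 mm wide. From 24 to 58 mm below it the handle is a flat-sided grip 26 mm wide (y), 10 mm thick, its middle 13 mm in front (-x) of the eye centre. Bucket axis 94 mm below the eye in all scoops; nested eyes touch at 20 mm spacing
- mill_1: the dark-filled glass shaker, 44 mm across, 90 mm tall, on the left of the bench; origin at its underside; leave alone
- mill_2: the white-filled glass shaker, 44 mm across, 90 mm tall, on the left of the bench; origin at its underside; leave alone
- egg_cup_3: ivory egg cup, 49 mm across, 62 mm tall, at the back of the bench; origin at its underside; leave alone
There are look-alikes about, which are no part of the job. What is shaped like the scoop_medium but turquoise is not meant.

How it is judged:
By the outcome, as a careful person would: the job done as asked, in the order asked, and still so for the second after the job is handed in, with the robot touching nothing.
It also fails if it takes over 72 s, if anything falls off the work surface, if the arm or the gripper's body presses on something with over 40 N, if the wrist force passes 120 N, or if a joint passes its speed limit or range.

### The arm

A 6-joint arm with a two-finger parallel gripper is mounted at the origin on the work surface; the furniture and walls round the work are solid. World frame = base frame: x ahead of the robot, y to its left, z up, the work surface at z = 0. Lengths are in mm, angles in rad, forces in N, time in s.
With the tool pointing down it reaches from about 400 to 925 mm from the base axis. Payload 12.5 kg.
Tool frame: the origin (TCP) lies midway between the tips of the shut fingers; the grasp point (between the pads) lies 19 mm behind it; z points along the fingers, y is the direction in which the jaws open and shut (so a half turn about z gives the same grasp; the last joint's range is limited). The gripper opens to 95 mm and grips with 3 to 60 N. Pads are 20 mm wide; open, the fingers measure 119 mm over their backs; the gripper's body (75 mm by 180 mm) begins 59 mm behind the grasp point.
Start: joints at [-1.307, 0.491, 1.559, -0, 1.092, -0.106], TCP at [225.917, -582.759, 214.661] pointing down, gripper open.
Joint ranges: [-3.1, 3.1], [-0.84, 2.19], [0.05, 2.79], [-1.13, 4.28], [0.06, 2.93], [-2.69, 2.69]. Speed limits (rad/s): [2.22, 2.22, 2.79, 3.14, 3.14, 3.14].

### API

Orientations are given as [roll, pitch, yaw] about the fixed x, y, z axes, in that order (R = Rz(yaw) Ry(pitch) Rx(roll)).
In Python, from cell import env gives the robot as it stands.
- The arm moves only by the tool arm_command, never from a script. Its argument "steps" is a list of rows, each an object of numbers: "dx", "dy", "dz": the shift along the tool's x, y, z as a fraction of full scale; "rx", "ry", "rz": the turn, a rotation vector about the tool's x, y, z as a fraction of full scale; "claw": the gripper command: -1 is fully open, 1 is shut, values between are in proportion. In form: [{"dx": .., "dy": .., "dz": .., "rx": .., "ry": .., "rz": .., "claw": ..}, ...]. A call has 1 to 10 rows; each row shifts and turns the pose as measured when the row begins, along the tool's axes as they then stand; what a row does not reach is not made up. Full scale, the value 1, is 0.8 m for a shift and 90 degrees for a turn. A row lasts 1/8 s, in which the tool goes at most 62.5 mm and 10.7 degrees, less where a joint would pass 70% of its speed; a pose out of reach is approached as far as the arm can. A call with a number of a shift or a turn outside -1 to 1 is refused whole. A call with a gripper value outside its range is refused whole. The fingers move at their own pace and stop on an object; the grip force is fixed at half the most. Time passes only in rows, so rows that do not move let the fingers close. It gives the time, the measured TCP pose, the force and the opening at its end, in the units of the state.
- env.state(): the state, without advancing time (a new reading comes with each control period).
- env.read_camera(name): name is "scene" or "top" or "wrist"; returns (picture, depth): 384x512x3 uint8, red, green, blue; 384x512 float32, mm along the optical axis (not along the pixel's ray), 0 where there is no reading.
- env.get_calibration(name): a dict with "vfov" (degrees; the focal length in pixels is half the picture's height over the tangent of half this angle, whatever the lens; pixels are square), "cx", "cy" (the principal point, pixels), "xyz" and "attitude" of the camera in the world. Camera axes: x right, y up, looking along -z (the intrinsics and any distortion apply to the point x, -y, -z); pixel columns grow to the right and rows downward; lengths in mm; the calibration is good to about 2 mm. A picture is of the moment at which its call begins: read the wrist's pose just before it. get_calibration takes no time and is no camera call; for the wrist camera it gives the pose at the moment of the call.
- env.job_done(): hands the job in, once; it reports no verdict.
The state is a dict: "t": time; "joints": joint angles; "qvel": joint speeds; "tau": joint torques, N m; "eef_pos": TCP position; "tcp_rot": TCP orientation; "ft_force": force on the tool from outside, world axes, zero at the start; "moment": the same for the moment, N m; "opening": opening from 0.0 (shut) to 1.0 (fully open).
Only numpy, scipy, OpenCV 4.12 (cv2) and the standard library are available. Lean on these libraries where they do the work, as an engineer would, in place of code of your own. Each camera call takes 0.05 s, during which the arm holds its last target.

## Working session

There is one attempt and no reset: what is moved stays moved. The work goes in short steps, Python scripts to look and compute and a tool call to move; the robot and the scene stay as the last step left them, time stands still between calls to the robot, and variables do not carry over. Pictures are saved under pics/ and viewed, and the job is handed in when it is done.

Besides the shell and the picture viewer there is one more tool, called after ">>>" as name(argument=value, ...), one argument or row to a line, values as JSON. arm_command: Moves the arm, as the interface text tells. Its arguments: {"type":"object","properties":{"steps":{"type":"array","items":{"type":"object","properties":{"dx":{"type":"number"},"dy":{"type":"number"},"dz":{"type":"number"},"rx":{"type":"number"},"ry":{"type":"number"},"rz":{"type":"number"},"claw":{"type":"number"}}}}},"required":["steps"]}

```bash
ls; mkdir -p pics
python3 - <<'E'
from cell import env
import cv2,numpy as np
print(env.state())
for n in ["scene","top","wrist"]:
    c=env.get_calibration(n); p,d=env.read_camera(n)
    print(n,c)
    cv2.imwrite(f"pics/{n}0.png",p[:,:,::-1]); np.save(f"pics/{n}0.npy",d)
E
```

```text
pics
{'t': 0.0, 'joints': array([-1.30657982e+00,  4.91590474e-01,  1.55944900e+00,  1.06305649e-05,
        1.09172934e+00, -1.05603365e-01]), 'qvel': array([-0.00111366, -0.0001582 , -0.00122414,  0.00149819, -0.00077324,
       -0.00075388]), 'tau': array([ 2.54856677e-04, -6.12647367e+01, -2.58187151e+01,  6.92519965e-02,
        4.82321181e-02, -1.34558427e-04]), 'eef_pos': array([ 225.86040488, -582.49331019,  214.04270717]), 'tcp_rot': array([-3.14042404e+00, -1.33350864e-04,  3.69814885e-01]), 'ft_force': array([-0.17249061, -0.01643173, -0.03729102]), 'moment': array([-0.01737668, -0.01390254,  0.00168108]), 'opening': 1.0034262976856916}
scene {'vfov': 53.759577068489335, 'cx': 254.48927756557288, 'cy': 198.6656058507941, 'xyz': array([-123.88579425,  808.61731574,  638.83043639]), 'attitude': array([ 1.09022788,  0.00467653, -2.38519376])}
top {'vfov': 45.40414769292511, 'cx': 257.1044972287213, 'cy': 196.056978875311, 'xyz': array([ -27.39299456,  -11.8729177 , 1585.10080707]), 'attitude': array([ 0.39159742, -0.00719206, -1.30537745])}
wrist {'vfov': 68.62749102054984, 'cx': 255.87585610636236, 'cy': 191.9151632853253, 'xyz': array([ 303.04495363, -552.57828642,  384.28024161]), 'attitude': array([-0.29740555,  0.00248649, -1.20188518])}
```

View pics/scene0.png

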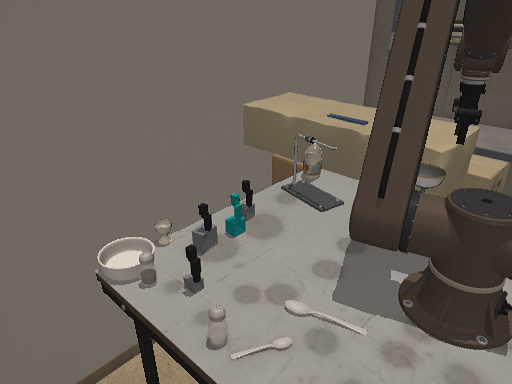

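View pics/top0.png

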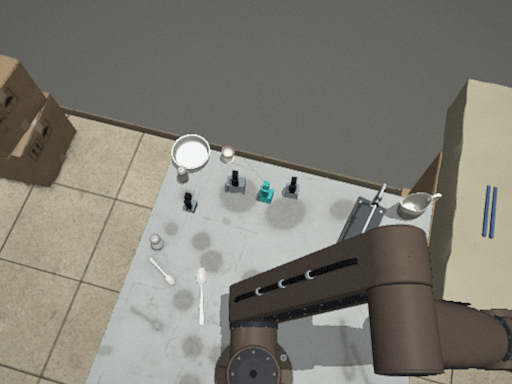

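View pics/wrist0.png

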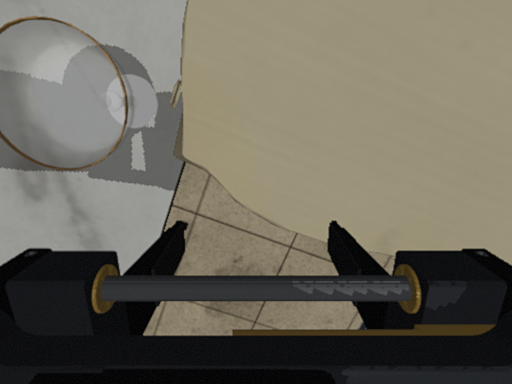

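```bash
cat > h.py <<'E'
import numpy as np,cv2
from scipy.spatial.transform import Rotation as R
def cloud(d,c):
    f=192/np.tan(np.radians(c['vfov']/2)); v,u=np.mgrid[0:384,0:512]
    P=np.stack([(u-c['cx'])/f*d,-(v-c['cy'])/f*d,-d],-1)
    return P@R.from_euler('xyz',c['attitude']).as_matrix().T+c['xyz']
def proj(P,c):
    f=192/np.tan(np.radians(c['vfov']/2))
    q=(np.asarray(P,float)-c['xyz'])@R.from_euler('xyz',c['attitude']).as_matrix()
    return np.stack([c['cx']-f*q[...,0]/q[...,2]*1,c['cy']+f*q[...,1]/q[...,2]],-1)
E
python3 - <<'E'
from h import *
from cell import env
for n in ["scene","top"]:
    c=env.get_calibration(n); d=np.load(f"pics/{n}0.npy"); P=cloud(d,c); P[d==0]=np.nan
    im=cv2.imread(f"pics/{n}0.png")
    if n=="scene": pts=[(205,240),(203,210),(193,282),(192,252),(236,225),(235,200),(247,212),(247,186),(313,195),(336,149),(310,140),(297,137),(315,165),(164,230),(147,270),(217,330)]; box=(140,130,360,300)
    else: pts=[(235,175),(234,185),(190,201),(293,185),(291,194),(266,188),(383,188),(365,222),(228,154),(182,173),(157,241)]; box=(150,130,420,260)
    for u,v in pts: print(n,(u,v),P[v,u].round(0))
    x0,y0,x1,y1=box; cr=im[y0:y1,x0:x1]; s=min(800/(x1-x0),600/(y1-y0))
    cv2.imwrite(f"pics/{n}0c.png",cv2.resize(cr,None,fx=s,fy=s,interpolation=cv2.INTER_CUBIC))
    flat=P[(abs(P[...,2])<15)]; print(n,"bench z",np.nanmedian(flat[:,2]))
E
```

```text
scene (205, 240) [638. 221.   4.]
scene (203, 210) [606. 245. 129.]
scene (193, 282) [484. 387.  33.]
scene (192, 252) [500. 369. 105.]
scene (236, 225) [631.  99.   5.]
scene (235, 200) [610. 119. 111.]
scene (247, 212) [665.  14.   4.]
scene (247, 186) [650.  27. 112.]
scene (313, 195) [ 568. -231.   11.]
scene (336, 149) [ 645. -489.  100.]
scene (310, 140) [ 599. -234.  212.]
scene (297, 137) [ 672. -257.  201.]
scene (315, 165) [ 661. -369.   61.]
scene (164, 230) [709. 313.  52.]
scene (147, 270) [587. 448.  50.]
scene (217, 330) [317. 457.  48.]
scene bench z 0.7761006766759238
top (235, 175) [607. 229. 139.]
top (234, 185) [597. 233.  74.]
top (190, 201) [488. 360.  98.]
top (293, 185) [642.  27.  99.]
top (291, 194) [647.  28.   4.]
top (266, 188) [603. 116. 106.]
top (383, 188) [ 657. -261.  217.]
top (365, 222) [ 609. -257.    8.]
top (228, 154) [733. 298.  31.]
top (182, 173) [590. 426.  80.]
top (157, 241) [325. 426.  80.]
top bench z -0.4362193352048962
```

View pics/scene0c.png

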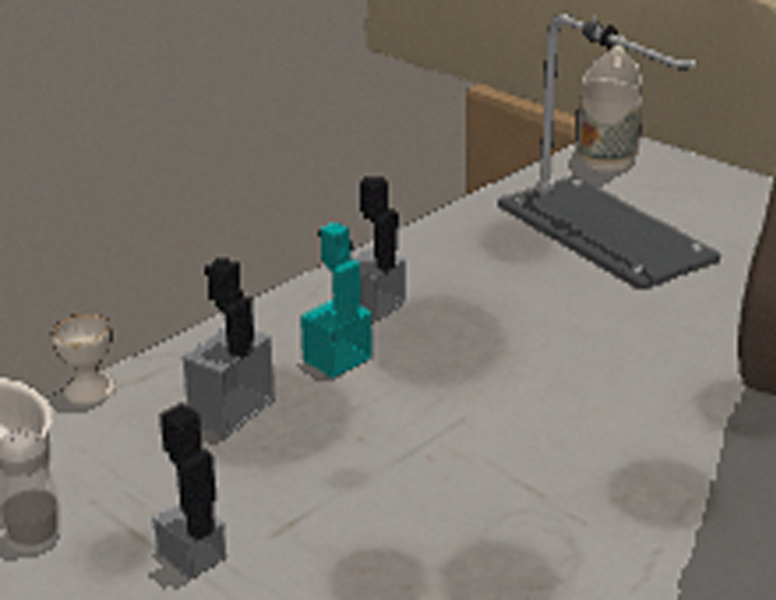

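View pics/top0c.png

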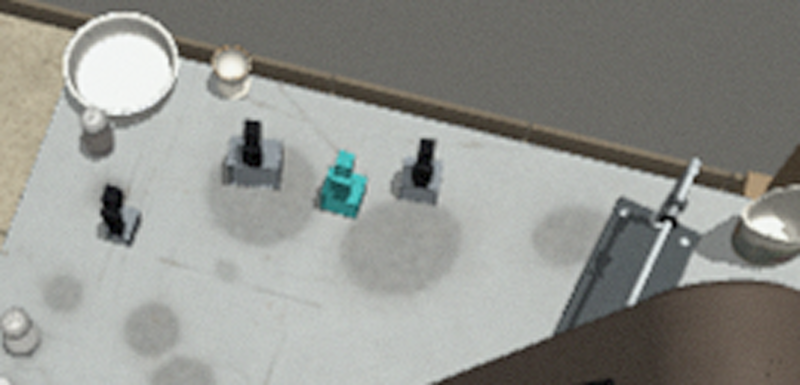

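```bash
cat >> h.py <<'E'
from scipy.optimize import least_squares
S={'L':(64,126),'M':(48,118),'S':(32,110)}
def boxes(k):
    w,e=S[k]; h=w/2; t=2.5
    B=[((38.75),0,h,1.25,h,h),(20,0,1.25,20,h,1.25),(20,0,w-1.25,20,h,1.25),(20,h-1.25,h,20,1.25,h),(20,-h+1.25,h,20,1.25,h),
       (5,0,e-41,5,13,17),(18,0,e,10,9.5,14)]
    return np.array(B,float)
def sdf(p,k):
    B=boxes(k); q=abs(p[:,None,:]-B[None,:,:3])-B[None,:,3:]
    o=np.linalg.norm(np.maximum(q,0),axis=2); i=np.minimum(q.max(2),0)
    return (o+i).min(1)
def fit(P,k,x,y,yaw0s=(0,),zmin=8,rad=60):
    """P Nx3 cloud -> best x,y,yaw of scoop origin, plus camera z bias"""
    P=P.reshape(-1,3); P=P[np.isfinite(P).all(1)]
    P=P[(np.hypot(P[:,0]-x,P[:,1]-y)<rad)&(P[:,2]>zmin)&(P[:,2]<150)]
    best=None
    def f(v,full=False):
        c,s=np.cos(v[2]),np.sin(v[2]); d=P-[v[0],v[1],v[3]]
        q=np.stack([c*d[:,0]+s*d[:,1],-s*d[:,0]+c*d[:,1],d[:,2]],1)
        return sdf(q,k)
    for y0 in yaw0s:
        r=least_squares(f,[x-15*np.cos(y0),y-15*np.sin(y0),y0,0],loss='soft_l1',f_scale=1.5,x_scale=[5,5,.1,3])
        if best is None or r.cost<best.cost: best=r
    return best.x,best.cost/len(P),len(P)
E
python3 - <<'E'
from h import *
from cell import env
for k,x,y in [('L',615,233),('M',655,27),('S',500,365)]:
  for n in ["scene","top"]:
    c=env.get_calibration(n); d=np.load(f"pics/{n}0.npy"); P=cloud(d,c); P[d==0]=np.nan
    v,co,N=fit(P,k,x,y,(-.8,-.4,0,.4,.8)); print(k,n,v.round(2),round(co,2),N)
# hook
for n in ["scene","top"]:
    c=env.get_calibration(n); d=np.load(f"pics/{n}0.npy"); P=cloud(d,c); P[d==0]=np.nan
    Q=P[(P[...,0]>420)&(P[...,0]<760)&(P[...,1]<-180)&(P[...,1]>-330)]
    for lo,hi in [(5,16),(30,190),(200,235)]:
        q=Q[(Q[:,2]>lo)&(Q[:,2]<hi)]
        if len(q): print(n,lo,len(q),q.mean(0).round(1),q.min(0).round(0),q.max(0).round(0))
E
```

```text
L scene [5.9727e+02 2.3519e+02 1.8000e-01 1.3500e+00] 0.63 651
L top [5.9624e+02 2.2788e+02 2.0000e-01 1.1700e+00] 1.76 246
M scene [6.3231e+02 3.2680e+01 9.0000e-02 9.0000e-01] 1.09 334
M top [6.3146e+02 2.4550e+01 1.6000e-01 1.5700e+00] 2.72 192
S scene [ 4.7946e+02  3.7531e+02 -4.0000e-02  2.2100e+00] 1.38 534
S top [4.7810e+02 3.6721e+02 4.0000e-02 5.4000e-01] 2.87 182
scene 5 834 [ 576.9 -236.2   10.5] [ 461. -314.    5.] [ 738. -180.   16.]
scene 30 127 [ 678.2 -259.1  112.4] [ 671. -266.   30.] [ 687. -252.  189.]
scene 200 139 [ 586.2 -237.9  212.3] [ 484. -263.  200.] [ 677. -215.  226.]
top 5 894 [ 621.8 -243.9    9.9] [ 510. -328.    5.] [ 745. -180.   16.]
top 30 36 [ 676.5 -264.4  104.1] [ 673. -269.   30.] [ 682. -262.  189.]
top 200 178 [ 587.5 -246.6  214.2] [ 487. -271.  203.] [ 680. -221.  228.]
```

```bash
cat >> h.py <<'E'
import json
def plan(wps,step=55,st=None):
    from cell import env
    s=st or env.state(); p=s['eef_pos'].copy(); r0=R.from_euler('xyz',s['tcp_rot']); out=[]
    for w in wps:
        tgt=np.array(w[:3],float); rt=R.from_euler('xyz',[np.pi,0,w[3]]) 
        rel=r0.inv()*rt; rv=rel.as_rotvec()
        n=max(int(np.ceil(np.linalg.norm(tgt-p)/step)),int(np.ceil(np.linalg.norm(rv)/.17)),1)
        for i in range(n):
            ra=r0*R.from_rotvec(rv*i/n)
            d=ra.inv().apply((tgt-p)/n)/800; q=rv/n/(np.pi/2)
            out.append(dict(zip(['dx','dy','dz','rx','ry','rz'],[*d.round(5),*q.round(4)])))
        p=tgt; r0=rt
    for o in out: print(json.dumps({k:float(v) for k,v in o.items() if v}))
def st():
    from cell import env
    s=env.state(); print(round(s['t'],2),s['eef_pos'].round(1),s['tcp_rot'].round(4),s['ft_force'].round(2),round(s['opening'],3),s['joints'].round(2)); return s
E
python3 - <<'E'
from h import *
plan([(240,-560,300,.2),(560,215,300,.2)],step=60)
E
```

```text
{"dx": 0.01335, "dy": -0.01, "dz": -0.05363, "rx": -0.0003, "rz": 0.0541}
{"dx": 0.01245, "dy": -0.01108, "dz": -0.05364, "rx": -0.0003, "rz": 0.0541}
{"dx": 0.04175, "dy": -0.06214}
{"dx": 0.04175, "dy": -0.06214}
{"dx": 0.04175, "dy": -0.06214}
{"dx": 0.04175, "dy": -0.06214}
{"dx": 0.04175, "dy": -0.06214}
{"dx": 0.04175, "dy": -0.06214}
{"dx": 0.04175, "dy": -0.06214}
{"dx": 0.04175, "dy": -0.06214}
{"dx": 0.04175, "dy": -0.06214}
{"dx": 0.04175, "dy": -0.06214}
{"dx": 0.04175, "dy": -0.06214}
{"dx": 0.04175, "dy": -0.06214}
{"dx": 0.04175, "dy": -0.06214}
{"dx": 0.04175, "dy": -0.06214}
```

>>> arm_command(
  steps=[
    {"dx": 0.013, "dy": -0.01, "dz": -0.054, "rz": 0.054, "claw": -1},
    {"dx": 0.0125, "dy": -0.011, "dz": -0.054, "rz": 0.054, "claw": -1},
    {"dx": 0.042, "dy": -0.062, "claw": -1},
    {"dx": 0.042, "dy": -0.062, "claw": -1},
    {"dx": 0.042, "dy": -0.062, "claw": -1},
    {"dx": 0.042, "dy": -0.062, "claw": -1},
    {"dx": 0.042, "dy": -0.062, "claw": -1},
    {"dx": 0.042, "dy": -0.062, "claw": -1},
    {"dx": 0.042, "dy": -0.062, "claw": -1},
    {"dx": 0.042, "dy": -0.062, "claw": -1},
  ],
)

```text
$.steps[0]: bad value
```

>>> arm_command(
  steps=[
    {"dx": 0.013, "dy": -0.01, "dz": -0.054, "rx": 0, "ry": 0, "rz": 0.054, "claw": -1},
  ],
)

```text
t: 0.28
eef_pos: [232.1, -570.6, 254.8]
tcp_rot: [-3.134, 0.0, 0.283]
ft_force: [-0.4, -0.2, -0.1]
opening: 0.999
```

>>> arm_command(
  steps=[
    {"dx": 0.0125, "dy": -0.011, "dz": -0.056, "rx": 0, "ry": 0, "rz": 0.054, "claw": -1},
    {"dx": 0.042, "dy": -0.062, "dz": 0, "rx": 0, "ry": 0, "rz": 0, "claw": -1},
    {"dx": 0.042, "dy": -0.062, "dz": 0, "rx": 0, "ry": 0, "rz": 0, "claw": -1},
    {"dx": 0.042, "dy": -0.062, "dz": 0, "rx": 0, "ry": 0, "rz": 0, "claw": -1},
    {"dx": 0.042, "dy": -0.062, "dz": 0, "rx": 0, "ry": 0, "rz": 0, "claw": -1},
    {"dx": 0.042, "dy": -0.062, "dz": 0, "rx": 0, "ry": 0, "rz": 0, "claw": -1},
    {"dx": 0.042, "dy": -0.062, "dz": 0, "rx": 0, "ry": 0, "rz": 0, "claw": -1},
    {"dx": 0.042, "dy": -0.062, "dz": 0, "rx": 0, "ry": 0, "rz": 0, "claw": -1},
    {"dx": 0.042, "dy": -0.062, "dz": 0, "rx": 0, "ry": 0, "rz": 0, "claw": -1},
    {"dx": 0.042, "dy": -0.062, "dz": 0, "rx": 0, "ry": 0, "rz": 0, "claw": -1},
  ],
)

```text
t: 1.52
eef_pos: [455.0, -50.8, 304.8]
tcp_rot: [-3.138, -0.002, 0.187]
ft_force: [0.1, -0.4, 0.2]
opening: 0.999
```

Run:
```python
from h import *
st()
plan([(565,215,290,.2)],step=60)
```

```text
1.52 [455.  -50.8 304.8] [-3.1382e+00 -1.5000e-03  1.8700e-01] [ 0.06 -0.37  0.19] 0.999 [-0.26  0.16  1.81  0.    1.17  1.12]
{"dx": 0.03937, "dy": -0.06016, "dz": 0.00395, "rx": -0.0004, "ry": -0.0002, "rz": -0.0017}
{"dx": 0.03953, "dy": -0.06006, "dz": 0.0039, "rx": -0.0004, "ry": -0.0002, "rz": -0.0017}
{"dx": 0.03968, "dy": -0.05996, "dz": 0.00385, "rx": -0.0004, "ry": -0.0002, "rz": -0.0017}
{"dx": 0.03984, "dy": -0.05986, "dz": 0.0038, "rx": -0.0004, "ry": -0.0002, "rz": -0.0017}
{"dx": 0.04, "dy": -0.05976, "dz": 0.00374, "rx": -0.0004, "ry": -0.0002, "rz": -0.0017}
```

>>> arm_command(
  steps=[
    {"dx": 0.04, "dy": -0.06, "dz": 0.004, "rx": 0, "ry": 0, "rz": 0, "claw": -1},
    {"dx": 0.04, "dy": -0.06, "dz": 0.004, "rx": 0, "ry": 0, "rz": 0, "claw": -1},
    {"dx": 0.04, "dy": -0.06, "dz": 0.004, "rx": 0, "ry": 0, "rz": 0, "claw": -1},
    {"dx": 0.04, "dy": -0.06, "dz": 0.004, "rx": 0, "ry": 0, "rz": 0, "claw": -1},
    {"dx": 0.04, "dy": -0.06, "dz": 0.004, "rx": 0, "ry": 0, "rz": 0, "claw": -1},
    {"dx": 0, "dy": 0, "dz": 0, "rx": 0, "ry": 0, "rz": 0, "claw": -1},
  ],
)

```text
t: 2.28
eef_pos: [569.9, 228.2, 288.0]
tcp_rot: [-3.139, -0.001, 0.192]
ft_force: [-0.3, -1.5, -0.4]
opening: 1.0
```

```bash
cat >> h.py <<'E'
def look(n,tag):
    from cell import env
    c=env.get_calibration(n); p,d=env.read_camera(n)
    cv2.imwrite(f"pics/{tag}.png",p[:,:,::-1]); np.savez(f"pics/{tag}.npz",d=d,xyz=c['xyz'],att=c['attitude'])
    P=cloud(d,c); P[d==0]=np.nan
    return p,P,c
E
python3 - <<'E'
from h import *
st()
p,P,c=look('wrist','w1')
print(fit(P,'L',612,232,(.2,)))
p,P,c=look('top','t1'); print(fit(P,'L',612,232,(.2,)))
E
```

```text
2.27 [569.9 228.2 288. ] [-3.1387e+00 -6.0000e-04  1.9170e-01] [-0.29 -1.46 -0.38] 1.0 [0.27 0.41 1.49 0.   1.24 1.65]
(array([5.96492023e+02, 2.35019857e+02, 1.80688375e-01, 1.33034659e-01]), np.float64(0.4961967996220673), 1530)
(array([5.97299001e+02, 2.29019960e+02, 2.00000000e-01, 0.00000000e+00]), np.float64(nan), 0)h.py:34: RuntimeWarning: invalid value encountered in scalar divide
  return best.x,best.cost/len(P),len(P)
```

View pics/w1.png

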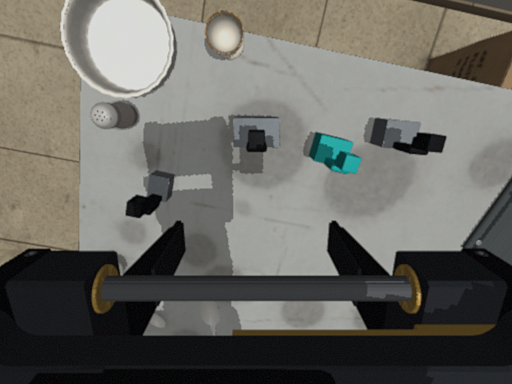

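View pics/t1.png

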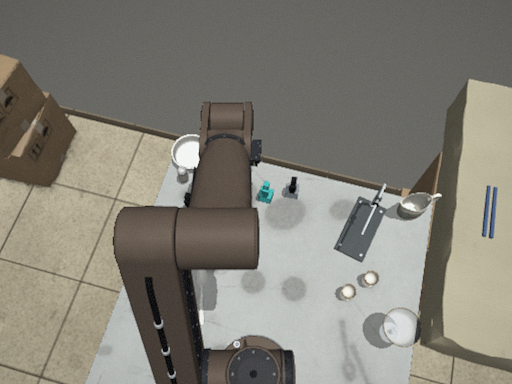

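Run:
```python
from h import *
def ld(t,n):
    from cell import env
    z=np.load(f'pics/{t}.npz'); c=env.get_calibration(n); c['xyz'],c['attitude']=z['xyz'],z['att']; P=cloud(z['d'],c); P[z['d']==0]=np.nan; return P,c
P,c=ld('w1','wrist')
for k,x,y,w in [('L',612,232,.2),('M',648,30,.1),('S',495,372,0)]: print(k,fit(P,k,x,y,(w,)))
P,c=ld('t1','top')
for n,PP in [('top',P)]:
    q=PP.reshape(-1,3)
    q=q[(q[:,0]>400)&(q[:,1]<-290)&(q[:,2]>15)&(q[:,2]<400)&(q[:,0]<800)&(q[:,1]>-450)]
    print(len(q),q.min(0),q.max(0),q.mean(0))
im=cv2.imread('pics/t1.png')[140:300,320:450]; cv2.imwrite('pics/t1c.png',cv2.resize(im,None,fx=3.7,fy=3.7,interpolation=cv2.INTER_CUBIC))
im=cv2.imread('pics/w1.png')[80:240,90:470]; cv2.imwrite('pics/w1c.png',cv2.resize(im,None,fx=2.1,fy=2.1,interpolation=cv2.INTER_CUBIC))
_,P,c=look('scene','s1')
im=cv2.imread('pics/s1.png')[100:240,240:460]; cv2.imwrite('pics/s1c.png',cv2.resize(im,None,fx=3.6,fy=3.6,interpolation=cv2.INTER_CUBIC))
for u,v in [(312,145),(312,150),(313,155),(313,165),(313,175),(310,170),(318,165)]: print((u,v),P[v,u].round(0))
```

```text
L (array([5.96492023e+02, 2.35019857e+02, 1.80688375e-01, 1.33034659e-01]), np.float64(0.4961967996220673), 1530)
M (array([ 6.30738618e+02,  3.21003384e+01,  9.61809592e-02, -2.98743740e-01]), np.float64(0.5700416932812201), 1872)
S (array([ 4.79370401e+02,  3.76002310e+02, -3.97455115e-02,  3.71982745e-01]), np.float64(0.7544304945145053), 1223)
701 [ 400.11287995 -449.90639924   15.01384036] [ 737.55164906 -290.24859339  126.72941563] [ 654.99289138 -391.53374628   61.41514311]
(312, 145) [ 727. -435.  111.]
(312, 150) [ 724. -434.   91.]
(313, 155) [ 662. -352.  108.]
(313, 165) [ 667. -365.   61.]
(313, 175) [ 665. -366.   18.]
(310, 170) [ 672. -354.   41.]
(318, 165) [ 656. -382.   59.]
```

View pics/t1c.png

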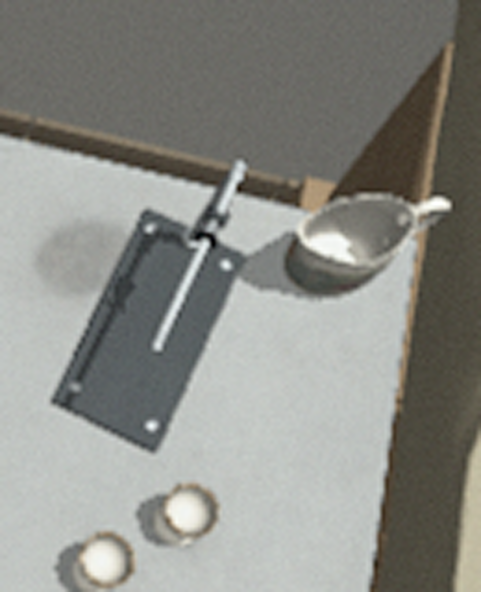

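View pics/s1c.png

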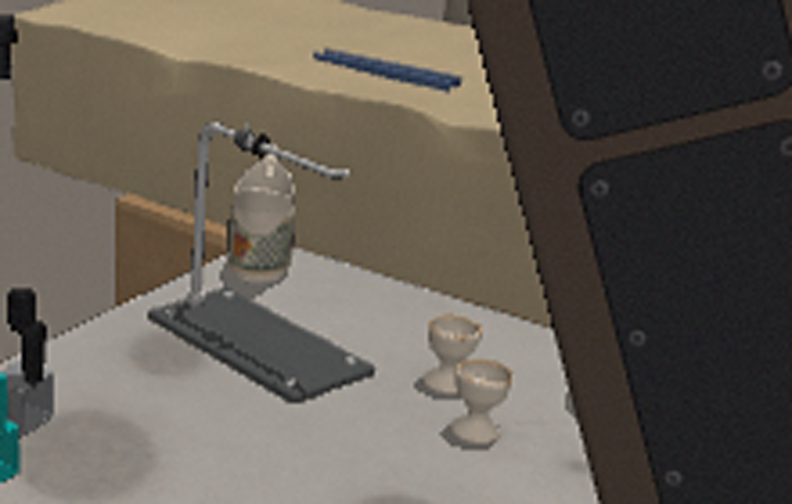

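View pics/w1c.png

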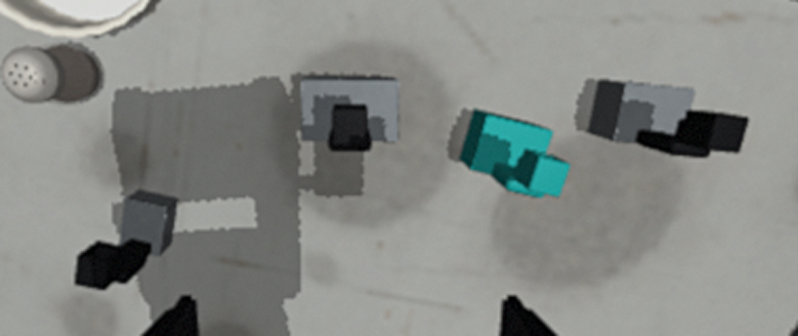

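```bash
cat >> h.py <<'E'
def seg(p,a,b,r):
    a=np.array(a,float);b=np.array(b,float);t=np.clip((p-a)@(b-a)/((b-a)@(b-a)),0,1)
    return np.linalg.norm(p-a-t[:,None]*(b-a),axis=1)-r
def hooksdf(q):
    b=abs(q-[0,0,5])-[115,55,5]; bs=np.linalg.norm(np.maximum(b,0),axis=1)+np.minimum(b.max(1),0)
    return np.minimum.reduce([bs,seg(q,(-83,0,210),(95,0,210),4),seg(q,(-100,0,215.6),(-83,0,210),4)])
def fithook(P,v0=(580,-239,-.225,0),bar=False):
    P=P.reshape(-1,3); P=P[np.isfinite(P).all(1)]
    def loc(P,v):
        c,s=np.cos(v[2]),np.sin(v[2]); d=P-[v[0],v[1],v[3]]
        return np.stack([c*d[:,0]+s*d[:,1],-s*d[:,0]+c*d[:,1],d[:,2]],1)
    q=loc(P,v0)
    m=((abs(q[:,0])<130)&(abs(q[:,1])<70)&(q[:,2]>4)&(q[:,2]<16)) if not bar else np.zeros(len(q),bool)
    m2=(q[:,0]>-115)&(q[:,0]<75)&(abs(q[:,1])<20)&(q[:,2]>195)&(q[:,2]<226)
    pts=np.r_[P[m][::3],np.repeat(P[m2],3,0)]
    f=lambda v:hooksdf(loc(pts,v))
    r=least_squares(f,v0,loss='soft_l1',f_scale=1.,x_scale=[5,5,.1,3])
    q=loc(P[m2],r.x); return r.x,r.cost/len(pts),m.sum(),m2.sum(),q,f(r.x)
E
python3 - <<'E'
from h import *
from cell import env
for t,n in [('s1','scene'),('t1','top')]:
    z=np.load(f'pics/{t}.npz'); c=env.get_calibration(n); P=cloud(z['d'],c); P[z['d']==0]=np.nan
    v,co,a,b,q,_=fithook(P); print(n,v.round(3),round(co,3),a,b)
    rr=np.hypot(q[:,1],q[:,2]-210); o=np.argsort(q[:,0]); big=q[rr>6]
    print('collar pts x',np.sort(big[:,0]).round(0), 'tip min',q[:,0].min())
E
```

```text
scene [ 5.83122e+02 -2.38186e+02 -1.89000e-01  1.12300e+00] 1.126 906 123
collar pts x [-102. -100. -100.  -94.  -91.  -88.  -86.  -82.  -76.   10.   10.   11.
   12.   13.   13.   13.   13.   14.   14.   16.   16.   16.   16.   18.
   26.   31.   32.   33.   34.   34.   35.   35.   35.   35.   36.   36.
   37.   37.   38.   39.   45.] tip min -102.0010593719046
top [ 5.82401e+02 -2.45118e+02 -2.26000e-01  2.50300e+00] 1.701 1659 154
collar pts x [-103.  -96.  -93.  -92.  -73.  -73.   -9.   -8.    1.   10.   11.   12.
   12.   12.   13.   13.   13.   14.   14.   14.   16.   17.   23.   27.
   28.   29.   30.   33.   33.   34.   35.   35.   35.   38.   38.   38.
   39.   40.   41.   42.   63.   69.] tip min -103.26267728098456
```

Run:
```python
from h import *
plan([(601.4,235.9,180,.181),(601.4,235.9,70,.181)],step=58)
```

```text
{"dx": 0.02097, "dy": -0.00297, "dz": 0.06823, "rx": -0.0008, "ry": -0.0004, "rz": 0.0023}
{"dx": 0.02101, "dy": -0.00313, "dz": 0.06821, "rx": -0.0008, "ry": -0.0004, "rz": 0.0023}
{"dz": 0.06875}
{"dz": 0.06875}
```

>>> arm_command(
  steps=[
    {"dx": 0.021, "dy": -0.003, "dz": 0.068, "rx": -0.001, "ry": 0, "rz": 0.002, "claw": -1},
    {"dx": 0.021, "dy": -0.003, "dz": 0.068, "rx": -0.001, "ry": 0, "rz": 0.002, "claw": -1},
    {"dx": 0, "dy": 0, "dz": 0.034, "rx": 0, "ry": 0, "rz": 0, "claw": -1},
  ],
)

```text
t: 2.8
eef_pos: [603.7, 232.0, 154.5]
tcp_rot: [3.141, -0.009, 0.177]
ft_force: [0.4, -0.0, -0.1]
opening: 1.001
```

Run:
```python
from h import *
st()
plan([(601.4,235.9,70,.181)],step=58)
```

```text
2.8 [603.7 232.  154.5] [ 3.141  -0.0094  0.1771] [ 0.39 -0.04 -0.1 ] 1.001 [ 0.27  0.58  1.57 -0.    0.98  1.66]
{"dx": -0.00152, "dy": -0.00267, "dz": 0.05281, "rx": 0.0002, "ry": -0.003, "rz": -0.0012}
{"dx": -0.00126, "dy": -0.00266, "dz": 0.05282, "rx": 0.0002, "ry": -0.003, "rz": -0.0012}
```

>>> arm_command(
  steps=[
    {"dx": -0.0015, "dy": -0.0027, "dz": 0.053, "rx": 0, "ry": -0.003, "rz": -0.001, "claw": -1},
    {"dx": -0.0012, "dy": -0.0027, "dz": 0.053, "rx": 0, "ry": -0.003, "rz": -0.001, "claw": -1},
    {"dx": 0, "dy": 0, "dz": 0, "rx": 0, "ry": 0, "rz": 0, "claw": -1},
  ],
)

```text
t: 3.18
eef_pos: [601.0, 231.1, 67.6]
tcp_rot: [3.141, 0.002, 0.175]
ft_force: [0.2, -0.4, 0.9]
opening: 0.997
```

Run:
```python
from h import *
st()
plan([(601.4,235.9,70,.181)],step=58)
```

```text
3.17 [601.  231.1  67.6] [3.1406e+00 1.7000e-03 1.7480e-01] [ 0.22 -0.43  0.9 ] 0.997 [ 0.26  0.68  1.64 -0.    0.82  1.66]
{"dx": 0.00158, "dy": -0.00587, "dz": -0.00296, "rx": 0.0006, "ry": 0.0011, "rz": -0.0039}
```

>>> arm_command(
  steps=[
    {"dx": 0.0005, "dy": -0.006, "dz": -0.003, "rx": 0, "ry": 0, "rz": -0.004, "claw": -1},
    {"dx": 0, "dy": 0, "dz": 0, "rx": 0, "ry": 0, "rz": 0, "claw": -1},
  ],
)

```text
t: 3.42
eef_pos: [602.1, 235.3, 74.1]
tcp_rot: [3.141, -0.003, 0.18]
ft_force: [-0.2, -0.3, -0.1]
opening: 0.996
```

>>> arm_command(
  steps=[
    {"dx": -0.0005, "dy": -0.0005, "dz": 0.005, "rx": 0, "ry": 0, "rz": 0, "claw": 1},
    {"dx": 0, "dy": 0, "dz": 0, "rx": 0, "ry": 0, "rz": 0, "claw": 1},
    {"dx": 0, "dy": 0, "dz": 0, "rx": 0, "ry": 0, "rz": 0, "claw": 1},
  ],
)

```text
t: 3.8
eef_pos: [602.4, 235.8, 72.6]
tcp_rot: [3.141, -0.007, 0.18]
ft_force: [0.4, 0.2, -0.2]
opening: 0.739
```

>>> arm_command(
  steps=[
    {"dx": 0, "dy": 0, "dz": 0.001, "rx": 0, "ry": -0.004, "rz": 0, "claw": 1},
    {"dx": 0, "dy": 0, "dz": 0, "rx": 0, "ry": 0, "rz": 0, "claw": 1},
    {"dx": 0, "dy": 0, "dz": 0, "rx": 0, "ry": 0, "rz": 0, "claw": 1},
    {"dx": 0, "dy": 0, "dz": 0, "rx": 0, "ry": 0, "rz": 0, "claw": 1},
    {"dx": 0, "dy": 0, "dz": 0, "rx": 0, "ry": 0, "rz": 0, "claw": 1},
  ],
)

```text
t: 4.42
eef_pos: [602.4, 235.8, 71.5]
tcp_rot: [3.141, 0.0, 0.18]
ft_force: [-0.5, -0.6, 1.4]
opening: 0.271
```

Run:
```python
from h import *
st()
plan([(602,235,240,.18),(546,-115,300,-.2)],step=58)
```

```text
4.42 [602.4 235.8  71.5] [3.1412e+00 3.0000e-04 1.8020e-01] [-0.51 -0.55  1.42] 0.271 [ 0.27  0.68  1.63 -0.    0.83  1.66]
{"dx": -0.00023, "dy": 0.00034, "dz": -0.07019, "rx": 0.0001, "ry": 0.0001}
{"dx": -0.00022, "dy": 0.00033, "dz": -0.07019, "rx": 0.0001, "ry": 0.0001}
{"dx": -0.00021, "dy": 0.00032, "dz": -0.07019, "rx": 0.0001, "ry": 0.0001}
{"dx": -0.02103, "dy": 0.0597, "dz": -0.01071, "rz": 0.0346}
{"dx": -0.01776, "dy": 0.06075, "dz": -0.01071, "rz": 0.0346}
{"dx": -0.01443, "dy": 0.06163, "dz": -0.01071, "rz": 0.0346}
{"dx": -0.01107, "dy": 0.06232, "dz": -0.01071, "rz": 0.0346}
{"dx": -0.00767, "dy": 0.06283, "dz": -0.01071, "rz": 0.0346}
{"dx": -0.00425, "dy": 0.06315, "dz": -0.01071, "rz": 0.0346}
{"dx": -0.00082, "dy": 0.06329, "dz": -0.01071, "rz": 0.0346}
```

>>> arm_command(
  steps=[
    {"dx": 0, "dy": 0, "dz": -0.04, "rx": 0, "ry": 0, "rz": 0, "claw": 1},
    {"dx": 0, "dy": 0, "dz": -0.07, "rx": 0, "ry": 0, "rz": 0, "claw": 1},
    {"dx": 0, "dy": 0, "dz": -0.07, "rx": 0, "ry": 0, "rz": 0, "claw": 1},
    {"dx": -0.021, "dy": 0.055, "dz": -0.02, "rx": 0, "ry": 0, "rz": 0.035, "claw": 1},
    {"dx": -0.018, "dy": 0.061, "dz": -0.015, "rx": 0, "ry": 0, "rz": 0.035, "claw": 1},
    {"dx": -0.014, "dy": 0.062, "dz": -0.01, "rx": 0, "ry": 0, "rz": 0.035, "claw": 1},
    {"dx": -0.011, "dy": 0.062, "dz": -0.01, "rx": 0, "ry": 0, "rz": 0.035, "claw": 1},
    {"dx": -0.008, "dy": 0.063, "dz": -0.01, "rx": 0, "ry": 0, "rz": 0.035, "claw": 1},
    {"dx": -0.004, "dy": 0.063, "dz": -0.01, "rx": 0, "ry": 0, "rz": 0.035, "claw": 1},
    {"dx": -0.001, "dy": 0.05, "dz": -0.01, "rx": 0, "ry": 0, "rz": 0.035, "claw": 1},
  ],
)

```text
t: 5.68
eef_pos: [542.2, -107.2, 288.0]
tcp_rot: [3.139, 0.006, -0.212]
ft_force: [0.7, 0.6, -1.5]
opening: 0.275
```

>>> arm_command(
  steps=[
    {"dx": 0, "dy": 0, "dz": 0, "rx": 0, "ry": 0, "rz": 0, "claw": 1},
    {"dx": 0, "dy": 0, "dz": 0, "rx": 0, "ry": 0, "rz": 0, "claw": 1},
  ],
)

```text
t: 5.92
eef_pos: [541.5, -109.3, 288.1]
tcp_rot: [3.139, 0.006, -0.216]
ft_force: [0.2, 0.0, -2.0]
opening: 0.271
```

Run:
```python
from h import *
s=st()
p,P,c=look('wrist','w2')
v,co,a,b,q,_=fithook(P,(583,-239,-.21,0)); print(v.round(3),round(co,3),a,b)
v,co,a,b,q,_=fithook(P,(583,-239,-.21,0),bar=True); print('bar',v.round(3),round(co,3),a,b)
np.save('pics/w2P.npy',P)
```

```text
5.92 [ 541.5 -109.3  288.1] [ 3.1386  0.0056 -0.216 ] [ 0.16  0.02 -2.04] 0.271 [-0.32  0.32  1.63 -0.    1.19  1.47]
[ 5.82601e+02 -2.39932e+02 -2.19000e-01  2.34000e-01] 1.069 10637 2604
bar [ 5.81321e+02 -2.39668e+02 -2.18000e-01  7.26000e-01] 1.375 0 2604
```

View pics/w2.png

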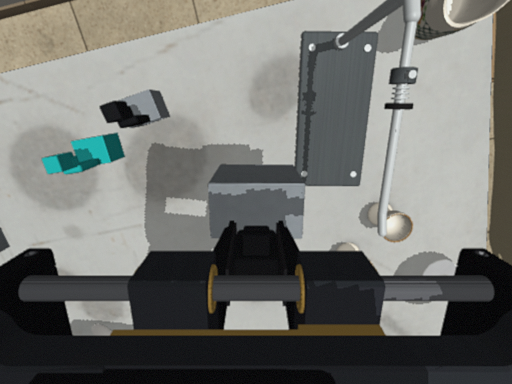

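```bash
cat >> h.py <<'E'
def fitheld(P,k,pos,rot,zexp):
    """pose of scoop in tool-yaw frame: local x,y,z(up) rel. TCP. zexp: TCP height above scoop origin"""
    P=P.reshape(-1,3); P=P[np.isfinite(P).all(1)]
    Rt=R.from_euler('xyz',rot)*R.from_euler('x',np.pi)   # tool-aligned, z up
    q=Rt.inv().apply(P-pos)
    w,e=S[k]
    m=(abs(q[:,1])<w/2+12)&(q[:,0]>-20)&(q[:,0]<55)&(q[:,2]<-(zexp-w)+4)&(q[:,2]>-zexp-8); q=q[m]
    # bucket only
    B=boxes(k)[:5]
    def f(v):
        p=R.from_euler('xyz',v[3:6]).inv().apply(q-v[:3])
        d=abs(p[:,None,:]-B[None,:,:3])-B[None,:,3:]
        return (np.linalg.norm(np.maximum(d,0),axis=2)+np.minimum(d.max(2),0)).min(1)
    r=least_squares(f,[-5,0,-zexp,0,0,0],loss='soft_l1',f_scale=1.,x_scale=[3,3,3,.05,.05,.05])
    v=r.x; eye=v[:3]+R.from_euler('xyz',v[3:6]).apply([18,0,e])
    return v,eye,r.cost/len(q),len(q)
E
python3 - <<'E'
from h import *
P=np.load('pics/w2P.npy')
from cell import env
s=env.state()
v,eye,co,n=fitheld(P,'L',s['eef_pos'],s['tcp_rot'],71.5); print(v.round(3),'eye rel TCP',eye.round(1),co,n)
h=(582.6,-239.9,-.219)
v,co,a,b,q,_=fithook(P,(*h,0)); 
rr=np.hypot(q[:,1],q[:,2]-210)
for x in range(-105,75,10):
    m=(q[:,0]>=x)&(q[:,0]<x+10)&(q[:,2]>200); 
    if m.sum(): print(x,m.sum(),'y mid',((q[m,1].min()+q[m,1].max())/2).round(1),'zmax',q[m,2].max().round(1),'rmax',rr[m].max().round(1))
print(np.sort(q[(rr>8)&(q[:,2]>205)][:,0]).round(1)[:40])
E
```

```text
[-5.545e+00 -2.900e-02 -7.126e+01 -3.000e-03  2.000e-03 -6.000e-03] eye rel TCP [12.7  0.2 54.7] 0.11983211416254066 5999
-105 70 y mid 0.5 zmax 221.0 rmax 11.0
-95 111 y mid 0.6 zmax 218.6 rmax 8.6
-85 99 y mid 0.6 zmax 215.2 rmax 5.4
-75 93 y mid 0.6 zmax 214.7 rmax 5.2
-65 103 y mid 0.3 zmax 214.9 rmax 5.2
-55 104 y mid 0.3 zmax 215.6 rmax 5.6
-45 108 y mid 0.4 zmax 215.6 rmax 5.9
-35 108 y mid 0.3 zmax 215.0 rmax 5.4
-25 120 y mid 0.1 zmax 215.1 rmax 5.2
-15 122 y mid 0.2 zmax 214.8 rmax 4.9
-5 125 y mid -0.1 zmax 214.7 rmax 5.2
5 199 y mid 0.2 zmax 222.1 rmax 12.1
15 200 y mid 0.4 zmax 221.4 rmax 11.6
25 249 y mid 0.1 zmax 221.4 rmax 11.4
35 318 y mid -0.1 zmax 225.6 rmax 15.7
45 151 y mid -0.3 zmax 215.7 rmax 5.8
55 161 y mid -0.3 zmax 215.1 rmax 5.1
65 157 y mid -0.5 zmax 215.4 rmax 5.5
[-102.  -102.  -101.5 -101.2 -101.  -100.7 -100.7 -100.6 -100.4 -100.3
  -99.6  -99.4  -99.4  -99.1  -98.9  -98.7  -98.6  -98.6  -98.5  -98.3
  -98.3  -98.2  -98.2  -98.1  -97.7  -97.6  -97.5  -97.3  -97.1  -97.
  -97.   -96.6  -96.5  -96.   -95.8  -95.7  -95.5  -95.4  -95.3  -94.7]
```

```bash
cat >> h.py <<'E'
H=(582.6,-239.8,-.225)
def h2w(x,y,z):
    c,s=np.cos(H[2]),np.sin(H[2]); return np.array([H[0]+c*x-s*y,H[1]+s*x+c*y,z])
def w2h(p):
    c,s=np.cos(H[2]),np.sin(H[2]); d=np.array(p)-[H[0],H[1],0]; return np.array([c*d[0]+s*d[1],-s*d[0]+c*d[1],d[2]])
def eyeh(eye):
    s=st(); Rt=R.from_euler('xyz',s['tcp_rot'])*R.from_euler('x',np.pi)
    e=w2h(s['eef_pos']+Rt.apply(eye)); print('eye in hook',e.round(1),'yaw err',round(s['tcp_rot'][2]-H[2],4)); return e
def tcp_for(eye,x,y,z):
    return (*h2w(x-eye[0],y-eye[1],z-eye[2]),H[2])
E
python3 - <<'E'
from h import *
P=np.load('pics/w2P.npy')
v,co,a,b,q,_=fithook(P,(582.6,-239.8,-.225,0)); rr=np.hypot(q[:,1],q[:,2]-210)
print(np.sort(q[(rr>8)&(q[:,0]>-50)][:,0]).round(1)[:30])
eye=(12.7,.2,54.7); eyeh(eye)
plan([tcp_for(eye,-60,100,250),tcp_for(eye,-135,40,213),tcp_for(eye,-135,0,213)])
E
```

```text
[11.9 12.  12.  12.  12.  12.1 12.1 12.1 12.1 12.1 12.1 12.1 12.1 12.1
 12.1 12.1 12.1 12.1 12.1 12.1 12.1 12.2 12.2 12.2 12.2 12.2 12.2 12.2
 12.8 12.8]
5.97 [ 541.6 -109.1  288.1] [ 3.1384  0.0055 -0.2154] [ 0.08 -0.38 -1.65] 0.269 [-0.32  0.32  1.63 -0.    1.19  1.47]
eye in hook [-56.1 118.8 342.7] yaw err 0.0096
{"dx": -0.00202, "dy": 0.01133, "dz": 0.05803, "rx": 0.001, "ry": 0.0018, "rz": 0.003}
{"dx": -0.00213, "dy": 0.01143, "dz": 0.05801, "rx": 0.001, "ry": 0.0018, "rz": 0.003}
{"dx": -0.04687, "dy": 0.0375, "dz": 0.02313}
{"dx": -0.04687, "dy": 0.0375, "dz": 0.02313}
{"dy": 0.05}
```

>>> arm_command(
  steps=[
    {"dx": -0.02, "dy": 0.005, "dz": 0.055, "rx": 0.001, "ry": 0.002, "rz": 0.003, "claw": 1},
    {"dx": -0.035, "dy": 0.015, "dz": 0.055, "rx": 0.001, "ry": 0.002, "rz": 0.003, "claw": 1},
    {"dx": -0.045, "dy": 0.03, "dz": 0.03, "rx": 0, "ry": 0, "rz": 0, "claw": 1},
    {"dx": 0, "dy": 0.035, "dz": 0.015, "rx": 0, "ry": 0, "rz": 0, "claw": 1},
    {"dx": 0, "dy": 0, "dz": 0, "rx": 0, "ry": 0, "rz": 0, "claw": 1},
  ],
)

```text
t: 6.6
eef_pos: [446.9, -153.6, 159.9]
tcp_rot: [-3.14, -0.001, -0.215]
ft_force: [0.1, 0.1, -2.0]
opening: 0.268
```

Run:
```python
from h import *
eye=(12.7,.2,54.7); eyeh(eye)
plan([tcp_for(eye,-130,0,213)])
```

```text
6.6 [ 446.9 -153.6  159.9] [-3.1402e+00 -9.0000e-04 -2.1490e-01] [ 0.07  0.12 -2.02] 0.268 [-0.47  0.35  1.99  0.    0.8   1.31]
eye in hook [-138.9   54.   214.6] yaw err 0.0101
{"dx": 0.01037, "dy": 0.06759, "dz": 0.00191, "rx": -0.0009, "ry": -0.0006, "rz": 0.0064}
```

>>> arm_command(
  steps=[
    {"dx": 0.003, "dy": 0.04, "dz": 0.001, "rx": -0.001, "ry": 0, "rz": 0.003, "claw": 1},
    {"dx": 0.002, "dy": 0.027, "dz": 0.001, "rx": 0, "ry": 0, "rz": 0.003, "claw": 1},
    {"dx": 0, "dy": 0, "dz": 0, "rx": 0, "ry": 0, "rz": 0, "claw": 1},
  ],
)

```text
t: 6.98
eef_pos: [441.0, -204.8, 158.9]
tcp_rot: [-3.141, -0.002, -0.22]
ft_force: [-0.0, 1.3, -2.7]
opening: 0.272
```

Run:
```python
from h import *
eye=(12.7,.2,54.7); eyeh(eye)
plan([tcp_for(eye,-130,0,213)])
p,P,c=look('wrist','w3')
s=st()
v,e,co,n=fitheld(P,'L',s['eef_pos'],s['tcp_rot'],71.5); print(v.round(3),'eye rel TCP',e.round(1),co,n)
v,co,a,b,q,_=fithook(P,(*H,0),bar=True); print('bar',v.round(3),round(co,3),a,b)
```

```text
6.97 [ 441.  -204.8  158.9] [-3.1414e+00 -1.5000e-03 -2.2000e-01] [-0.02  1.27 -2.66] 0.272 [-0.57  0.37  1.96  0.    0.81  1.22]
eye in hook [-133.2    2.7  213.6] yaw err 0.005
{"dx": 0.00392, "dy": 0.00338, "dz": 0.00074, "rx": -0.0001, "ry": -0.001, "rz": 0.0032}
7.03 [ 440.9 -204.2  158.9] [-3.1413e+00 -1.3000e-03 -2.1940e-01] [ 0.45  0.16 -1.19] 0.272 [-0.57  0.37  1.96  0.    0.81  1.22]
[-5.3660e+00  1.4300e-01 -7.1262e+01 -2.0000e-03  1.0000e-03 -7.0000e-03] eye rel TCP [12.8  0.3 54.7] 0.1247645701249094 5264
bar [ 5.83095e+02 -2.40965e+02 -2.26000e-01  5.20000e-02] 0.118 0 4027
```

View pics/w3.png

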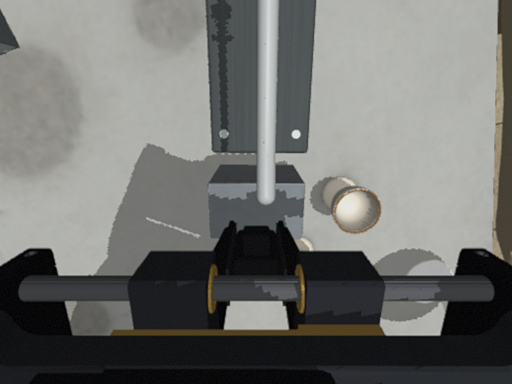

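```bash
sed -i 's/^H=.*/H=(583.1,-241.0,-.226)/' h.py
python3 - <<'E'
from h import *
eye=(12.75,.25,54.7); eyeh(eye)
plan([tcp_for(eye,-125,0,213),tcp_for(eye,-95,0,213)],step=15)
E
```

```text
7.03 [ 440.9 -204.2  158.9] [-3.1413e+00 -1.3000e-03 -2.1940e-01] [ 0.45  0.16 -1.19] 0.272 [-0.57  0.37  1.96  0.    0.81  1.22]
eye in hook [-134.1    4.3  213.6] yaw err 0.0066
{"dx": 0.01128, "dy": 0.0054, "dz": 0.00076, "rx": -0.0002, "ry": -0.0008, "rz": 0.0042}
{"dx": 0.0125}
{"dx": 0.0125}
{"dx": 0.0125}
```

>>> arm_command(
  steps=[
    {"dx": 0.003, "dy": 0.006, "dz": 0.0007, "rx": 0, "ry": -0.001, "rz": 0.004, "claw": 1},
    {"dx": 0, "dy": 0, "dz": 0, "rx": 0, "ry": 0, "rz": 0, "claw": 1},
  ],
)

```text
t: 7.28
eef_pos: [443.0, -207.9, 158.6]
tcp_rot: [-3.141, 0.0, -0.224]
ft_force: [-0.7, 0.3, -2.7]
opening: 0.271
```

Run:
```python
from h import *
eye=(12.75,.25,54.7); eyeh(eye)
plan([tcp_for(eye,-125,0,213)],step=15)
```

```text
7.28 [ 443.  -207.9  158.6] [-3.1411e+00  1.0000e-04 -2.2390e-01] [-0.7   0.28 -2.65] 0.271 [-0.57  0.37  1.95  0.    0.82  1.22]
eye in hook [-131.2    1.1  213.3] yaw err 0.0021
{"dx": 0.00781, "dy": 0.00143, "dz": 0.00039, "rx": -0.0003, "ry": 0.0001, "rz": 0.0013}
```

>>> arm_command(
  steps=[
    {"dx": 0.008, "dy": 0.0014, "dz": 0.0003, "rx": 0, "ry": 0, "rz": 0.001, "claw": 1},
    {"dx": 0.012, "dy": 0, "dz": 0, "rx": 0, "ry": 0, "rz": 0, "claw": 1},
    {"dx": 0.012, "dy": 0, "dz": 0, "rx": 0, "ry": 0, "rz": 0, "claw": 1},
  ],
)

```text
t: 7.65
eef_pos: [469.3, -214.4, 158.6]
tcp_rot: [-3.141, -0.0, -0.225]
ft_force: [-1.0, -0.2, -2.2]
opening: 0.268
```

Run:
```python
from h import *
eye=(12.75,.25,54.7); eyeh(eye)
plan([tcp_for(eye,-65,0,213)],step=15)
```

```text
7.65 [ 469.3 -214.4  158.6] [-3.1411e+00 -1.0000e-04 -2.2490e-01] [-0.98 -0.2  -2.21] 0.268 [-0.56  0.41  1.89  0.    0.85  1.24]
eye in hook [-104.1    0.7  213.3] yaw err 0.0011
{"dx": 0.01629, "dy": 0.00032, "dz": 0.00012, "rx": -0.0001, "rz": 0.0002}
{"dx": 0.01629, "dy": 0.00031, "dz": 0.00012, "rx": -0.0001, "rz": 0.0002}
{"dx": 0.01629, "dy": 0.0003, "dz": 0.00012, "rx": -0.0001, "rz": 0.0002}
```

>>> arm_command(
  steps=[
    {"dx": 0.012, "dy": 0.0007, "dz": 0.0003, "rx": 0, "ry": 0, "rz": 0.001, "claw": 1},
    {"dx": 0.014, "dy": 0.0003, "dz": 0.0002, "rx": 0, "ry": 0, "rz": 0, "claw": 1},
    {"dx": 0.014, "dy": 0, "dz": 0, "rx": 0, "ry": 0, "rz": 0, "claw": 1},
  ],
)

```text
t: 8.02
eef_pos: [502.8, -222.9, 157.9]
tcp_rot: [-3.141, -0.0, -0.227]
ft_force: [0.2, -0.8, -1.9]
opening: 0.27
```

Run:
```python
from h import *
eye=(12.75,.25,54.7); eyeh(eye)
plan([tcp_for(eye,-20,0,208)],step=15)
```

```text
8.03 [ 502.8 -222.9  157.9] [-3.1411e+00 -1.0000e-04 -2.2650e-01] [ 0.24 -0.78 -1.87] 0.27 [-0.54  0.45  1.81  0.    0.88  1.26]
eye in hook [-6.950e+01 -2.000e-01  2.126e+02] yaw err -0.0005
{"dx": 0.01548, "dy": -5e-05, "dz": 0.00145, "rx": -0.0001, "rz": -0.0001}
{"dx": 0.01548, "dy": -4e-05, "dz": 0.00145, "rx": -0.0001, "rz": -0.0001}
{"dx": 0.01548, "dy": -4e-05, "dz": 0.00145, "rx": -0.0001, "rz": -0.0001}
{"dx": 0.01548, "dy": -4e-05, "dz": 0.00145, "rx": -0.0001, "rz": -0.0001}
```

>>> arm_command(
  steps=[
    {"dx": 0.016, "dy": 0, "dz": 0.0015, "rx": 0, "ry": 0, "rz": 0, "claw": 1},
    {"dx": 0.016, "dy": 0, "dz": 0.0015, "rx": 0, "ry": 0, "rz": 0, "claw": 1},
    {"dx": 0.016, "dy": 0, "dz": 0.0015, "rx": 0, "ry": 0, "rz": 0, "claw": 1},
    {"dx": 0.014, "dy": 0, "dz": 0.001, "rx": 0, "ry": 0, "rz": 0, "claw": 1},
    {"dx": 0.002, "dy": 0, "dz": 0, "rx": 0, "ry": 0, "rz": 0, "claw": 1},
  ],
)

```text
t: 8.65
eef_pos: [556.9, -235.3, 152.7]
tcp_rot: [-3.141, 0.0, -0.226]
ft_force: [0.3, -0.5, -2.5]
opening: 0.272
```

Run:
```python
from h import *
eye=(12.75,.25,54.7); eyeh(eye)
plan([tcp_for(eye,-2,0,206.5)],step=15)
```

```text
8.65 [ 556.9 -235.3  152.7] [-3.141e+00  3.000e-04 -2.264e-01] [ 0.3  -0.49 -2.52] 0.272 [-0.51  0.53  1.68  0.    0.94  1.29]
eye in hook [-1.400e+01 -1.000e-01  2.074e+02] yaw err -0.0004
{"dx": 0.01501, "dy": -0.00013, "dz": 0.00109, "rx": -0.0004, "ry": 0.0002, "rz": -0.0002}
```

>>> arm_command(
  steps=[
    {"dx": 0.005, "dy": 0, "dz": 0.0005, "rx": 0, "ry": 0, "rz": 0, "claw": 1},
    {"dx": 0.004, "dy": 0, "dz": 0.0005, "rx": 0, "ry": 0, "rz": 0, "claw": 1},
    {"dx": 0.003, "dy": 0, "dz": 0, "rx": 0, "ry": 0, "rz": 0, "claw": 1},
    {"dx": 0.0015, "dy": 0, "dz": 0, "rx": 0, "ry": 0, "rz": 0, "claw": 1},
    {"dx": 0.0015, "dy": 0, "dz": 0, "rx": 0, "ry": 0, "rz": 0, "claw": 1},
  ],
)

```text
t: 9.28
eef_pos: [568.7, -238.1, 152.0]
tcp_rot: [-3.141, 0.001, -0.227]
ft_force: [-0.8, -0.2, -2.2]
opening: 0.271
```

Run:
```python
from h import *
eye=(12.75,.25,54.7); eyeh(eye)
```

```text
9.28 [ 568.7 -238.1  152. ] [-3.1409e+00  8.0000e-04 -2.2650e-01] [-0.84 -0.18 -2.23] 0.271 [-0.5   0.55  1.65  0.    0.95  1.29]
eye in hook [-1.900e+00 -2.000e-01  2.067e+02] yaw err -0.0005
```

>>> arm_command(
  steps=[
    {"dx": 0.0015, "dy": 0, "dz": 0, "rx": 0, "ry": 0, "rz": 0, "claw": 1},
    {"dx": 0.0015, "dy": 0, "dz": 0, "rx": 0, "ry": 0, "rz": 0, "claw": 1},
    {"dx": 0.0015, "dy": 0, "dz": 0, "rx": 0, "ry": 0, "rz": 0, "claw": 1},
  ],
)

```text
t: 9.65
eef_pos: [572.3, -238.9, 152.1]
tcp_rot: [-3.141, 0.001, -0.227]
ft_force: [-2.2, 0.2, -2.2]
opening: 0.27
```

>>> arm_command(
  steps=[
    {"dx": 0.0015, "dy": 0, "dz": 0, "rx": 0, "ry": 0, "rz": 0, "claw": 1},
    {"dx": 0.0015, "dy": 0, "dz": 0, "rx": 0, "ry": 0, "rz": 0, "claw": 1},
  ],
)

```text
t: 9.9
eef_pos: [574.0, -239.3, 152.1]
tcp_rot: [-3.141, 0.003, -0.226]
ft_force: [-5.3, 0.8, 1.0]
opening: 0.274
```

>>> arm_command(
  steps=[
    {"dx": 0.0015, "dy": 0, "dz": 0.001, "rx": 0, "ry": 0, "rz": 0, "claw": 1},
    {"dx": 0.0012, "dy": 0, "dz": 0.001, "rx": 0, "ry": 0, "rz": 0, "claw": 1},
  ],
)

```text
t: 10.15
eef_pos: [575.1, -239.4, 150.4]
tcp_rot: [-3.14, 0.006, -0.226]
ft_force: [-7.8, 1.0, 1.4]
opening: 0.272
```

>>> arm_command(
  steps=[
    {"dx": 0, "dy": 0, "dz": 0, "rx": 0, "ry": 0, "rz": 0, "claw": 1},
    {"dx": -0.0025, "dy": 0, "dz": 0, "rx": 0, "ry": 0, "rz": 0, "claw": 1},
    {"dx": -0.0015, "dy": 0, "dz": 0, "rx": 0, "ry": 0, "rz": 0, "claw": 1},
  ],
)

```text
t: 10.52
eef_pos: [571.6, -238.6, 150.6]
tcp_rot: [-3.14, 0.006, -0.226]
ft_force: [-0.2, -0.3, -2.1]
opening: 0.268
```

Run:
```python
from h import *
eye=(12.75,.25,54.7); eyeh(eye)
```

```text
10.53 [ 571.6 -238.6  150.6] [-3.1403  0.006  -0.2263] [-0.22 -0.25 -2.13] 0.268 [-0.5   0.55  1.64 -0.    0.96  1.3 ]
eye in hook [  1.4  -0.  205.2] yaw err -0.0003
```

>>> arm_command(
  steps=[
    {"dx": 0.0012, "dy": 0, "dz": 0.001, "rx": 0, "ry": -0.003, "rz": 0, "claw": 1},
    {"dx": 0, "dy": 0, "dz": 0, "rx": 0, "ry": 0, "rz": 0, "claw": 1},
  ],
)

```text
t: 10.78
eef_pos: [572.5, -238.8, 150.4]
tcp_rot: [-3.14, 0.011, -0.226]
ft_force: [-2.7, 0.3, -0.8]
opening: 0.271
```

>>> arm_command(
  steps=[
    {"dx": -0.0005, "dy": 0, "dz": 0, "rx": 0, "ry": 0.006, "rz": 0, "claw": 1},
    {"dx": 0, "dy": 0, "dz": 0, "rx": 0, "ry": 0, "rz": 0, "claw": 1},
  ],
)

```text
t: 11.02
eef_pos: [572.4, -238.8, 150.3]
tcp_rot: [-3.141, 0.0, -0.226]
ft_force: [-1.2, 0.9, 0.1]
opening: 0.279
```

Fz is 0 (weight carried by the bar) with about 1 N on the pad. Release.

>>> arm_command(
  steps=[
    {"dx": 0, "dy": 0, "dz": 0, "rx": 0, "ry": 0, "rz": 0, "claw": 0.2},
    {"dx": 0, "dy": 0, "dz": 0, "rx": 0, "ry": 0, "rz": 0, "claw": 0},
    {"dx": 0, "dy": 0, "dz": 0, "rx": 0, "ry": 0, "rz": 0, "claw": 0},
    {"dx": 0, "dy": 0, "dz": 0, "rx": 0, "ry": 0, "rz": 0, "claw": 0},
  ],
)

```text
t: 11.52
eef_pos: [573.1, -239.1, 150.6]
tcp_rot: [-3.141, -0.002, -0.226]
ft_force: [-0.4, -0.3, -0.3]
opening: 0.497
```

Run:
```python
from h import *
s=st()
p,P,c=look('wrist','w4')
v,e,co,n=fitheld(P,'L',s['eef_pos'],s['tcp_rot'],71.5); print(v.round(3),'eye rel TCP',e.round(1),co,n)
eyeh(e)
```

```text
11.53 [ 573.1 -239.1  150.6] [-3.1409e+00 -1.6000e-03 -2.2640e-01] [-0.44 -0.35 -0.33] 0.497 [-0.5   0.55  1.64  0.    0.95  1.29]
[-4.4780e+00  1.7700e-01 -7.1539e+01  1.0000e-03  3.0000e-03  1.0000e-03] eye rel TCP [13.9  0.1 54.4] 0.12006738529168559 3581
11.57 [ 573.1 -239.1  150.6] [-3.1409e+00 -1.6000e-03 -2.2640e-01] [-0.19  0.27  0.07] 0.5 [-0.5   0.55  1.64  0.    0.95  1.29]
eye in hook [  3.7  -0.3 205. ] yaw err -0.0004
```

View pics/w4.png

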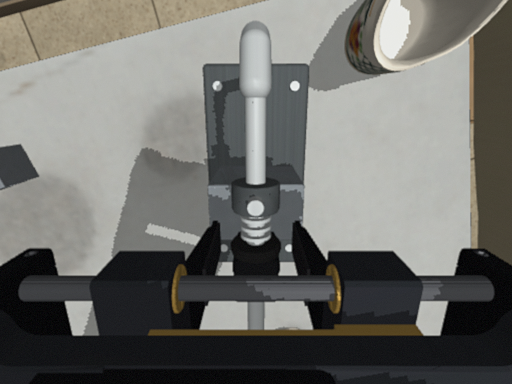

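>>> arm_command(
  steps=[
    {"dx": 0, "dy": 0, "dz": -0.03, "rx": 0, "ry": 0, "rz": 0, "claw": 0},
    {"dx": 0, "dy": 0, "dz": -0.06, "rx": 0, "ry": 0, "rz": 0, "claw": 0},
    {"dx": 0, "dy": 0, "dz": -0.06, "rx": 0, "ry": 0, "rz": 0, "claw": 0},
  ],
)

```text
t: 11.95
eef_pos: [571.9, -238.6, 269.9]
tcp_rot: [-3.139, 0.006, -0.226]
ft_force: [-0.2, 0.5, -0.3]
opening: 0.499
```

Run:
```python
from h import *
s=st()
plan([(615,25,270,.096)],step=58)
```

```text
11.95 [ 571.9 -238.6  269.9] [-3.1388  0.0058 -0.2265] [-0.17  0.53 -0.34] 0.499 [-0.5   0.44  1.5   0.    1.21  1.29]
{"dx": -0.00429, "dy": -0.06664, "dz": 0.00019, "rx": -0.0005, "ry": 0.0007, "rz": -0.0411}
{"dx": 1e-05, "dy": -0.06677, "dz": 0.00014, "rx": -0.0005, "ry": 0.0007, "rz": -0.0411}
{"dx": 0.00432, "dy": -0.06664, "dz": 0.0001, "rx": -0.0005, "ry": 0.0007, "rz": -0.0411}
{"dx": 0.0086, "dy": -0.06622, "dz": 5e-05, "rx": -0.0005, "ry": 0.0007, "rz": -0.0411}
{"dx": 0.01285, "dy": -0.06553, "dz": 1e-05, "rx": -0.0005, "ry": 0.0007, "rz": -0.0411}
```

>>> arm_command(
  steps=[
    {"dx": -0.004, "dy": -0.066, "dz": 0, "rx": 0, "ry": 0.001, "rz": -0.041, "claw": -1},
    {"dx": 0, "dy": -0.067, "dz": 0, "rx": -0.001, "ry": 0.001, "rz": -0.041, "claw": -1},
    {"dx": 0.004, "dy": -0.067, "dz": 0, "rx": -0.001, "ry": 0.001, "rz": -0.041, "claw": -1},
    {"dx": 0.009, "dy": -0.066, "dz": 0, "rx": 0, "ry": 0, "rz": -0.041, "claw": -1},
    {"dx": 0.013, "dy": -0.06, "dz": 0, "rx": 0, "ry": 0, "rz": -0.041, "claw": -1},
    {"dx": 0, "dy": 0, "dz": 0, "rx": 0, "ry": 0, "rz": 0, "claw": -1},
  ],
)

```text
t: 12.7
eef_pos: [617.1, 26.9, 274.7]
tcp_rot: [3.138, -0.008, 0.104]
ft_force: [0.5, 0.4, -0.2]
opening: 0.995
```

Run:
```python
from h import *
s=st()
p,P,c=look('wrist','w5')
v,co,n=fit(P,'M',648,32,(.1,)); print(v.round(3),co,n)
g=v[:2]+5*np.array([np.cos(v[2]),np.sin(v[2])]); print(g)
plan([(*g,150,v[2]),(*g,65,v[2])],step=58)
```

```text
12.7 [617.1  26.9 274.7] [ 3.1379 -0.0075  0.1037] [ 0.5   0.4  -0.18] 0.995 [-0.06  0.43  1.5  -0.    1.2   1.41]
[6.31734e+02 3.15740e+01 9.70000e-02 1.41000e-01] 0.44739598325847946 1185
[636.71088358  32.05863623]
{"dx": 0.00806, "dy": -0.00211, "dz": 0.05202, "rx": 0.0008, "ry": -0.0016, "rz": 0.001}
{"dx": 0.00819, "dy": -0.00206, "dz": 0.05201, "rx": 0.0008, "ry": -0.0016, "rz": 0.001}
{"dx": 0.00831, "dy": -0.002, "dz": 0.05199, "rx": 0.0008, "ry": -0.0016, "rz": 0.001}
{"dz": 0.05312}
{"dz": 0.05312}
```

View pics/w5.png

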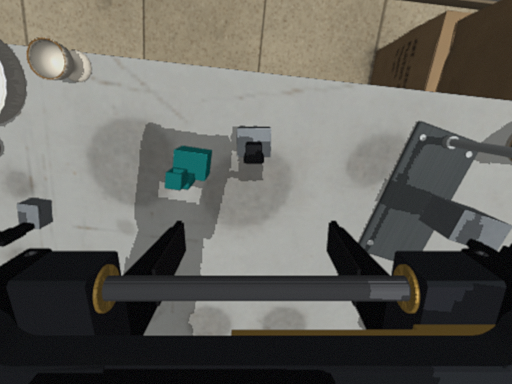

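>>> arm_command(
  steps=[
    {"dx": 0.008, "dy": -0.002, "dz": 0.052, "rx": 0.001, "ry": -0.002, "rz": 0.001, "claw": -0.35},
    {"dx": 0.008, "dy": -0.002, "dz": 0.052, "rx": 0.001, "ry": -0.002, "rz": 0.001, "claw": -0.35},
    {"dx": 0.008, "dy": -0.002, "dz": 0.04, "rx": 0.001, "ry": -0.001, "rz": 0.001, "claw": -0.35},
    {"dx": 0, "dy": 0, "dz": 0, "rx": 0, "ry": 0, "rz": 0, "claw": -0.35},
  ],
)

```text
t: 13.25
eef_pos: [637.0, 27.1, 157.8]
tcp_rot: [3.141, -0.001, 0.091]
ft_force: [-0.1, 0.2, 0.9]
opening: 0.686
```

Run:
```python
from h import *
s=st()
plan([(636.7,32.1,63,.097)],step=48)
```

```text
13.25 [637.   27.1 157.8] [ 3.1411e+00 -1.5000e-03  9.0600e-02] [-0.08  0.2   0.95] 0.686 [-0.06  0.57  1.59 -0.    0.99  1.42]
{"dx": 3e-05, "dy": -0.00316, "dz": 0.05922, "rx": 0.0001, "ry": -0.0005, "rz": -0.002}
{"dx": 9e-05, "dy": -0.00314, "dz": 0.05922, "rx": 0.0001, "ry": -0.0005, "rz": -0.002}
```

Correct y first, then descend.

>>> arm_command(
  steps=[
    {"dx": 0, "dy": -0.007, "dz": 0.005, "rx": 0, "ry": -0.001, "rz": -0.004, "claw": -0.35},
    {"dx": 0, "dy": -0.001, "dz": 0.035, "rx": 0, "ry": 0, "rz": 0, "claw": -0.35},
    {"dx": 0, "dy": 0, "dz": 0.035, "rx": 0, "ry": 0, "rz": 0, "claw": -0.35},
  ],
)

```text
t: 13.62
eef_pos: [638.7, 32.2, 102.7]
tcp_rot: [3.14, -0.009, 0.095]
ft_force: [0.9, -0.1, 0.3]
opening: 0.678
```

Run:
```python
from h import *
s=st()
plan([(636.7,32.1,63,.097)],step=48)
```

```text
13.62 [638.7  32.2 102.7] [ 3.1395 -0.0094  0.0954] [ 0.86 -0.1   0.27] 0.678 [-0.05  0.63  1.64 -0.    0.87  1.42]
{"dx": -0.003, "dy": -0.00024, "dz": 0.04957, "rx": 0.0013, "ry": -0.006, "rz": -0.001}
```

>>> arm_command(
  steps=[
    {"dx": -0.002, "dy": -0.0002, "dz": 0.03, "rx": 0.001, "ry": -0.006, "rz": -0.001, "claw": -0.35},
    {"dx": -0.001, "dy": 0, "dz": 0.018, "rx": 0, "ry": -0.002, "rz": 0, "claw": -0.35},
    {"dx": 0, "dy": 0, "dz": 0, "rx": 0, "ry": 0, "rz": 0, "claw": -0.35},
  ],
)

```text
t: 14.0
eef_pos: [636.7, 31.9, 63.7]
tcp_rot: [3.141, 0.003, 0.097]
ft_force: [-0.4, 0.7, 0.2]
opening: 0.674
```

Run:
```python
from h import *
s=st()
plan([(636.7,32.1,63,.097)],step=48)
```

```text
14.0 [636.7  31.9  63.7] [3.141e+00 3.000e-03 9.690e-02] [-0.41  0.71  0.15] 0.674 [-0.05  0.68  1.66 -0.    0.8   1.42]
{"dx": 2e-05, "dy": -0.00029, "dz": 0.00084, "rx": 0.0004, "ry": 0.0019, "rz": -0.0001}
```

>>> arm_command(
  steps=[
    {"dx": 0, "dy": 0, "dz": 0.0005, "rx": 0, "ry": 0.002, "rz": 0, "claw": 1},
    {"dx": 0, "dy": 0, "dz": 0, "rx": 0, "ry": 0, "rz": 0, "claw": 1},
    {"dx": 0, "dy": 0, "dz": 0, "rx": 0, "ry": 0, "rz": 0, "claw": 1},
    {"dx": 0, "dy": 0, "dz": 0, "rx": 0, "ry": 0, "rz": 0, "claw": 1},
    {"dx": 0, "dy": 0, "dz": 0, "rx": 0, "ry": 0, "rz": 0, "claw": 1},
    {"dx": 0, "dy": 0, "dz": 0, "rx": 0, "ry": 0, "rz": 0, "claw": 1},
  ],
)

```text
t: 14.75
eef_pos: [637.8, 31.8, 65.7]
tcp_rot: [3.14, -0.004, 0.097]
ft_force: [0.2, -0.2, -0.6]
opening: 0.271
```

Run:
```python
from h import *
s=st()
eye=(12.75,.25,54.7)
plan([(636,32,200,.097),tcp_for(eye,-150,60,225),tcp_for(eye,-135,5,214)],step=58)
```

```text
14.75 [637.8  31.8  65.7] [ 3.1404 -0.0039  0.097 ] [ 0.2  -0.19 -0.64] 0.271 [-0.05  0.68  1.66 -0.    0.8   1.42]
{"dx": -0.00051, "dy": -7e-05, "dz": -0.05594, "rx": 0.0003, "ry": -0.0008}
{"dx": -0.00059, "dy": -9e-05, "dz": -0.05594, "rx": 0.0003, "ry": -0.0008}
{"dx": -0.00066, "dy": -0.00012, "dz": -0.05594, "rx": 0.0003, "ry": -0.0008}
{"dx": -0.05361, "dy": 0.03957, "dz": 0.00743, "rz": 0.0411}
{"dx": -0.05095, "dy": 0.04295, "dz": 0.00743, "rz": 0.0411}
{"dx": -0.04807, "dy": 0.04615, "dz": 0.00743, "rz": 0.0411}
{"dx": -0.04499, "dy": 0.04915, "dz": 0.00743, "rz": 0.0411}
{"dx": -0.04172, "dy": 0.05196, "dz": 0.00743, "rz": 0.0411}
{"dx": 0.00937, "dy": 0.03438, "dz": 0.00688}
{"dx": 0.00937, "dy": 0.03438, "dz": 0.00688}
```

>>> arm_command(
  steps=[
    {"dx": 0, "dy": 0, "dz": -0.04, "rx": 0, "ry": -0.001, "rz": 0, "claw": 1},
    {"dx": 0, "dy": 0, "dz": -0.07, "rx": 0, "ry": -0.001, "rz": 0, "claw": 1},
    {"dx": -0.02, "dy": 0.02, "dz": -0.05, "rx": 0, "ry": -0.001, "rz": 0, "claw": 1},
    {"dx": -0.053, "dy": 0.04, "dz": 0.005, "rx": 0, "ry": 0, "rz": 0.041, "claw": 1},
    {"dx": -0.051, "dy": 0.043, "dz": 0.005, "rx": 0, "ry": 0, "rz": 0.041, "claw": 1},
    {"dx": -0.048, "dy": 0.046, "dz": 0.005, "rx": 0, "ry": 0, "rz": 0.041, "claw": 1},
    {"dx": -0.045, "dy": 0.049, "dz": 0.005, "rx": 0, "ry": 0, "rz": 0.041, "claw": 1},
    {"dx": -0.02, "dy": 0.03, "dz": 0.005, "rx": 0, "ry": 0, "rz": 0.041, "claw": 1},
    {"dx": 0, "dy": 0, "dz": 0, "rx": 0, "ry": 0, "rz": 0, "claw": 1},
  ],
)

```text
t: 15.88
eef_pos: [438.9, -153.4, 177.1]
tcp_rot: [3.139, 0.001, -0.234]
ft_force: [1.1, 0.3, -1.2]
opening: 0.27
```

Run:
```python
from h import *
eye=(12.75,.25,54.7); eyeh(eye)
plan([tcp_for(eye,-135,3,213)],step=50)
```

```text
15.88 [ 438.9 -153.4  177.1] [ 3.139e+00  8.000e-04 -2.343e-01] [ 1.08  0.27 -1.19] 0.27 [-0.48  0.32  1.98 -0.    0.84  1.33]
eye in hook [-147.4   53.4  231.8] yaw err -0.0083
{"dx": 0.00805, "dy": 0.03137, "dz": 0.01185, "rx": 0.0008, "ry": 0.0003, "rz": -0.0027}
{"dx": 0.00792, "dy": 0.03142, "dz": 0.01182, "rx": 0.0008, "ry": 0.0003, "rz": -0.0027}
```

>>> arm_command(
  steps=[
    {"dx": 0.008, "dy": 0.032, "dz": 0.012, "rx": 0.001, "ry": 0, "rz": -0.003, "claw": 1},
    {"dx": 0.007, "dy": 0.031, "dz": 0.012, "rx": 0.001, "ry": 0, "rz": -0.002, "claw": 1},
    {"dx": 0, "dy": 0, "dz": 0, "rx": 0, "ry": 0, "rz": 0, "claw": 1},
  ],
)

```text
t: 16.25
eef_pos: [440.4, -205.6, 158.1]
tcp_rot: [-3.141, -0.001, -0.223]
ft_force: [-0.1, 0.7, -2.0]
opening: 0.272
```

Run:
```python
from h import *
s=st()
p,P,c=look('wrist','w6')
v,e,co,n=fitheld(P,'M',s['eef_pos'],s['tcp_rot'],64.5); print(v.round(3),'eye rel TCP',e.round(2),co,n)
v,co,a,b,q,_=fithook(P,(*H,0),bar=True); print('bar',v.round(3),round(co,3),a,b)
eyeh(e)
plan([tcp_for(e,-130,0,213)],step=50)
```

```text
16.25 [ 440.4 -205.6  158.1] [-3.141e+00 -7.000e-04 -2.232e-01] [-0.12  0.73 -2.  ] 0.272 [-0.57  0.37  1.96  0.    0.81  1.22]
[-6.0170e+00  3.0400e-01 -6.5377e+01  0.0000e+00  8.0000e-03  1.0000e-03] eye rel TCP [12.89  0.29 52.48] 0.16210288188054547 3162
bar [ 5.83198e+02 -2.40891e+02 -2.25000e-01  2.90000e-02] 0.118 0 4031
16.3 [ 440.4 -204.9  158.4] [-3.1409e+00 -8.0000e-04 -2.2280e-01] [-0.58 -0.2  -1.01] 0.265 [-0.57  0.37  1.96  0.    0.81  1.22]
eye in hook [-134.3    3.5  210.9] yaw err 0.0032
{"dx": 0.00528, "dy": 0.00439, "dz": -0.00262, "rx": -0.0004, "ry": -0.0005, "rz": 0.002}
```

View pics/w6.png

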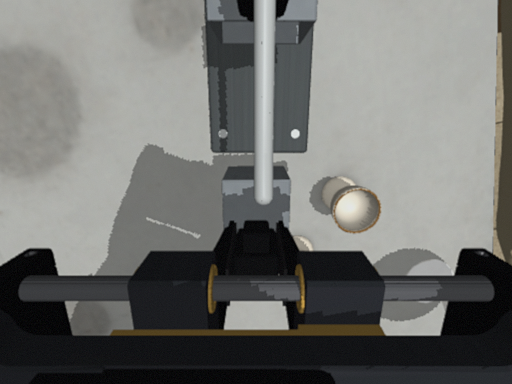

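>>> arm_command(
  steps=[
    {"dx": 0.004, "dy": 0.0055, "dz": -0.0026, "rx": 0, "ry": 0, "rz": 0.002, "claw": 1},
    {"dx": 0, "dy": 0, "dz": 0, "rx": 0, "ry": 0, "rz": 0, "claw": 1},
  ],
)

```text
t: 16.55
eef_pos: [443.3, -208.7, 161.3]
tcp_rot: [-3.141, -0.001, -0.224]
ft_force: [0.0, 0.3, -1.4]
opening: 0.269
```

Run:
```python
from h import *
e=(12.89,.29,52.48); eyeh(e)
plan([tcp_for(e,-70,0,213)],step=10)
```

```text
16.55 [ 443.3 -208.7  161.3] [-3.1409e+00 -1.4000e-03 -2.2420e-01] [ 0.03  0.27 -1.43] 0.269 [-0.58  0.37  1.95  0.    0.82  1.22]
eye in hook [-130.6    0.4  213.8] yaw err 0.0018
{"dx": 0.01082, "dy": 0.0001, "dz": 0.00015, "rx": -0.0001, "ry": -0.0001, "rz": 0.0002}
{"dx": 0.01082, "dy": 0.0001, "dz": 0.00014, "rx": -0.0001, "ry": -0.0001, "rz": 0.0002}
{"dx": 0.01082, "dy": 0.0001, "dz": 0.00014, "rx": -0.0001, "ry": -0.0001, "rz": 0.0002}
{"dx": 0.01082, "dy": 9e-05, "dz": 0.00014, "rx": -0.0001, "ry": -0.0001, "rz": 0.0002}
{"dx": 0.01082, "dy": 9e-05, "dz": 0.00014, "rx": -0.0001, "ry": -0.0001, "rz": 0.0002}
{"dx": 0.01082, "dy": 9e-05, "dz": 0.00014, "rx": -0.0001, "ry": -0.0001, "rz": 0.0002}
{"dx": 0.01082, "dy": 8e-05, "dz": 0.00013, "rx": -0.0001, "ry": -0.0001, "rz": 0.0002}
```

>>> arm_command(
  steps=[
    {"dx": 0.01, "dy": 0.0005, "dz": 0.0005, "rx": 0, "ry": 0, "rz": 0.001, "claw": 1},
    {"dx": 0.012, "dy": 0, "dz": 0.0002, "rx": 0, "ry": 0, "rz": 0, "claw": 1},
    {"dx": 0.012, "dy": 0, "dz": 0, "rx": 0, "ry": 0, "rz": 0, "claw": 1},
  ],
)

```text
t: 16.92
eef_pos: [471.6, -214.7, 161.3]
tcp_rot: [-3.141, -0.002, -0.225]
ft_force: [0.4, 0.4, -1.2]
opening: 0.266
```

Run:
```python
from h import *
e=(12.89,.29,52.48); eyeh(e)
```

```text
16.93 [ 471.6 -214.7  161.3] [-3.1411e+00 -2.2000e-03 -2.2500e-01] [ 0.44  0.35 -1.19] 0.266 [-0.56  0.41  1.88  0.    0.85  1.24]
eye in hook [-101.8    0.9  213.8] yaw err 0.001
```

>>> arm_command(
  steps=[
    {"dx": 0.012, "dy": 0.001, "dz": 0.001, "rx": 0, "ry": 0, "rz": 0.0005, "claw": 1},
    {"dx": 0.013, "dy": 0.0003, "dz": 0.0003, "rx": 0, "ry": 0, "rz": 0, "claw": 1},
    {"dx": 0.011, "dy": 0, "dz": 0, "rx": 0, "ry": 0, "rz": 0, "claw": 1},
  ],
)

```text
t: 17.3
eef_pos: [501.8, -222.8, 160.0]
tcp_rot: [-3.141, -0.002, -0.226]
ft_force: [0.2, 0.2, -1.2]
opening: 0.271
```

Run:
```python
from h import *
e=(12.89,.29,52.48); eyeh(e)
```

```text
17.3 [ 501.8 -222.8  160. ] [-3.1411e+00 -2.0000e-03 -2.2570e-01] [ 0.16  0.16 -1.23] 0.271 [-0.54  0.45  1.81  0.    0.88  1.26]
eye in hook [-7.060e+01 -2.000e-01  2.125e+02] yaw err 0.0003
```

>>> arm_command(
  steps=[
    {"dx": 0.01, "dy": 0, "dz": 0.0025, "rx": 0, "ry": 0, "rz": 0, "claw": 1},
    {"dx": 0.01, "dy": 0, "dz": 0.0025, "rx": 0, "ry": 0, "rz": 0, "claw": 1},
    {"dx": 0.008, "dy": 0, "dz": 0.002, "rx": 0, "ry": 0, "rz": 0, "claw": 1},
    {"dx": 0, "dy": 0, "dz": 0, "rx": 0, "ry": 0, "rz": 0, "claw": 1},
  ],
)

```text
t: 17.8
eef_pos: [525.5, -228.2, 153.6]
tcp_rot: [-3.141, -0.001, -0.226]
ft_force: [0.6, -0.7, -0.4]
opening: 0.277
```

Run:
```python
from h import *
e=(12.89,.29,52.48); eyeh(e)
```

```text
17.8 [ 525.5 -228.2  153.6] [-3.1409e+00 -1.4000e-03 -2.2560e-01] [ 0.59 -0.74 -0.41] 0.277 [-0.53  0.49  1.76  0.    0.9   1.27]
eye in hook [-4.620e+01 -1.000e-01  2.061e+02] yaw err 0.0004
```

>>> arm_command(
  steps=[
    {"dx": 0.007, "dy": 0, "dz": 0, "rx": 0, "ry": 0, "rz": 0, "claw": 1},
    {"dx": 0.007, "dy": 0, "dz": 0, "rx": 0, "ry": 0, "rz": 0, "claw": 1},
    {"dx": 0.007, "dy": 0, "dz": 0, "rx": 0, "ry": 0, "rz": 0, "claw": 1},
    {"dx": 0.004, "dy": 0, "dz": 0, "rx": 0, "ry": 0, "rz": 0, "claw": 1},
    {"dx": 0.0015, "dy": 0, "dz": 0, "rx": 0, "ry": 0, "rz": 0, "claw": 1},
  ],
)

```text
t: 18.42
eef_pos: [547.3, -233.2, 153.9]
tcp_rot: [-3.141, -0.002, -0.226]
ft_force: [0.3, -0.4, -0.6]
opening: 0.27
```

Run:
```python
from h import *
e=(12.89,.29,52.48); eyeh(e)
```

```text
18.43 [ 547.3 -233.2  153.9] [-3.1409e+00 -1.5000e-03 -2.2580e-01] [ 0.26 -0.39 -0.63] 0.27 [-0.51  0.51  1.7   0.    0.92  1.28]
eye in hook [-2.380e+01 -2.000e-01  2.064e+02] yaw err 0.0002
```

>>> arm_command(
  steps=[
    {"dx": 0.0025, "dy": 0, "dz": 0.0004, "rx": 0, "ry": 0, "rz": 0, "claw": 1},
    {"dx": 0.002, "dy": 0, "dz": 0, "rx": 0, "ry": 0, "rz": 0, "claw": 1},
    {"dx": 0.0015, "dy": 0, "dz": 0, "rx": 0, "ry": 0, "rz": 0, "claw": 1},
  ],
)

```text
t: 18.8
eef_pos: [551.7, -234.1, 153.4]
tcp_rot: [-3.141, -0.0, -0.226]
ft_force: [-3.1, -0.0, -2.3]
opening: 0.274
```

>>> arm_command(
  steps=[
    {"dx": 0.0015, "dy": 0, "dz": 0, "rx": 0, "ry": 0, "rz": 0, "claw": 1},
    {"dx": 0.0015, "dy": 0, "dz": 0, "rx": 0, "ry": 0, "rz": 0, "claw": 1},
  ],
)

```text
t: 19.05
eef_pos: [553.1, -234.4, 153.2]
tcp_rot: [-3.14, 0.002, -0.226]
ft_force: [-7.5, 1.0, 1.6]
opening: 0.267
```

>>> arm_command(
  steps=[
    {"dx": 0.001, "dy": 0, "dz": 0.0007, "rx": 0, "ry": 0.001, "rz": 0, "claw": 1},
    {"dx": 0.0003, "dy": 0, "dz": 0, "rx": 0, "ry": 0, "rz": 0, "claw": 1},
  ],
)

```text
t: 19.3
eef_pos: [553.3, -234.4, 153.1]
tcp_rot: [-3.14, 0.003, -0.226]
ft_force: [-6.1, 1.3, 0.9]
opening: 0.272
```

Now back off to light contact and level.

>>> arm_command(
  steps=[
    {"dx": -0.002, "dy": 0, "dz": 0.0008, "rx": 0, "ry": 0.002, "rz": 0, "claw": 1},
    {"dx": -0.0003, "dy": 0, "dz": 0, "rx": 0, "ry": 0, "rz": 0, "claw": 1},
  ],
)

```text
t: 19.55
eef_pos: [552.3, -234.3, 153.3]
tcp_rot: [-3.141, -0.004, -0.226]
ft_force: [-1.6, 0.6, -0.9]
opening: 0.271
```

Run:
```python
from h import *
e=(12.89,.29,52.48); eyeh(e)
```

```text
19.55 [ 552.3 -234.3  153.3] [-3.1409 -0.0037 -0.2257] [-1.63  0.62 -0.86] 0.271 [-0.51  0.52  1.69  0.    0.93  1.28]
eye in hook [-1.880e+01 -1.000e-01  2.059e+02] yaw err 0.0003
```

>>> arm_command(
  steps=[
    {"dx": 0, "dy": 0, "dz": 0.0012, "rx": 0, "ry": 0, "rz": 0, "claw": 1},
    {"dx": 0, "dy": 0, "dz": 0, "rx": 0, "ry": 0, "rz": 0, "claw": 1},
  ],
)

```text
t: 19.8
eef_pos: [552.8, -234.4, 153.0]
tcp_rot: [-3.141, -0.005, -0.226]
ft_force: [-3.2, 0.9, 2.9]
opening: 0.27
```

>>> arm_command(
  steps=[
    {"dx": -0.0012, "dy": 0, "dz": -0.0004, "rx": 0, "ry": 0, "rz": 0, "claw": 1},
    {"dx": 0, "dy": 0, "dz": 0, "rx": 0, "ry": 0, "rz": 0, "claw": 1},
  ],
)

```text
t: 20.05
eef_pos: [552.0, -234.3, 153.2]
tcp_rot: [-3.141, -0.006, -0.226]
ft_force: [-0.3, 1.3, 1.8]
opening: 0.269
```

>>> arm_command(
  steps=[
    {"dx": 0.0005, "dy": 0, "dz": 0, "rx": 0, "ry": 0, "rz": 0, "claw": 0.25},
    {"dx": 0, "dy": 0, "dz": 0, "rx": 0, "ry": 0, "rz": 0, "claw": 0},
    {"dx": 0, "dy": 0, "dz": 0, "rx": 0, "ry": 0, "rz": 0, "claw": 0},
    {"dx": 0, "dy": 0, "dz": 0, "rx": 0, "ry": 0, "rz": 0, "claw": 0},
  ],
)

```text
t: 20.55
eef_pos: [552.4, -234.4, 152.7]
tcp_rot: [-3.141, -0.005, -0.226]
ft_force: [-0.2, 1.2, -0.2]
opening: 0.501
```

Run:
```python
from h import *
s=st()
p,P,c=look('wrist','w7')
p,P2,c=look('scene','s7')
im=cv2.imread('pics/s7.png')[110:240,250:380]; cv2.imwrite('pics/s7c.png',cv2.resize(im,None,fx=4.6,fy=4.6,interpolation=cv2.INTER_CUBIC))
```

```text
20.55 [ 552.4 -234.4  152.7] [-3.1411 -0.0052 -0.2258] [-0.24  1.23 -0.2 ] 0.501 [-0.51  0.52  1.69  0.    0.92  1.28]
```

View pics/w7.png

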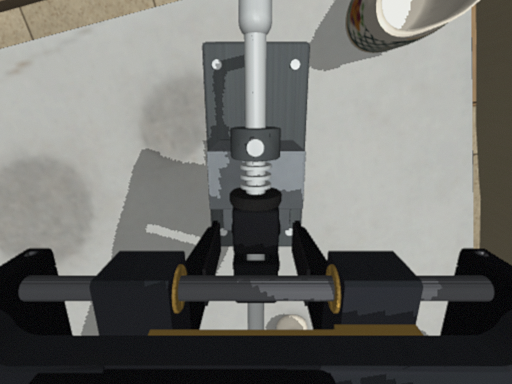

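View pics/s7c.png

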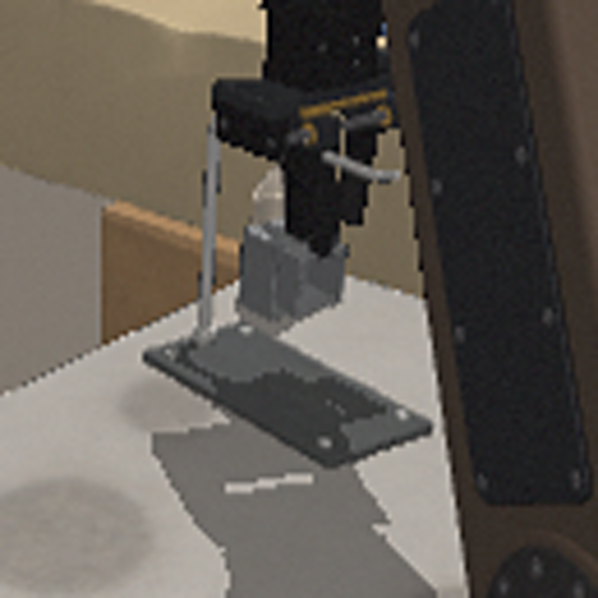

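Run:
```python
from h import *
from cell import env
z=np.load('pics/w7.npz'); c=env.get_calibration('wrist'); c['xyz'],c['attitude']=z['xyz'],z['att']; P=cloud(z['d'],c)
for r in range(188,280,4): print(r,w2h(P[r,256]).round(1), w2h(P[r,248]).round(1))
im=cv2.imread('pics/w7.png')[180:290,200:310]; cv2.imwrite('pics/w7c.png',cv2.resize(im,None,fx=5,fy=5,interpolation=cv2.INTER_CUBIC))
```

```text
188 [ 19.9  -0.3 216.6] [ 19.7   2.9 215.9]
192 [ 17.6  -0.3 214.5] [ 17.1   3.  212.8]
196 [ 16.7  -0.3 216.9] [ 17.2   2.8 218.4]
200 [ 15.8  -0.3 219.2] [ 16.3   2.8 220.7]
204 [ 14.4  -0.3 220.1] [ 14.6   2.8 220.5]
208 [ 13.   -0.3 220.7] [ 13.    2.8 220.6]
212 [ 10.4  -0.3 218.1] [ 10.9   2.9 219.4]
216 [  9.5  -0.3 220.2] [  8.8   2.9 218.5]
220 [  7.   -0.3 218.2] [  7.1   2.9 218.6]
224 [  5.5  -0.3 218.9] [  5.8   2.9 219.5]
228 [  4.4  -0.3 220.2] [  3.7   2.9 218.7]
232 [  1.9  -0.3 218.7] [  1.7   3.  218.2]
236 [  0.3  -0.3 218.9] [  0.4   3.  219.1]
240 [ -1.8  -0.3 218.4] [ -2.   3. 218.]
244 [ -3.5  -0.3 218.6] [ -3.    3.  219.5]
248 [ -5.4  -0.3 218.4] [ -4.5   3.  220. ]
252 [ -7.2  -0.3 218.6] [ -6.5   3.  219.7]
256 [-11.7  -0.3 213.9] [-12.5   3.3 212.4]
260 [-12.   -0.3 216.8] [-11.9   3.1 216.8]
264 [-12.3  -0.3 219.5] [-12.4   3.1 219.3]
268 [-13.7  -0.3 220.2] [-13.7   3.1 220.2]
272 [-15.8  -0.3 220. ] [-15.9   3.1 219.8]
276 [ -1.7  -0.3 244.1] [ -2.3   2.3 243.3]
```

View pics/w7c.png

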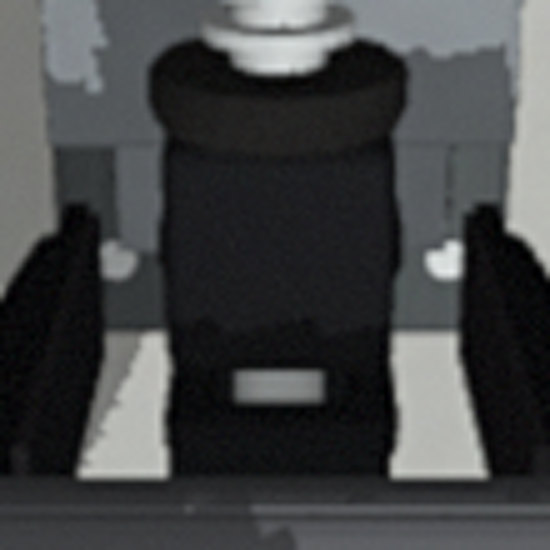

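>>> arm_command(
  steps=[
    {"dx": -0.0045, "dy": 0, "dz": 0, "rx": 0, "ry": -0.003, "rz": 0, "claw": 0},
    {"dx": 0, "dy": 0, "dz": 0, "rx": 0, "ry": 0, "rz": 0, "claw": 1},
    {"dx": 0, "dy": 0, "dz": 0, "rx": 0, "ry": 0, "rz": 0, "claw": 1},
    {"dx": 0, "dy": 0, "dz": 0, "rx": 0, "ry": 0, "rz": 0, "claw": 1},
    {"dx": 0, "dy": 0, "dz": 0, "rx": 0, "ry": 0, "rz": 0, "claw": 1},
  ],
)

```text
t: 21.28
eef_pos: [548.6, -233.6, 152.7]
tcp_rot: [-3.141, -0.0, -0.226]
ft_force: [0.1, 0.3, 0.5]
opening: 0.272
```

```bash
cat >> h.py <<'E'
def eyes(tag,vs=(248,256,264)):
    s=st(); p,P,c=look('wrist',tag)
    for u in vs:
        q=np.array([w2h(P[r,u]) for r in range(180,300)])
        m=(q[:,2]>208)&(q[:,2]<224)&(q[:,0]<35); print(u,' '.join(f'{a[0]:.1f}/{a[2]:.0f}' for a in q[m][::2]))
E
python3 - <<'E'
from h import *
eyes('w8',(256,))
E
```

```text
21.27 [ 548.6 -233.6  152.7] [-3.1411e+00 -2.0000e-04 -2.2580e-01] [0.08 0.3  0.51] 0.272 [-0.51  0.52  1.7   0.    0.92  1.28]
256 19.6/216 18.3/215 17.4/215 16.5/214 16.8/218 16.8/221 16.4/222 15.5/222 14.6/221 14.0/222 13.4/222 11.1/218 10.5/219 9.9/220 9.0/219 7.8/218 6.8/218 6.3/219 5.4/219 4.6/219 3.5/218 2.4/218 2.2/219 0.9/218 0.4/219 -0.6/219 -1.5/219 -1.9/220 -3.3/219 -3.9/219 -4.9/219 -6.2/218 -6.7/219 -10.6/214 -10.8/215 -12.5/214 -11.6/217 -11.7/219 -11.7/220 -12.7/220 -13.0/221 -14.6/220 -15.5/220 -16.5/220 -16.9/221 -18.1/220 -19.7/219 -20.3/220
```

>>> arm_command(
  steps=[
    {"dx": 0.002, "dy": 0, "dz": 0, "rx": 0, "ry": 0, "rz": 0, "claw": 1},
    {"dx": 0.0015, "dy": 0, "dz": 0, "rx": 0, "ry": 0, "rz": 0, "claw": 1},
  ],
)

```text
t: 21.58
eef_pos: [550.3, -233.8, 152.2]
tcp_rot: [-3.141, 0.003, -0.226]
ft_force: [-6.4, 1.0, 0.9]
opening: 0.272
```

>>> arm_command(
  steps=[
    {"dx": 0.0015, "dy": 0, "dz": 0, "rx": 0, "ry": 0, "rz": 0, "claw": 1},
    {"dx": 0.0015, "dy": 0, "dz": 0, "rx": 0, "ry": 0, "rz": 0, "claw": 1},
  ],
)

```text
t: 21.82
eef_pos: [551.2, -233.9, 152.1]
tcp_rot: [-3.14, 0.007, -0.226]
ft_force: [-8.9, 1.3, 3.3]
opening: 0.269
```

>>> arm_command(
  steps=[
    {"dx": 0.0012, "dy": 0, "dz": 0, "rx": 0, "ry": 0, "rz": 0, "claw": 1},
    {"dx": 0.0012, "dy": 0, "dz": 0, "rx": 0, "ry": 0, "rz": 0, "claw": 1},
  ],
)

```text
t: 22.08
eef_pos: [551.2, -233.9, 152.2]
tcp_rot: [-3.14, 0.012, -0.225]
ft_force: [-9.7, 1.3, 4.3]
opening: 0.27
```

Run:
```python
from h import *
eyes('w9',(256,))
im=cv2.imread('pics/w9.png')[120:300,180:330]; cv2.imwrite('pics/w9c.png',cv2.resize(im,None,fx=4,fy=4,interpolation=cv2.INTER_CUBIC)[:600])
```

```text
22.07 [ 551.2 -233.9  152.2] [-3.1397  0.0116 -0.2254] [-9.68  1.26  4.27] 0.27 [-0.51  0.53  1.69 -0.    0.94  1.29]
256 23.3/217 21.8/214 20.9/214 20.7/216 20.1/217 18.8/215 18.0/215 17.9/218 17.6/219 17.2/220 16.7/221 15.7/221 15.2/221 14.1/220 11.4/217 11.3/219 11.1/220 10.0/220 9.3/220 8.7/221 7.8/220 6.8/220 6.0/220 5.5/221 4.8/221 2.9/219 2.6/220 1.6/220 0.8/220 -1.0/218 -2.1/218 -2.1/220 -3.1/220 -4.3/219 -5.1/219 -6.5/218 -7.3/219 -7.8/219 -8.6/220 -10.0/219 -10.5/219 -11.4/220 -13.0/219 -13.8/219 -15.1/218 -15.2/220 -16.2/220
```

View pics/w9c.png

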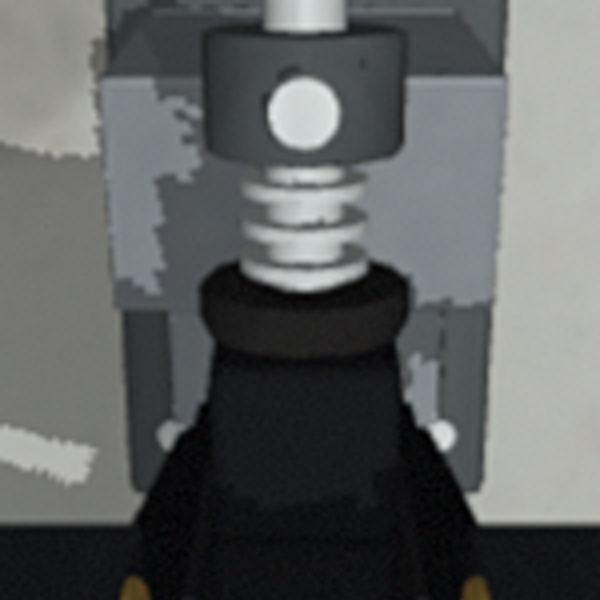

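```bash
cat >> h.py <<'E'
def ldw(t,n='wrist'):
    from cell import env
    z=np.load(f'pics/{t}.npz'); c=env.get_calibration(n); c['xyz'],c['attitude']=z['xyz'],z['att']; P=cloud(z['d'],c); P[z['d']==0]=np.nan; return P
def fithang(P,k,eyex,zr=None):
    """fit hanging scoop bucket in hook frame -> eye pos & rpy"""
    P=P.reshape(-1,3); P=P[np.isfinite(P).all(1)]
    c,s=np.cos(H[2]),np.sin(H[2]); d=P-[H[0],H[1],0]; q=np.stack([c*d[:,0]+s*d[:,1],-s*d[:,0]+c*d[:,1],d[:,2]],1)
    w,e=S[k]; z0=205-e
    m=(abs(q[:,1])<w/2+8)&(q[:,0]>eyex-24)&(q[:,0]<eyex+32)&(q[:,2]<z0+w+6)&(q[:,2]>z0-6)
    q=q[m]; B=boxes(k)[:5]
    def f(v):
        p=R.from_euler('xyz',v[3:6]).inv().apply(q-v[:3])
        d=abs(p[:,None,:]-B[None,:,:3])-B[None,:,3:]
        return (np.linalg.norm(np.maximum(d,0),axis=2)+np.minimum(d.max(2),0)).min(1)
    r=least_squares(f,[eyex-18,0,z0,0,0,0],loss='soft_l1',f_scale=.7,x_scale=[3,3,3,.05,.05,.05])
    v=r.x; eye=v[:3]+R.from_euler('xyz',v[3:6]).apply([18,0,e])
    return 'eye',eye.round(1),'rpy',v[3:].round(3),round(r.cost/len(q),3),len(q)
E
python3 - <<'E'
from h import *
for t in ['w4','w7','w8','w9']: print(t,fithang(ldw(t),'L',2))
P=ldw('w9'); 
_,P2,c=look('scene','s9')
print('scene',fithang(P2,'L',2))
im=cv2.imread('pics/s9.png')[130:190,290:340]; cv2.imwrite('pics/s9c.png',cv2.resize(im,None,fx=10,fy=10,interpolation=cv2.INTER_CUBIC))
E
```

```text
w4 ('eye', array([  1.4,  -0. , 205.1]), 'rpy', array([ 0.002,  0.003, -0.   ]), np.float64(0.093), 3581)
w7 ('eye', array([ 1.000e+00, -1.000e-01,  2.049e+02]), 'rpy', array([-0.001, -0.009,  0.001]), np.float64(0.215), 3779)
w8 ('eye', array([  1. ,   0.7, 204.9]), 'rpy', array([-0.003, -0.008,  0.001]), np.float64(0.206), 3858)
w9 ('eye', array([  0.4,   0.6, 205.2]), 'rpy', array([ 0.004, -0.119, -0.001]), np.float64(0.502), 4084)
scene ('eye', array([  6.6,   2.5, 208.7]), 'rpy', array([-0.007,  0.041, -0.035]), np.float64(2.269), 323)
```

View pics/s9c.png

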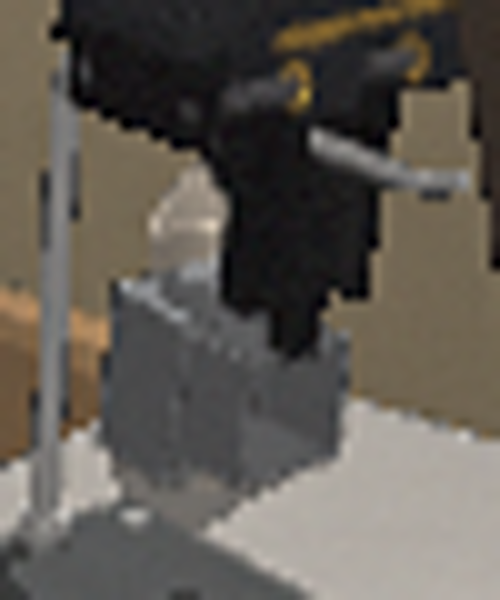

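Run:
```python
from h import *
P=ldw('s9','scene')
for v in range(148,182,3):
    print(v,' '.join('%d,%d,%d'%tuple(w2h(P[v,u]-np.array([0,0,0])).round(0)) for u in range(298,330,3)))
```

```text
148 298,-181,59 287,-188,61 265,-186,68 183,-130,104 186,-149,99 -4,10,189 -33,24,200 -45,21,203 -25,-11,191 -37,-14,194 -47,-18,196
151 299,-182,45 281,-184,50 270,-191,52 183,-131,91 184,-148,87 -16,21,184 -33,22,189 -46,21,193 -35,-4,184 -44,-9,186 151,-219,82
154 297,-181,31 281,-185,35 268,-191,38 122,-77,109 104,-77,114 -11,15,170 -30,19,177 -41,16,180 -34,-6,173 -41,-13,173 147,-216,71
157 298,-183,16 285,-189,19 30,19,147 28,6,144 20,-1,145 -6,10,156 -32,20,167 -46,20,171 -32,-8,161 -43,-11,164 148,-219,57
160 302,-187,0 26,36,140 17,30,142 7,25,144 4,13,143 -11,13,147 -30,17,154 -46,18,160 -32,-9,149 164,-219,38 148,-221,42
163 301,-187,-15 26,35,129 11,34,134 -4,33,138 -6,21,136 -12,13,136 -19,5,137 -34,5,142 -26,-17,134 160,-217,26 146,-220,30
166 293,-181,-25 25,35,118 10,34,122 -5,33,127 -7,21,125 -26,25,133 -32,16,133 -8,-21,116 -26,-18,123 160,-218,12 141,-217,18
169 297,-186,-43 24,35,107 14,30,109 -5,33,116 -9,22,115 -25,23,120 6,-21,99 -8,-22,104 -26,-19,111 162,-222,-4 147,-225,1
172 289,-180,-53 30,29,91 9,33,100 -6,33,105 -10,23,104 -26,23,110 -3,-13,93 -12,-20,94 -24,-23,98 127,-189,3 123,-202,1
175 172,-80,0 165,-90,0 11,31,87 17,11,80 -12,23,93 -24,20,97 -21,3,91 -24,-9,90 -28,-20,88 110,-173,-1 102,-182,0
178 150,-62,-1 136,-66,3 135,-81,0 121,-84,4 115,-95,4 -29,24,88 108,-121,0 99,-130,1 97,-144,-2 86,-150,0 78,-160,1
181 103,-22,14 99,-34,13 92,-43,13 108,-74,-1 102,-84,-2 94,-94,-1 85,-101,0 79,-111,0 72,-121,0 66,-131,0 55,-137,2
```

>>> arm_command(
  steps=[
    {"dx": -0.002, "dy": 0, "dz": -0.0005, "rx": 0, "ry": 0.004, "rz": 0, "claw": 1},
    {"dx": -0.0015, "dy": 0, "dz": 0, "rx": 0, "ry": 0.003, "rz": 0, "claw": 1},
  ],
)

```text
t: 22.42
eef_pos: [548.7, -233.3, 152.7]
tcp_rot: [-3.14, -0.001, -0.225]
ft_force: [-0.8, 0.5, -0.3]
opening: 0.266
```

Run:
```python
from h import *
eyes('w10',(256,))
print(fithang(ldw('w10'),'L',1))
```

```text
22.43 [ 548.7 -233.3  152.7] [-3.1398e+00 -5.0000e-04 -2.2550e-01] [-0.76  0.54 -0.29] 0.266 [-0.51  0.52  1.7   0.    0.92  1.28]
256 19.7/217 18.5/215 17.2/214 16.9/216 16.8/218 16.6/220 15.9/220 15.4/221 14.7/222 13.8/221 13.0/221 12.3/222 10.5/219 9.7/219 8.7/218 8.0/219 7.2/219 6.0/218 5.8/220 4.6/219 4.0/219 3.1/219 1.7/218 1.2/219 0.5/219 -0.2/220 -1.9/218 -2.2/219 -3.2/219 -4.8/218 -5.4/219 -6.4/219 -7.5/218 -10.9/214 -11.5/215 -11.6/216 -11.0/219 -11.7/219 -12.2/220 -12.8/221 -14.1/220 -14.6/221 -16.3/219 -17.3/219 -18.2/219 -18.7/220 -20.0/220
('eye', array([ 2.000e-01, -2.000e-01,  2.049e+02]), 'rpy', array([ 0.005, -0.021,  0.001]), np.float64(0.257), 3890)
```

>>> arm_command(
  steps=[
    {"dx": 0, "dy": 0, "dz": 0, "rx": 0, "ry": 0, "rz": 0, "claw": 0},
    {"dx": 0, "dy": 0, "dz": 0, "rx": 0, "ry": 0, "rz": 0, "claw": 0},
    {"dx": 0, "dy": 0, "dz": 0, "rx": 0, "ry": 0, "rz": 0, "claw": 0},
    {"dx": 0, "dy": 0, "dz": -0.04, "rx": 0, "ry": 0, "rz": 0, "claw": 0},
    {"dx": 0, "dy": 0, "dz": -0.07, "rx": 0, "ry": 0, "rz": 0, "claw": 0},
    {"dx": 0, "dy": -0.06, "dz": -0.02, "rx": 0, "ry": 0, "rz": 0, "claw": 0},
    {"dx": -0.01, "dy": -0.07, "dz": 0.03, "rx": 0, "ry": 0, "rz": 0, "claw": 0},
    {"dx": 0, "dy": -0.01, "dz": 0.04, "rx": 0, "ry": 0, "rz": 0, "claw": 0},
    {"dx": 0, "dy": 0, "dz": 0, "rx": 0, "ry": 0, "rz": 0, "claw": 0},
  ],
)

```text
t: 23.6
eef_pos: [567.9, -120.1, 204.2]
tcp_rot: [-3.139, -0.005, -0.227]
ft_force: [-0.2, -0.6, 0.2]
opening: 0.501
```

Run:
```python
from h import *
s=st(); print(w2h(s['eef_pos']))
p,P,c=look('wrist','w11')
print(fithang(P,'L',1)); print(fithang(P,'M',-21))
im=cv2.imread('pics/w11.png')[40:260,250:512]; cv2.imwrite('pics/w11c.png',cv2.resize(im,None,fx=2.7,fy=2.7,interpolation=cv2.INTER_CUBIC))
```

```text
23.6 [ 567.9 -120.1  204.2] [-3.1394 -0.0053 -0.2267] [-0.16 -0.58  0.24] 0.501 [-0.32  0.44  1.69  0.    1.01  1.47]
[-41.86120156 114.42832654 204.24118042]
('eye', array([-3.000e-01,  2.000e-01,  2.048e+02]), 'rpy', array([ 0.005, -0.02 ,  0.009]), np.float64(0.277), 4331)
('eye', array([-19.6,   0.9, 205.9]), 'rpy', array([-0.001, -0.036,  0.017]), np.float64(0.244), 746)
```

View pics/w11c.png

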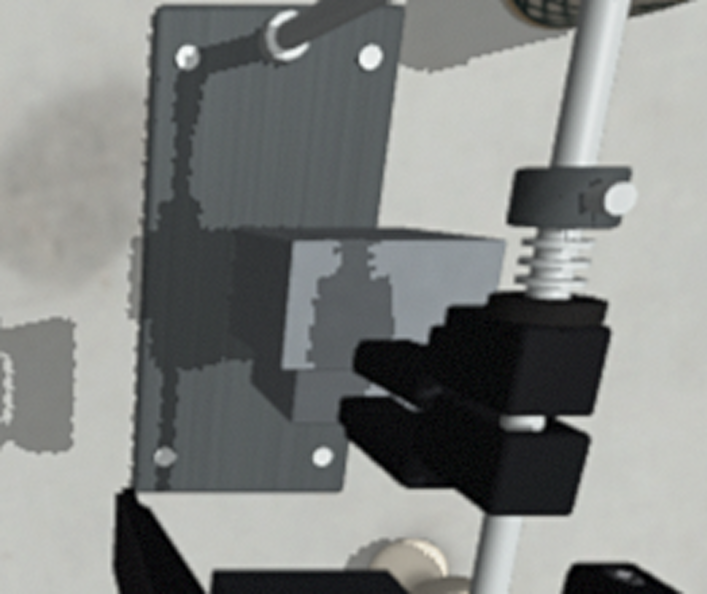

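Run:
```python
from h import *
P=ldw('w11').reshape(-1,3); P=P[np.isfinite(P).all(1)]
c,s=np.cos(H[2]),np.sin(H[2]); d=P-[H[0],H[1],0]; q=np.stack([c*d[:,0]+s*d[:,1],-s*d[:,0]+c*d[:,1],d[:,2]],1)
# top faces of eyes
for a,b in [(-7,10),(-31,-13)]:
    m=(abs(q[:,1])<8)&(q[:,0]>a)&(q[:,0]<b)&(q[:,2]>216.5)&(q[:,2]<223); t=q[m]; print('top',m.sum(),np.polyfit(t[:,0],t[:,2],1).round(4),t[:,2].mean())
# left side faces (y~+9.5)
m=(q[:,1]>8)&(q[:,1]<16)&(q[:,2]>140)&(q[:,2]<222)&(q[:,0]>-50)&(q[:,0]<20); t=q[m]
for z in range(140,222,4):
    u=np.sort(t[(t[:,2]>=z)&(t[:,2]<z+4)][:,0]); 
    if len(u): 
        g=np.where(np.diff(u)>1.5)[0]; segs=np.split(u,g+1); print(z,[(x[0].round(1),x[-1].round(1),len(x)) for x in segs if len(x)>1])
```

```text
top 804 [6.600000e-03 2.189234e+02] 218.93384797910937
top 747 [3.570000e-02 2.204185e+02] 219.64203622018144
140 [(np.float64(-33.5), np.float64(-31.8), 3), (np.float64(-30.1), np.float64(-26.9), 10), (np.float64(-16.5), np.float64(19.8), 381)]
144 [(np.float64(-28.3), np.float64(-26.6), 7), (np.float64(-10.6), np.float64(-8.8), 3), (np.float64(-7.1), np.float64(-5.5), 5), (np.float64(1.2), np.float64(3.7), 5), (np.float64(8.6), np.float64(8.6), 2), (np.float64(11.8), np.float64(13.4), 3), (np.float64(19.0), np.float64(19.9), 3)]
148 [(np.float64(-35.3), np.float64(-31.0), 7), (np.float64(-29.3), np.float64(-27.5), 7), (np.float64(-14.8), np.float64(-6.6), 16)]
152 [(np.float64(-35.7), np.float64(-26.9), 33), (np.float64(-15.2), np.float64(-6.2), 33)]
156 [(np.float64(-36.1), np.float64(-27.0), 34), (np.float64(-15.1), np.float64(-6.2), 32)]
160 [(np.float64(-36.8), np.float64(-36.6), 2), (np.float64(-35.0), np.float64(-27.5), 32), (np.float64(-15.4), np.float64(-6.1), 37)]
164 [(np.float64(-36.7), np.float64(-27.4), 38), (np.float64(-15.3), np.float64(-6.1), 40)]
168 [(np.float64(-
[... 658 characters left out ...]
, 108)]
196 [(np.float64(-30.4), np.float64(-10.7), 104), (np.float64(-7.8), np.float64(11.5), 115)]
200 [(np.float64(-31.1), np.float64(-10.9), 112), (np.float64(-7.9), np.float64(12.9), 120)]
204 [(np.float64(-31.0), np.float64(-11.1), 114), (np.float64(-8.0), np.float64(16.5), 149)]
208 [(np.float64(-31.2), np.float64(-11.5), 131), (np.float64(-8.4), np.float64(16.5), 180)]
212 [(np.float64(-31.5), np.float64(-11.6), 125), (np.float64(-8.4), np.float64(16.6), 212)]
216 [(np.float64(-31.2), np.float64(-11.8), 195), (np.float64(-8.5), np.float64(16.7), 247)]
220 [(np.float64(-30.0), np.float64(-18.4), 24), (np.float64(-16.4), np.float64(-14.1), 7), (np.float64(-12.3), np.float64(-12.0), 3)]
```

>>> arm_command(
  steps=[
    {"dx": 0, "dy": 0.01, "dz": -0.055, "rx": 0, "ry": 0, "rz": 0, "claw": 0},
    {"dx": 0.006, "dy": 0.05, "dz": -0.03, "rx": 0, "ry": -0.003, "rz": 0, "claw": 0},
    {"dx": 0.006, "dy": 0.065, "dz": 0, "rx": 0, "ry": 0, "rz": 0, "claw": 0},
    {"dx": 0, "dy": 0.016, "dz": 0, "rx": 0, "ry": 0, "rz": 0, "claw": 0},
    {"dx": 0, "dy": 0, "dz": 0, "rx": 0, "ry": 0, "rz": 0, "claw": 0},
  ],
)

```text
t: 24.28
eef_pos: [551.9, -239.5, 282.3]
tcp_rot: [3.141, -0.01, -0.23]
ft_force: [0.1, 0.1, -0.7]
opening: 0.5
```

Run:
```python
from h import *
s=st(); print(w2h(s['eef_pos']))
plan([(*h2w(-32,0,245),H[2]),(*h2w(-32,0,153),H[2])],step=48)
```

```text
24.27 [ 551.9 -239.5  282.3] [ 3.1413 -0.0098 -0.2302] [ 0.08  0.15 -0.7 ] 0.5 [-0.52  0.39  1.53  0.    1.2   1.28]
[-30.71583397  -5.49833837 282.30169188]
{"dx": -0.00209, "dy": -0.00688, "dz": 0.04661, "rx": 0.0002, "ry": -0.0063, "rz": -0.0027}
{"dz": 0.0575}
{"dz": 0.0575}
```

>>> arm_command(
  steps=[
    {"dx": -0.002, "dy": -0.007, "dz": 0.02, "rx": 0, "ry": -0.006, "rz": -0.003, "claw": 0},
    {"dx": 0, "dy": 0, "dz": 0.02, "rx": 0, "ry": 0, "rz": 0, "claw": 0},
    {"dx": 0, "dy": 0, "dz": 0, "rx": 0, "ry": 0, "rz": 0, "claw": 0},
  ],
)

```text
t: 24.65
eef_pos: [551.8, -230.7, 247.6]
tcp_rot: [-3.141, 0.002, -0.223]
ft_force: [-0.4, 0.5, 0.6]
opening: 0.499
```

Run:
```python
from h import *
s=st(); print(w2h(s['eef_pos']))
plan([(*h2w(-32,0,153),H[2])],step=48)
```

```text
24.65 [ 551.8 -230.7  247.6] [-3.141e+00  1.900e-03 -2.230e-01] [-0.43  0.47  0.62] 0.499 [-0.51  0.42  1.58  0.    1.14  1.29]
[-32.81345941   3.04593913 247.56601413]
{"dx": 0.00061, "dy": 0.00194, "dz": 0.0591, "rx": -0.0002, "ry": 0.0006, "rz": 0.001}
{"dx": 0.00056, "dy": 0.00192, "dz": 0.0591, "rx": -0.0002, "ry": 0.0006, "rz": 0.001}
```

>>> arm_command(
  steps=[
    {"dx": 0.001, "dy": 0.004, "dz": 0.02, "rx": 0, "ry": 0.001, "rz": 0.002, "claw": 0},
    {"dx": 0, "dy": 0, "dz": 0.04, "rx": 0, "ry": 0, "rz": 0, "claw": 0},
    {"dx": 0, "dy": 0, "dz": 0.045, "rx": 0, "ry": 0, "rz": 0, "claw": 0},
    {"dx": 0, "dy": 0, "dz": 0.008, "rx": 0, "ry": 0, "rz": 0, "claw": 0},
  ],
)

```text
t: 25.15
eef_pos: [552.3, -233.4, 153.0]
tcp_rot: [-3.141, -0.001, -0.225]
ft_force: [-0.4, -1.2, 0.8]
opening: 0.499
```

Run:
```python
from h import *
s=st(); print(w2h(s['eef_pos']))
plan([(*h2w(-32,0,153),H[2])],step=48)
```

```text
25.15 [ 552.3 -233.4  153. ] [-3.1413e+00 -5.0000e-04 -2.2500e-01] [-0.43 -1.2   0.84] 0.499 [-0.51  0.52  1.69  0.    0.93  1.29]
[-31.75595959   0.49060002 152.98923744]
{"dx": -0.00031, "dy": 0.00061, "dz": -1e-05, "rx": -0.0002, "ry": -0.0003, "rz": 0.0006}
```

>>> arm_command(
  steps=[
    {"dx": 0, "dy": 0.0006, "dz": 0, "rx": 0, "ry": 0.022, "rz": 0.0005, "claw": 1},
    {"dx": 0, "dy": 0, "dz": 0, "rx": 0, "ry": 0, "rz": 0, "claw": 1},
    {"dx": 0, "dy": 0, "dz": 0, "rx": 0, "ry": 0, "rz": 0, "claw": 1},
    {"dx": 0, "dy": 0, "dz": 0, "rx": 0, "ry": 0, "rz": 0, "claw": 1},
  ],
)

```text
t: 25.65
eef_pos: [552.8, -234.3, 154.1]
tcp_rot: [3.142, -0.036, -0.226]
ft_force: [-1.1, 0.2, -2.6]
opening: 0.27
```

Run:
```python
from h import *
eyes('w12',(256,))
s=st(); print(w2h(s['eef_pos']))
```

```text
25.65 [ 552.8 -234.3  154.1] [ 3.1416 -0.0358 -0.2258] [-1.1   0.2  -2.62] 0.27 [-0.52  0.51  1.71  0.01  0.89  1.27]
256 20.8/216 20.2/217 19.3/217 17.9/215 16.9/214 16.8/217 16.4/219 15.9/221 14.8/220 14.4/222 13.2/220 12.6/221 11.3/220 10.4/220 9.2/219 8.4/219 7.6/219 6.8/219 5.9/219 5.5/220 4.6/220 3.0/218 2.3/219 1.7/219 0.6/219 -0.2/219 -0.9/219 -2.1/219 -2.9/219 -3.5/220 -4.8/219 -5.7/219 -6.4/219 -7.2/220 -10.9/214 -11.7/214 -12.6/214 -11.2/219 -11.7/220 -12.2/220 -13.2/220 -14.0/221 -14.6/221 -16.3/220 -16.9/220 -18.4/220 -18.9/220
25.7 [ 552.9 -234.3  154.1] [ 3.1415 -0.0359 -0.2258] [-0.71 -0.41 -1.25] 0.271 [-0.52  0.51  1.71  0.01  0.89  1.27]
[-30.95949907  -0.25427184 154.14703773]
```

>>> arm_command(
  steps=[
    {"dx": -0.003, "dy": 0, "dz": -0.003, "rx": 0, "ry": -0.012, "rz": 0, "claw": 1},
    {"dx": -0.001, "dy": 0, "dz": 0, "rx": 0, "ry": -0.012, "rz": 0, "claw": 1},
    {"dx": 0, "dy": 0, "dz": 0, "rx": 0, "ry": 0, "rz": 0, "claw": 1},
  ],
)

```text
t: 26.08
eef_pos: [549.8, -233.6, 156.9]
tcp_rot: [3.141, 0.004, -0.226]
ft_force: [-0.1, 0.4, -0.8]
opening: 0.267
```

Run:
```python
from h import *
eyes('w13',(256,)); eyeh((11.6,.2,51.6))
print(fithang(ldw('w13'),'L',1.7))
```

```text
26.07 [ 549.8 -233.6  156.9] [ 3.1413  0.0041 -0.2258] [-0.07  0.37 -0.8 ] 0.267 [-0.51  0.52  1.69 -0.    0.94  1.29]
256 19.9/216 19.2/217 17.8/215 16.8/214 16.9/217 16.4/219 16.3/221 15.6/221 14.9/222 13.8/221 13.1/221 11.8/220 10.8/220 9.8/219 8.7/219 7.8/219 7.0/219 6.1/219 5.5/219 4.2/218 3.2/218 2.8/219 1.7/219 0.4/218 -0.1/219 -0.8/219 -1.9/219 -3.1/218 -3.6/219 -4.9/219 -5.5/219 -6.1/220 -7.8/218 -11.3/214 -11.8/215 -12.7/215 -14.7/213 -12.4/219 -12.3/221 -12.2/222 -13.5/222 -13.8/223 -14.7/223 -16.3/222 -17.1/222 -17.7/223 -19.2/222 -19.9/223
26.12 [ 549.8 -233.6  156.9] [ 3.1413  0.0038 -0.2258] [ 0.4  -0.06 -1.87] 0.272 [-0.51  0.52  1.69 -0.    0.94  1.29]
eye in hook [-2.240e+01 -1.000e-01  2.085e+02] yaw err 0.0002
('eye', array([  0.4,   0.4, 204.9]), 'rpy', array([ 0.004, -0.006,  0.   ]), np.float64(0.192), 3739)
```

Now M is lifted 3.5 mm and upright, gap 4 mm. Push slowly.

>>> arm_command(
  steps=[
    {"dx": 0.002, "dy": 0, "dz": 0, "rx": 0, "ry": 0.002, "rz": 0, "claw": 1},
    {"dx": 0.0015, "dy": 0, "dz": 0, "rx": 0, "ry": 0, "rz": 0, "claw": 1},
  ],
)

```text
t: 26.38
eef_pos: [552.3, -234.1, 156.6]
tcp_rot: [3.142, 0.001, -0.226]
ft_force: [-3.0, 0.7, -1.5]
opening: 0.27
```

>>> arm_command(
  steps=[
    {"dx": 0.0015, "dy": 0, "dz": 0, "rx": 0, "ry": 0, "rz": 0, "claw": 1},
    {"dx": 0.0015, "dy": 0, "dz": 0, "rx": 0, "ry": 0, "rz": 0, "claw": 1},
  ],
)

```text
t: 26.62
eef_pos: [553.7, -234.3, 156.1]
tcp_rot: [-3.141, 0.004, -0.226]
ft_force: [-4.5, 0.3, -0.5]
opening: 0.273
```

Run:
```python
from h import *
eyes('w14',(256,)); eyeh((11.6,.2,51.6))
print(fithang(ldw('w14'),'L',1.7))
```

```text
26.62 [ 553.7 -234.3  156.1] [-3.1411  0.0042 -0.2257] [-4.48  0.29 -0.48] 0.273 [-0.51  0.52  1.68 -0.    0.94  1.29]
256 24.3/217 23.4/217 22.0/215 21.0/214 20.4/215 19.8/216 19.2/217 17.8/215 17.5/217 17.5/219 17.2/221 16.4/221 15.7/221 14.2/220 14.0/221 13.0/221 11.5/219 10.9/220 9.8/219 9.1/220 8.3/220 5.9/219 5.5/220 4.5/219 3.8/220 2.7/219 1.9/220 0.9/220 -0.3/219 -1.1/219 -2.2/219 -3.3/219 -3.8/219 -5.0/219 -6.1/219 -7.4/218 -8.6/218 -8.5/220 -8.6/221 -9.0/222 -10.1/222 -11.2/221 -12.2/221 -13.0/222 -13.8/222 -14.5/222 -16.5/221
26.68 [ 553.9 -234.4  156.2] [-3.1412  0.004  -0.2257] [-3.77  0.56 -1.78] 0.27 [-0.51  0.52  1.68 -0.    0.94  1.29]
eye in hook [-1.820e+01  1.000e-01  2.077e+02] yaw err 0.0003
('eye', array([  0.6,   0.4, 205.1]), 'rpy', array([ 0.007, -0.081, -0.001]), np.float64(0.352), 4003)
```

>>> arm_command(
  steps=[
    {"dx": -0.0015, "dy": 0, "dz": 0, "rx": 0, "ry": -0.025, "rz": 0, "claw": 1},
    {"dx": -0.0015, "dy": 0, "dz": 0, "rx": 0, "ry": -0.025, "rz": 0, "claw": 1},
    {"dx": 0, "dy": 0, "dz": 0, "rx": 0, "ry": 0, "rz": 0, "claw": 1},
  ],
)

```text
t: 27.05
eef_pos: [550.8, -233.7, 157.2]
tcp_rot: [-3.141, 0.086, -0.226]
ft_force: [-4.0, 0.2, -1.3]
opening: 0.273
```

Run:
```python
from h import *
eyes('w15',(256,)); eyeh((11.6,.2,51.6))
print(fithang(ldw('w15'),'L',1.7))
```

```text
27.05 [ 550.8 -233.7  157.2] [-3.1413  0.0858 -0.2258] [-4.05  0.17 -1.29] 0.273 [-0.5   0.55  1.63 -0.03  1.05  1.31]
256 27.2/216 25.3/214 25.0/215 24.6/216 23.7/216 21.7/213 21.2/214 20.9/216 20.3/216 19.4/216 18.8/217 18.5/218 18.2/219 18.7/222 17.8/222 16.7/222 16.1/222 14.4/220 14.3/222 11.9/219 11.1/219 10.4/220 9.2/219 8.4/219 7.8/220 6.1/218 5.7/219 5.0/220 3.7/219 3.1/220 1.7/219 0.8/219 -0.4/219 -1.0/219 -2.9/219 -3.6/219 -4.8/219 -5.5/219 -6.2/220 -6.8/220 -7.4/221 -8.1/221 -10.1/220 -10.3/221 -11.0/221 -12.7/221 -13.2/221
27.1 [ 550.7 -233.7  157.2] [-3.1413  0.0854 -0.2258] [-3.89  0.95 -0.76] 0.273 [-0.5   0.55  1.63 -0.03  1.05  1.31]
eye in hook [-1.720e+01  1.000e-01  2.076e+02] yaw err 0.0002
('eye', array([2.50e+00, 2.00e-01, 2.05e+02]), 'rpy', array([ 0.006, -0.007,  0.   ]), np.float64(0.22), 3963)
```

>>> arm_command(
  steps=[
    {"dx": 0.001, "dy": 0, "dz": 0.001, "rx": 0, "ry": -0.008, "rz": 0, "claw": 1},
    {"dx": 0.001, "dy": 0, "dz": 0.001, "rx": 0, "ry": -0.006, "rz": 0, "claw": 1},
  ],
)

```text
t: 27.35
eef_pos: [551.5, -233.9, 156.3]
tcp_rot: [-3.141, 0.108, -0.226]
ft_force: [-7.0, 1.5, 2.9]
opening: 0.271
```

Run:
```python
from h import *
eyes('w16',(256,)); eyeh((8,.2,52))
print(fithang(ldw('w16'),'L',1.7))
```

```text
27.35 [ 551.5 -233.9  156.3] [-3.1415  0.1085 -0.226 ] [-7.04  1.47  2.93] 0.271 [-0.5   0.56  1.62 -0.03  1.07  1.32]
256 31.4/220 28.7/215 28.2/216 28.0/217 25.9/214 25.0/214 24.5/215 24.4/217 23.5/217 21.4/214 20.6/214 20.1/215 19.8/216 19.6/217 18.5/217 18.9/219 18.9/221 18.0/221 17.2/221 16.4/221 15.2/221 15.3/222 12.8/220 12.0/220 10.0/218 9.2/218 8.8/219 8.1/219 6.7/219 6.2/219 4.4/218 4.0/219 3.0/219 2.0/219 1.0/219 0.2/219 -1.1/219 -1.4/220 -3.0/219 -4.3/218 -5.5/218 -6.2/219 -7.4/219 -6.6/221 -8.7/220 -9.3/220 -9.0/222 -10.6/221
27.4 [ 551.6 -233.9  156.2] [-3.1414  0.109  -0.2259] [-6.9   1.35  4.89] 0.275 [-0.5   0.56  1.62 -0.03  1.07  1.32]
eye in hook [-18.7   0.  207.1] yaw err 0.0001
('eye', array([  5. ,  -0.5, 204.9]), 'rpy', array([ 0.006, -0.015, -0.   ]), np.float64(0.259), 4257)
```

>>> arm_command(
  steps=[
    {"dx": -0.002, "dy": 0, "dz": 0, "rx": 0, "ry": 0, "rz": 0, "claw": 1},
    {"dx": -0.0012, "dy": 0, "dz": 0, "rx": 0, "ry": 0, "rz": 0, "claw": 1},
  ],
)

```text
t: 27.65
eef_pos: [549.5, -233.5, 156.7]
tcp_rot: [3.142, 0.107, -0.226]
ft_force: [-0.0, -0.1, -1.0]
opening: 0.276
```

>>> arm_command(
  steps=[
    {"dx": 0, "dy": 0, "dz": 0.0012, "rx": 0, "ry": 0, "rz": 0, "claw": 1},
    {"dx": 0, "dy": 0, "dz": 0.0006, "rx": 0, "ry": 0, "rz": 0, "claw": 1},
  ],
)

```text
t: 27.9
eef_pos: [549.7, -233.6, 155.6]
tcp_rot: [3.141, 0.106, -0.226]
ft_force: [-2.3, 0.4, 3.8]
opening: 0.27
```

Run:
```python
from h import *
eyes('w17',(256,)); 
print(fithang(ldw('w17'),'L',1.7))
```

```text
27.9 [ 549.7 -233.6  155.6] [ 3.1413  0.106  -0.226 ] [-2.33  0.35  3.81] 0.27 [-0.5   0.55  1.62 -0.03  1.07  1.31]
256 28.2/216 27.6/217 26.4/216 24.8/214 24.4/215 24.5/217 23.6/217 21.2/213 20.1/213 20.0/214 20.4/217 19.7/218 16.9/214 16.6/215 16.3/216 16.6/218 17.0/221 16.0/221 15.7/222 14.3/221 13.6/221 11.7/219 10.9/219 9.7/219 9.2/219 7.9/219 6.9/219 6.4/219 4.9/218 4.4/219 3.3/219 2.2/219 1.4/219 0.7/219 -0.9/218 -1.6/219 -2.7/219 -3.8/219 -4.3/219 -5.8/218 -6.4/219 -8.3/218 -8.1/220 -10.0/218 -10.0/220 -11.4/219 -11.7/220 -13.0/220
('eye', array([1.200e+00, 1.000e-01, 2.049e+02]), 'rpy', array([ 0.005, -0.009,  0.   ]), np.float64(0.166), 4128)
```

>>> arm_command(
  steps=[
    {"dx": -0.0004, "dy": 0, "dz": -0.0003, "rx": 0, "ry": 0, "rz": 0, "claw": 1},
    {"dx": 0, "dy": 0, "dz": 0, "rx": 0, "ry": 0, "rz": 0, "claw": 1},
  ],
)

```text
t: 28.2
eef_pos: [549.6, -233.6, 155.9]
tcp_rot: [3.141, 0.105, -0.226]
ft_force: [-0.7, 0.0, 0.2]
opening: 0.271
```

>>> arm_command(
  steps=[
    {"dx": 0, "dy": 0, "dz": 0, "rx": 0, "ry": 0, "rz": 0, "claw": 0.3},
    {"dx": 0, "dy": 0, "dz": 0, "rx": 0, "ry": 0, "rz": 0, "claw": 0},
    {"dx": 0, "dy": 0, "dz": 0, "rx": 0, "ry": 0, "rz": 0, "claw": 0},
    {"dx": 0, "dy": 0, "dz": 0, "rx": 0, "ry": 0, "rz": 0, "claw": 0},
  ],
)

```text
t: 28.7
eef_pos: [550.0, -233.8, 155.8]
tcp_rot: [3.141, 0.105, -0.226]
ft_force: [0.9, 0.1, -0.5]
opening: 0.499
```

Run:
```python
from h import *
eyes('w18',(250,256,)); 
print(fithang(ldw('w18'),'L',1.7))
```

```text
28.7 [ 550.  -233.8  155.8] [ 3.1411  0.1046 -0.2261] [ 0.9   0.09 -0.49] 0.499 [-0.5   0.55  1.62 -0.03  1.07  1.31]
250 28.6/217 28.1/218 25.6/213 24.8/213 24.6/215 24.2/216 23.6/217 21.5/214 20.7/214 20.5/215 19.9/216 19.3/216 17.3/214 16.6/215 15.8/215 16.6/218 16.4/219 15.7/220 15.1/220 14.6/221 13.6/221 13.1/222 10.5/218 10.0/219 9.1/219 7.4/218 7.2/219 6.4/219 5.7/220 4.6/219 4.0/220 2.6/219 1.4/219 0.6/219 -0.5/219 -1.7/219 -2.4/219 -3.3/219 -4.3/219 -5.4/219 -6.2/219 -7.8/219 -12.7/213 -14.8/212 -11.9/217 -12.8/217 -12.9/219 -13.7/219
256 28.4/216 28.1/218 25.8/214 24.5/213 25.0/216 24.2/216 23.2/216 21.6/214 20.6/214 20.5/215 20.5/217 19.4/217 17.1/214 16.9/215 16.8/217 16.5/218 16.2/219 16.2/221 15.4/221 14.8/221 14.0/221 12.1/220 11.0/219 9.9/219 9.4/220 8.4/219 7.4/219 6.5/219 5.3/219 4.3/219 3.0/218 2.4/219 2.1/220 0.7/219 -0.3/219 -1.7/219 -2.7/219 -3.2/219 -4.3/219 -5.2/219 -6.1/219 -7.5/219 -13.0/213 -13.4/214 -12.8/216 -13.1/217 -12.4/219 -12.7/220
('eye', array([ 1.20e+00, -1.00e-01,  2.05e+02]), 'rpy', array([ 0.004, -0.006,  0.001]), np.float64(0.157), 4072)
```

View pics/w18.png

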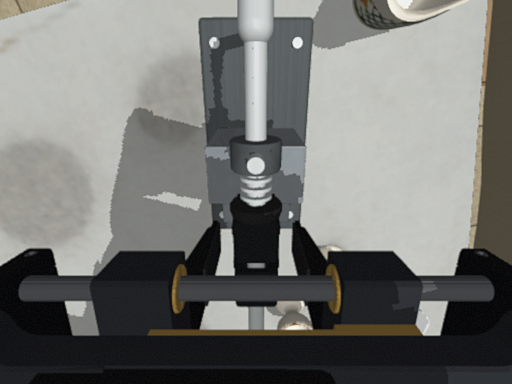

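>>> arm_command(
  steps=[
    {"dx": 0, "dy": 0, "dz": -0.03, "rx": 0, "ry": 0, "rz": 0, "claw": 0},
    {"dx": -0.005, "dy": 0, "dz": -0.06, "rx": 0, "ry": 0.034, "rz": 0, "claw": 0},
    {"dx": -0.015, "dy": 0, "dz": -0.015, "rx": 0, "ry": 0.034, "rz": 0, "claw": 0.7},
    {"dx": 0, "dy": 0, "dz": 0, "rx": 0, "ry": 0, "rz": 0, "claw": 0.7},
    {"dx": 0, "dy": 0, "dz": 0, "rx": 0, "ry": 0, "rz": 0, "claw": 0.7},
  ],
)

```text
t: 29.38
eef_pos: [542.6, -232.1, 242.0]
tcp_rot: [3.141, -0.003, -0.226]
ft_force: [0.6, -0.9, -0.9]
opening: 0.241
```

Run:
```python
from h import *
s=st(); print(w2h(s['eef_pos']))
P=look('wrist','w19')[1].reshape(-1,3); P=P[np.isfinite(P).all(1)]
c,s=np.cos(H[2]),np.sin(H[2]); d=P-[H[0],H[1],0]; q=np.stack([c*d[:,0]+s*d[:,1],-s*d[:,0]+c*d[:,1],d[:,2]],1)
for a,b in [(-7,10),(-31,-13)]:
    m=(abs(q[:,1])<8)&(q[:,0]>a)&(q[:,0]<b)&(q[:,2]>216.5)&(q[:,2]<223); t=q[m]
    if len(t)>5: print('top',m.sum(),np.polyfit(t[:,0],t[:,2],1).round(4),t[:,2].mean(),t[:,0].min(),t[:,0].max())
plan([(*h2w(-56,0,220),H[2]),(*h2w(-56,0,197),H[2])],step=48)
```

```text
29.38 [ 542.6 -232.1  242. ] [ 3.1413e+00 -2.9000e-03 -2.2610e-01] [ 0.65 -0.89 -0.92] 0.241 [-0.52  0.41  1.61  0.    1.11  1.28]
[-41.5147989   -0.36339534 242.02821101]
top 557 [-1.000000e-03  2.189732e+02] 218.97162315675882 -6.965774651552043 9.986618828338644
top 522 [3.690000e-02 2.204611e+02] 219.65740814313574 -30.997137528607006 -13.00748057061554
{"dx": -0.01817, "dy": -0.00042, "dz": 0.02724, "rx": 0.0001, "ry": -0.0016}
{"dz": 0.02875}
```

View pics/w19.png

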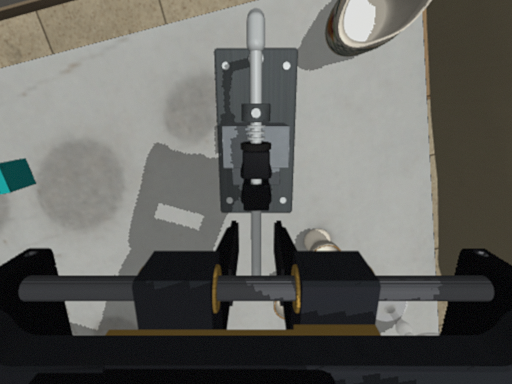

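Run:
```python
from h import *
P=ldw('w11').reshape(-1,3); P=P[np.isfinite(P).all(1)]
c,s=np.cos(H[2]),np.sin(H[2]); d=P-[H[0],H[1],0]; q=np.stack([c*d[:,0]+s*d[:,1],-s*d[:,0]+c*d[:,1],d[:,2]],1)
m=(q[:,1]>4)&(q[:,1]<18)&(q[:,2]>174)&(q[:,2]<198)&(q[:,0]>-42)&(q[:,0]<20); t=q[m]
for z in range(176,198,2):
    u=t[(t[:,2]>=z)&(t[:,2]<z+2)]; u=u[np.argsort(u[:,0])]
    print(z,' '.join(f'{a[0]:.0f}:{a[1]:.0f}' for a in u[::max(1,len(u)//28)]))
```

```text
176 -38:12 -37:13 -37:13 -36:13 -35:13 -35:13 -34:14 -33:14 -33:13 -33:13 -32:14 -32:14 -31:13 -31:13 -30:13 -30:13 -29:13 -29:12 -29:11 -29:12 -29:12 -28:8 -28:9 -28:10 -28:10 -28:7 -28:8 -28:11 -15:13 -14:13 -13:13 -13:13 -12:13 -11:13 -11:14 -11:14 -11:13 -10:13 -9:13 -9:13 -9:14 -8:13 -8:13 -8:12 -7:12 -7:11 -7:12 -7:9 -7:10 -6:8 -6:7 -6:8
178 -36:13 -36:13 -35:13 -35:13 -35:13 -34:13 -33:14 -33:14 -33:13 -32:13 -31:13 -31:13 -31:13 -31:12 -30:13 -29:13 -29:12 -29:13 -29:9 -28:8 -28:11 -28:10 -28:9 -28:8 -15:13 -15:13 -14:13 -13:14 -12:14 -12:13 -12:14 -12:14 -10:13 -10:13 -10:14 -9:13 -9:13 -8:13 -8:13 -8:12 -7:12 -7:11 -7:11 -7:10 -7:10 -6:9 -6:9
180 -36:13 -35:13 -35:13 -34:13 -33:14 -33:13 -33:13 -32:13 -32:14 -30:12 -30:12 -30:13 -29:12 -29:11 -29:12 -29:10 -28:11 -15:12 -14:13 -14:14 -14:13 -13:13 -13:13 -11:13 -11:13 -11:13 -10:13 -9:13 -9:14 -9:12 -8:13 -8:12 -8:13 -7:12 -7:11 -7:10 -7:10 -6:9 -6:8 -2:9
182 -37:12 -36:13 -35:13 -34:13 -34:13 -33:13 -32:14 -31:13 -30:13 -30:12 -29:12 -29:10 -29:11 -28:10 -27:10 -23:9 -20:10 -19:10 -15:12 -14:14 -13:13 -12:13 -11:13 -10:13 
[... 732 characters left out ...]
0 -14:10 -13:10 -11:7 -11:4 -11:5 -9:12 -6:10 -5:10 -4:10 -2:10 -1:10 1:11 3:10 4:10 5:10 6:9 7:10 9:10 10:9 10:9 12:6
192 -30:9 -28:9 -26:10 -25:9 -23:9 -21:9 -20:10 -19:10 -18:10 -16:10 -14:10 -13:9 -11:10 -11:5 -11:7 -8:10 -6:10 -5:10 -3:10 -1:10 -0:9 1:10 3:10 4:10 5:9 6:10 7:10 8:9 9:10 11:10
194 -30:10 -28:10 -27:10 -25:10 -24:10 -23:10 -22:10 -20:9 -19:9 -17:10 -17:9 -15:10 -14:9 -13:10 -12:10 -12:9 -11:9 -11:5 -7:9 -5:10 -4:10 -3:10 -2:10 -1:10 1:10 2:9 3:10 5:10 6:10 7:10 8:10 10:9 10:10 11:4 11:6 12:9 12:8
196 -30:10 -28:10 -26:10 -25:10 -23:10 -22:10 -20:9 -18:10 -15:10 -14:10 -12:5 -12:10 -11:5 -11:5 -8:10 -6:10 -5:10 -3:9 -2:10 -1:10 -0:10 1:10 2:10 3:10 4:10 6:10 8:10 9:10 11:9
```

>>> arm_command(
  steps=[
    {"dx": -0.018, "dy": -0.0004, "dz": 0.01, "rx": 0, "ry": -0.002, "rz": 0, "claw": 0.68},
    {"dx": 0, "dy": 0, "dz": 0.02, "rx": 0, "ry": 0, "rz": 0, "claw": 0.68},
    {"dx": 0, "dy": 0, "dz": 0.015, "rx": 0, "ry": 0, "rz": 0, "claw": 0.68},
    {"dx": 0, "dy": 0, "dz": 0.009, "rx": 0, "ry": 0, "rz": 0, "claw": 0.68},
  ],
)

```text
t: 29.92
eef_pos: [529.7, -228.7, 193.6]
tcp_rot: [-3.141, 0.005, -0.226]
ft_force: [0.3, -1.0, -0.1]
opening: 0.161
```

Run:
```python
from h import *
s=st(); print(w2h(s['eef_pos']))
eyes('w20',(256,))
```

```text
29.93 [ 529.7 -228.7  193.6] [-3.1408  0.0048 -0.2257] [ 0.33 -0.97 -0.05] 0.161 [-0.52  0.45  1.7  -0.    1.    1.28]
[-5.48252727e+01  5.48915788e-02  1.93646687e+02]
29.93 [ 529.7 -228.7  193.6] [-3.1408  0.0048 -0.2257] [ 0.33 -0.97 -0.05] 0.161 [-0.52  0.45  1.7  -0.    1.    1.28]
256 -10.9/215 -12.4/214 -12.2/218 -12.9/220 -14.2/219 -15.1/220 -16.1/220 -17.5/220 -18.3/220 -19.5/220 -20.9/219 -21.9/220 -23.3/219 -24.5/219 -25.5/219 -26.5/220 -28.2/219 -29.3/219 -30.7/218 -31.7/219 -34.9/214 -36.0/214 -37.4/214 -38.5/214 -39.8/214 -40.7/215 -42.5/214 -43.7/214 -45.1/214 -46.3/214 -47.7/214 -48.9/214 -50.4/214 -51.6/214 -53.2/213 -54.3/214 -55.4/214 -56.6/215 -58.4/214 -59.8/214 -60.9/214 -62.4/214 -63.7/214 -64.9/214 -66.4/214 -68.1/214 -68.8/215 -70.1/215
```

View pics/w20.png

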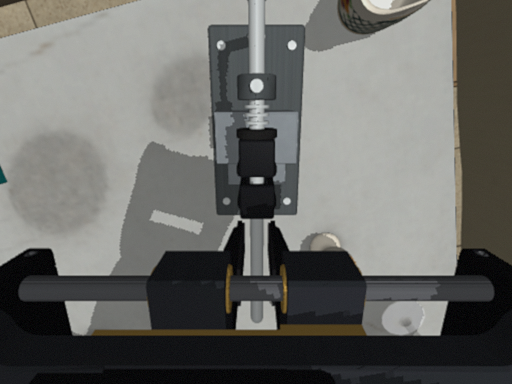

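>>> arm_command(
  steps=[
    {"dx": 0.006, "dy": 0, "dz": -0.004, "rx": 0, "ry": 0.003, "rz": 0, "claw": 0.68},
    {"dx": 0.006, "dy": 0, "dz": 0, "rx": 0, "ry": 0, "rz": 0, "claw": 0.68},
    {"dx": 0.003, "dy": 0, "dz": 0, "rx": 0, "ry": 0, "rz": 0, "claw": 0.68},
    {"dx": 0.0015, "dy": 0, "dz": 0, "rx": 0, "ry": 0, "rz": 0, "claw": 0.68},
  ],
)

```text
t: 30.48
eef_pos: [543.7, -232.0, 196.9]
tcp_rot: [-3.141, 0.0, -0.226]
ft_force: [-2.7, 1.1, 0.4]
opening: 0.156
```

>>> arm_command(
  steps=[
    {"dx": 0.0015, "dy": 0, "dz": 0, "rx": 0, "ry": 0, "rz": 0, "claw": 0.68},
    {"dx": 0.0015, "dy": 0, "dz": 0, "rx": 0, "ry": 0, "rz": 0, "claw": 0.68},
  ],
)

```text
t: 30.72
eef_pos: [544.8, -232.2, 196.6]
tcp_rot: [-3.141, 0.004, -0.226]
ft_force: [-6.6, -0.7, 0.3]
opening: 0.158
```

Run:
```python
from h import *
s=st(); print(w2h(s['eef_pos']))
eyes('w21',(256,))
```

```text
30.73 [ 544.8 -232.2  196.6] [-3.1406  0.0036 -0.2256] [-6.57 -0.74  0.3 ] 0.158 [-0.51  0.46  1.66 -0.    1.02  1.28]
[-3.93316000e+01 -5.55822108e-02  1.96615508e+02]
30.73 [ 544.8 -232.2  196.6] [-3.1406  0.0036 -0.2256] [-6.57 -0.74  0.3 ] 0.158 [-0.51  0.46  1.66 -0.    1.02  1.28]
256 4.9/219 3.7/219 2.5/219 1.5/219 0.2/219 -1.0/219 -1.9/219 -3.0/219 -4.4/219 -5.5/219 -6.5/219 -7.8/219 -9.0/219 -10.1/219 -11.5/220 -12.7/220 -13.7/221 -15.2/220 -16.3/220 -17.2/221 -18.7/220 -19.7/221 -21.6/219 -22.7/219 -24.0/219 -24.7/220 -25.9/221 -29.8/215 -31.9/214 -33.3/213 -34.5/214 -35.7/214 -37.2/214 -38.0/215 -40.1/213 -40.6/215 -42.1/214 -43.5/214 -45.3/214 -46.2/215 -47.8/214 -49.4/214 -50.2/215 -52.2/214 -53.4/214 -54.5/215 -56.6/214
```

>>> arm_command(
  steps=[
    {"dx": 0.0004, "dy": 0, "dz": 0, "rx": 0, "ry": 0, "rz": 0, "claw": 0.68},
    {"dx": -0.0015, "dy": 0, "dz": 0, "rx": 0, "ry": 0, "rz": 0, "claw": 0.68},
    {"dx": -0.0015, "dy": 0, "dz": 0, "rx": 0, "ry": 0, "rz": 0, "claw": 0.68},
    {"dx": -0.0015, "dy": 0, "dz": 0, "rx": 0, "ry": 0, "rz": 0, "claw": 0.68},
    {"dx": -0.002, "dy": 0, "dz": 0, "rx": 0, "ry": 0, "rz": 0, "claw": 0.68},
    {"dx": -0.004, "dy": 0, "dz": 0, "rx": 0, "ry": 0, "rz": 0, "claw": 0.68},
    {"dx": -0.006, "dy": 0, "dz": 0, "rx": 0, "ry": 0, "rz": 0, "claw": 0.68},
  ],
)

```text
t: 31.65
eef_pos: [532.3, -229.3, 196.9]
tcp_rot: [-3.141, 0.001, -0.226]
ft_force: [-0.9, 0.5, 0.7]
opening: 0.162
```

Run:
```python
from h import *
s=st(); print(w2h(s['eef_pos']))
eyes('w22',(256,))
print(fithang(ldw('w22'),'L',1.7))
```

```text
31.65 [ 532.3 -229.3  196.9] [-3.1408e+00  1.4000e-03 -2.2560e-01] [-0.88  0.55  0.65] 0.162 [-0.52  0.45  1.69  0.    1.    1.28]
[-5.21257599e+01 -2.70384850e-02  1.96930511e+02]
31.65 [ 532.3 -229.3  196.9] [-3.1408e+00  1.4000e-03 -2.2560e-01] [-0.88  0.55  0.65] 0.162 [-0.52  0.45  1.69  0.    1.    1.28]
256 -9.4/214 -10.6/214 -11.7/214 -11.6/219 -12.3/220 -13.8/219 -14.3/221 -15.8/220 -17.1/219 -18.1/220 -19.0/221 -20.5/220 -21.6/220 -23.2/219 -24.2/219 -25.4/219 -26.6/219 -27.6/220 -28.7/220 -30.3/219 -33.6/214 -35.2/213 -36.3/214 -37.0/215 -38.6/215 -40.0/214 -41.7/213 -42.7/214 -44.0/214 -45.0/215 -46.6/214 -48.0/214 -49.2/214 -50.7/214 -52.0/214 -53.3/214 -54.7/214 -56.0/214 -57.6/214 -58.6/214 -60.4/214 -61.7/214 -62.9/214 -64.7/214 -65.6/214 -66.9/215 -68.5/214 -69.9/214
('eye', array([  0.5,   0.5, 204.9]), 'rpy', array([ 0.002, -0.014,  0.001]), np.float64(0.27), 2746)
```

Run:
```python
from h import *
plan([(*h2w(-70,10,260),-.2),(460,370,265,-.04)],step=60)
```

```text
{"dx": -0.0109, "dy": -0.00626, "dz": -0.03938, "rx": -0.0003, "ry": 0.0006, "rz": -0.0082}
{"dx": -0.01078, "dy": -0.00638, "dz": -0.03939, "rx": -0.0003, "ry": 0.0006, "rz": -0.0082}
{"dx": -0.02154, "dy": -0.07032, "dz": -0.00063, "rz": -0.0102}
{"dx": -0.02041, "dy": -0.07065, "dz": -0.00063, "rz": -0.0102}
{"dx": -0.01928, "dy": -0.07097, "dz": -0.00063, "rz": -0.0102}
{"dx": -0.01814, "dy": -0.07127, "dz": -0.00063, "rz": -0.0102}
{"dx": -0.017, "dy": -0.07155, "dz": -0.00063, "rz": -0.0102}
{"dx": -0.01585, "dy": -0.07181, "dz": -0.00063, "rz": -0.0102}
{"dx": -0.0147, "dy": -0.07206, "dz": -0.00063, "rz": -0.0102}
{"dx": -0.01355, "dy": -0.07229, "dz": -0.00063, "rz": -0.0102}
{"dx": -0.01239, "dy": -0.07249, "dz": -0.00063, "rz": -0.0102}
{"dx": -0.01123, "dy": -0.07268, "dz": -0.00063, "rz": -0.0102}
```

>>> arm_command(
  steps=[
    {"dx": -0.01, "dy": 0, "dz": -0.04, "rx": 0, "ry": 0, "rz": 0, "claw": 0.5},
    {"dx": -0.01, "dy": -0.01, "dz": -0.04, "rx": 0, "ry": 0, "rz": -0.01, "claw": -0.4},
    {"dx": -0.018, "dy": -0.07, "dz": 0, "rx": 0, "ry": 0, "rz": -0.011, "claw": -0.4},
    {"dx": -0.018, "dy": -0.071, "dz": 0, "rx": 0, "ry": 0, "rz": -0.011, "claw": -0.4},
    {"dx": -0.018, "dy": -0.071, "dz": 0, "rx": 0, "ry": 0, "rz": -0.011, "claw": -0.4},
    {"dx": -0.018, "dy": -0.071, "dz": 0, "rx": 0, "ry": 0, "rz": -0.011, "claw": -0.4},
    {"dx": -0.017, "dy": -0.071, "dz": 0, "rx": 0, "ry": 0, "rz": -0.011, "claw": -0.4},
    {"dx": -0.016, "dy": -0.071, "dz": 0, "rx": 0, "ry": 0, "rz": -0.011, "claw": -0.4},
    {"dx": -0.015, "dy": -0.072, "dz": 0, "rx": 0, "ry": 0, "rz": -0.011, "claw": -0.4},
    {"dx": -0.013, "dy": -0.072, "dz": 0, "rx": 0, "ry": 0, "rz": -0.011, "claw": -0.4},
  ],
)

```text
t: 32.95
eef_pos: [478.1, 258.8, 264.8]
tcp_rot: [-3.139, -0.002, -0.075]
ft_force: [0.7, 0.3, 1.1]
opening: 0.701
```

Run:
```python
from h import *
st()
plan([(460,370,265,-.04)],step=60)
```

```text
32.95 [478.1 258.8 264.8] [-3.1394e+00 -2.4000e-03 -7.4500e-02] [0.71 0.33 1.12] 0.701 [0.37 0.32 1.69 0.   1.12 2.02]
{"dx": -0.01648, "dy": -0.06847, "dz": 1e-05, "rx": -0.0007, "ry": -0.0008, "rz": -0.011}
{"dx": -0.0153, "dy": -0.06875, "dz": -5e-05, "rx": -0.0007, "ry": -0.0008, "rz": -0.011}
```

>>> arm_command(
  steps=[
    {"dx": -0.016, "dy": -0.068, "dz": 0, "rx": -0.001, "ry": 0, "rz": -0.011, "claw": -0.4},
    {"dx": -0.014, "dy": -0.062, "dz": 0, "rx": 0, "ry": 0, "rz": -0.011, "claw": -0.4},
    {"dx": 0, "dy": 0, "dz": 0, "rx": 0, "ry": 0, "rz": 0, "claw": -0.4},
  ],
)

```text
t: 33.33
eef_pos: [458.7, 370.7, 264.7]
tcp_rot: [-3.141, -0.003, -0.034]
ft_force: [0.6, -0.1, -0.3]
opening: 0.699
```

Run:
```python
from h import *
s=st()
p,P,c=look('wrist','w23')
v,co,n=fit(P,'S',494,375,(-.04,)); print(v.round(3),co,n)
g=v[:2]+5*np.array([np.cos(v[2]),np.sin(v[2])]); print(g)
plan([(*g,140,v[2]),(*g,57,v[2])],step=50)
```

```text
33.33 [458.7 370.7 264.7] [-3.1406e+00 -2.8000e-03 -3.4300e-02] [ 0.63 -0.14 -0.28] 0.699 [ 0.57  0.39  1.58 -0.    1.16  2.17]
[ 4.78665e+02  3.75642e+02 -4.50000e-02  1.03000e-01] 0.6512457828523616 801
[483.65966754 375.41443645]
{"dx": 0.01002, "dy": -0.00289, "dz": 0.05202, "rx": -0.0001, "ry": -0.0006, "rz": 0.0021}
{"dx": 0.01005, "dy": -0.00294, "dz": 0.05201, "rx": -0.0001, "ry": -0.0006, "rz": 0.0021}
{"dx": 0.01009, "dy": -0.00298, "dz": 0.052, "rx": -0.0001, "ry": -0.0006, "rz": 0.0021}
{"dz": 0.05188}
{"dz": 0.05188}
```

View pics/w23.png

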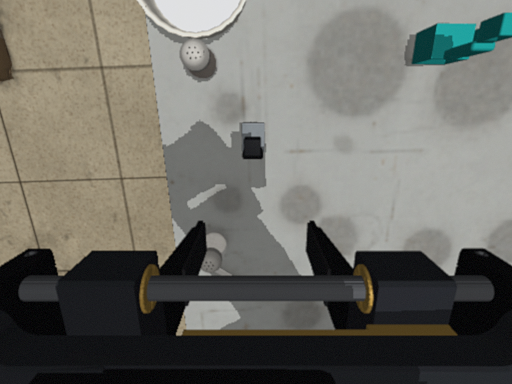

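>>> arm_command(
  steps=[
    {"dx": 0.01, "dy": -0.003, "dz": 0.052, "rx": 0, "ry": -0.001, "rz": 0.002, "claw": -0.4},
    {"dx": 0.01, "dy": -0.003, "dz": 0.052, "rx": 0, "ry": -0.001, "rz": 0.002, "claw": -0.4},
    {"dx": 0.01, "dy": -0.003, "dz": 0.045, "rx": 0, "ry": 0, "rz": 0.002, "claw": -0.4},
    {"dx": 0, "dy": 0, "dz": 0, "rx": 0, "ry": 0, "rz": 0, "claw": -0.4},
  ],
)

```text
t: 33.88
eef_pos: [485.7, 371.3, 144.3]
tcp_rot: [-3.14, -0.002, -0.05]
ft_force: [-0.1, -0.1, 1.1]
opening: 0.698
```

Run:
```python
from h import *
s=st()
plan([(483.6,375.4,58,-.045)],step=48)
```

```text
33.88 [485.7 371.3 144.3] [-3.1404e+00 -1.7000e-03 -4.9600e-02] [-0.09 -0.13  1.05] 0.698 [0.54 0.55 1.67 0.   0.92 2.16]
{"dx": -0.00156, "dy": -0.00245, "dz": 0.05394, "rx": -0.0004, "ry": -0.0006, "rz": -0.0015}
{"dx": -0.00151, "dy": -0.00248, "dz": 0.05394, "rx": -0.0004, "ry": -0.0006, "rz": -0.0015}
```

>>> arm_command(
  steps=[
    {"dx": -0.003, "dy": -0.006, "dz": 0.005, "rx": 0, "ry": -0.001, "rz": -0.003, "claw": -0.4},
    {"dx": 0, "dy": 0, "dz": 0.04, "rx": 0, "ry": 0, "rz": 0, "claw": -0.4},
    {"dx": 0, "dy": 0, "dz": 0.04, "rx": 0, "ry": 0, "rz": 0, "claw": -0.4},
  ],
)

```text
t: 34.25
eef_pos: [486.1, 377.1, 81.8]
tcp_rot: [-3.134, -0.009, -0.046]
ft_force: [0.3, 0.8, 0.3]
opening: 0.698
```

Run:
```python
from h import *
s=st()
plan([(483.6,375.4,58,-.045)],step=48)
```

```text
34.25 [486.1 377.1  81.8] [-3.1344 -0.0089 -0.0458] [0.3  0.81 0.25] 0.698 [0.55 0.63 1.72 0.   0.79 2.17]
{"dx": -0.00334, "dy": 0.00245, "dz": 0.02971, "rx": -0.0046, "ry": -0.0057, "rz": -0.0005}
```

>>> arm_command(
  steps=[
    {"dx": -0.003, "dy": 0.0022, "dz": 0.022, "rx": -0.0045, "ry": -0.0055, "rz": 0, "claw": -0.4},
    {"dx": 0, "dy": 0, "dz": 0.006, "rx": 0, "ry": 0, "rz": 0, "claw": -0.4},
    {"dx": 0, "dy": 0, "dz": 0, "rx": 0, "ry": 0, "rz": 0, "claw": -0.4},
  ],
)

```text
t: 34.62
eef_pos: [484.0, 375.8, 60.6]
tcp_rot: [-3.141, -0.001, -0.045]
ft_force: [0.2, 0.4, 0.4]
opening: 0.701
```

Run:
```python
from h import *
s=st()
plan([(483.6,375.4,58,-.045)],step=48)
```

```text
34.62 [484.  375.8  60.6] [-3.1409e+00 -1.1000e-03 -4.5500e-02] [0.18 0.39 0.36] 0.701 [ 0.55  0.66  1.73 -0.    0.75  2.17]
{"dx": -0.00047, "dy": 0.00056, "dz": 0.00325, "rx": -0.0004, "ry": -0.0007, "rz": -0.0003}
```

>>> arm_command(
  steps=[
    {"dx": -0.0004, "dy": 0.0005, "dz": 0.0025, "rx": 0, "ry": 0, "rz": 0, "claw": 1},
    {"dx": 0, "dy": 0, "dz": 0, "rx": 0, "ry": 0, "rz": 0, "claw": 1},
    {"dx": 0, "dy": 0, "dz": 0, "rx": 0, "ry": 0, "rz": 0, "claw": 1},
    {"dx": 0, "dy": 0, "dz": 0, "rx": 0, "ry": 0, "rz": 0, "claw": 1},
    {"dx": 0, "dy": 0, "dz": 0, "rx": 0, "ry": 0, "rz": 0, "claw": 1},
    {"dx": 0, "dy": 0, "dz": 0, "rx": 0, "ry": 0, "rz": 0, "claw": 1},
  ],
)

```text
t: 35.38
eef_pos: [484.4, 376.0, 60.8]
tcp_rot: [-3.139, -0.004, -0.045]
ft_force: [0.6, 0.1, -0.7]
opening: 0.27
```

Run:
```python
from h import *
s=st()
eye=(13,.25,52)
plan([(480,370,190,-.045),tcp_for(eye,-155,60,225)],step=60)
```

```text
35.38 [484.4 376.   60.8] [-3.139  -0.0038 -0.0454] [ 0.63  0.12 -0.71] 0.27 [ 0.55  0.66  1.73 -0.    0.75  2.17]
{"dx": -0.00152, "dy": 0.00243, "dz": -0.05385, "rx": -0.0005, "ry": -0.0008, "rz": -0.0001}
{"dx": -0.00158, "dy": 0.00247, "dz": -0.05385, "rx": -0.0005, "ry": -0.0008, "rz": -0.0001}
{"dx": -0.00165, "dy": 0.00252, "dz": -0.05384, "rx": -0.0005, "ry": -0.0008, "rz": -0.0001}
{"dx": -0.00334, "dy": 0.07177, "dz": 0.00236, "rz": 0.0128}
{"dx": -0.00189, "dy": 0.07182, "dz": 0.00236, "rz": 0.0128}
{"dx": -0.00045, "dy": 0.07184, "dz": 0.00236, "rz": 0.0128}
{"dx": 0.001, "dy": 0.07184, "dz": 0.00236, "rz": 0.0128}
{"dx": 0.00244, "dy": 0.0718, "dz": 0.00236, "rz": 0.0128}
{"dx": 0.00389, "dy": 0.07174, "dz": 0.00236, "rz": 0.0128}
{"dx": 0.00533, "dy": 0.07165, "dz": 0.00236, "rz": 0.0128}
{"dx": 0.00677, "dy": 0.07153, "dz": 0.00236, "rz": 0.0128}
{"dx": 0.0082, "dy": 0.07138, "dz": 0.00236, "rz": 0.0128}
```

>>> arm_command(
  steps=[
    {"dx": 0, "dy": 0, "dz": -0.04, "rx": -0.001, "ry": -0.002, "rz": 0, "claw": 1},
    {"dx": 0, "dy": 0.005, "dz": -0.07, "rx": 0, "ry": 0, "rz": 0, "claw": 1},
    {"dx": 0, "dy": 0.03, "dz": -0.055, "rx": 0, "ry": 0, "rz": 0, "claw": 1},
    {"dx": -0.003, "dy": 0.071, "dz": 0.001, "rx": 0, "ry": 0, "rz": 0.014, "claw": 1},
    {"dx": -0.002, "dy": 0.072, "dz": 0.001, "rx": 0, "ry": 0, "rz": 0.014, "claw": 1},
    {"dx": 0, "dy": 0.072, "dz": 0.001, "rx": 0, "ry": 0, "rz": 0.014, "claw": 1},
    {"dx": 0.001, "dy": 0.072, "dz": 0.001, "rx": 0, "ry": 0, "rz": 0.014, "claw": 1},
    {"dx": 0.002, "dy": 0.072, "dz": 0.001, "rx": 0, "ry": 0, "rz": 0.014, "claw": 1},
    {"dx": 0.004, "dy": 0.072, "dz": 0.001, "rx": 0, "ry": 0, "rz": 0.014, "claw": 1},
    {"dx": 0.005, "dy": 0.072, "dz": 0.001, "rx": 0, "ry": 0, "rz": 0.014, "claw": 1},
  ],
)

```text
t: 36.62
eef_pos: [442.3, -62.4, 191.1]
tcp_rot: [-3.141, -0.004, -0.198]
ft_force: [1.6, -0.6, -0.4]
opening: 0.272
```

Run:
```python
from h import *
s=st()
eye=(13,.25,49.2)
eyeh(eye)
plan([tcp_for(eye,-155,60,225),tcp_for(eye,-135,5,213)],step=55)
```

```text
36.62 [442.3 -62.4 191.1] [-3.1412 -0.0035 -0.1975] [ 1.61 -0.61 -0.38] 0.272 [-0.29  0.27  2.01  0.    0.86  1.48]
36.62 [442.3 -62.4 191.1] [-3.1412 -0.0035 -0.1975] [ 1.61 -0.61 -0.38] 0.272 [-0.29  0.27  2.01  0.    0.86  1.48]
eye in hook [-164.5  143.1  240.3] yaw err 0.0285
{"dx": 0.0043, "dy": 0.0519, "dz": 0.00955, "rx": -0.0001, "ry": -0.0011, "rz": 0.0091}
{"dx": 0.00505, "dy": 0.05183, "dz": 0.00956, "rx": -0.0001, "ry": -0.0011, "rz": 0.0091}
{"dx": 0.0125, "dy": 0.03438, "dz": 0.0075}
{"dx": 0.0125, "dy": 0.03438, "dz": 0.0075}
```

>>> arm_command(
  steps=[
    {"dx": 0.004, "dy": 0.055, "dz": 0.009, "rx": 0, "ry": -0.001, "rz": 0.009, "claw": 1},
    {"dx": 0.005, "dy": 0.055, "dz": 0.009, "rx": 0, "ry": -0.001, "rz": 0.009, "claw": 1},
    {"dx": 0.011, "dy": 0.035, "dz": 0.0075, "rx": 0, "ry": 0, "rz": 0, "claw": 1},
    {"dx": 0.011, "dy": 0.022, "dz": 0.0075, "rx": 0, "ry": 0, "rz": 0, "claw": 1},
    {"dx": 0, "dy": 0, "dz": 0, "rx": 0, "ry": 0, "rz": 0, "claw": 1},
  ],
)

```text
t: 37.25
eef_pos: [437.0, -206.1, 164.1]
tcp_rot: [-3.141, -0.001, -0.233]
ft_force: [-0.4, 0.2, -1.5]
opening: 0.27
```

Run:
```python
from h import *
s=st()
p,P,c=look('wrist','w24')
v,e,co,n=fitheld(P,'S',s['eef_pos'],s['tcp_rot'],60.8); print(v.round(3),'eye rel TCP',e.round(2),co,n)
v,co,a,b,q,_=fithook(P,(*H,0),bar=True); print('bar',v.round(3),round(co,3),a,b)
eyeh(e)
plan([tcp_for(e,-130,0,213)],step=50)
```

```text
37.25 [ 437.  -206.1  164.1] [-3.1414e+00 -1.5000e-03 -2.3270e-01] [-0.38  0.2  -1.48] 0.27 [-0.58  0.36  1.96  0.    0.82  1.22]
[-5.140e+00  3.360e-01 -6.041e+01  2.000e-03  8.000e-03 -3.000e-03] eye rel TCP [13.74  0.11 49.44] 0.1468351435496695 1789
bar [ 5.83135e+02 -2.40836e+02 -2.25000e-01 -3.00000e-02] 0.86 0 4091
37.3 [ 436.8 -205.4  164.3] [-3.1412e+00 -1.3000e-03 -2.3200e-01] [-1.55  0.04 -1.2 ] 0.27 [-0.58  0.36  1.96  0.    0.82  1.23]
eye in hook [-136.9    2.   213.8] yaw err -0.006
{"dx": 0.00853, "dy": 0.00251, "dz": 0.00095, "rx": -0.0002, "ry": -0.0008, "rz": -0.0038}
```

View pics/w24.png

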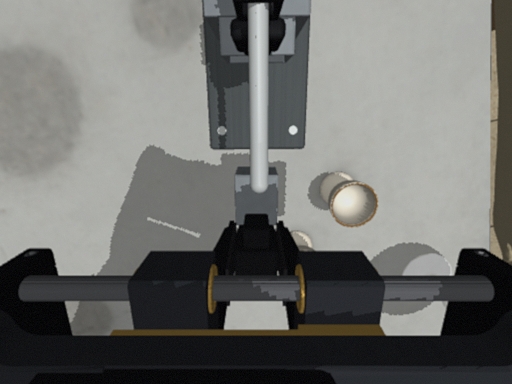

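>>> arm_command(
  steps=[
    {"dx": 0.005, "dy": 0.003, "dz": 0.001, "rx": 0, "ry": -0.001, "rz": -0.004, "claw": 1},
    {"dx": 0, "dy": 0, "dz": 0, "rx": 0, "ry": 0, "rz": 0, "claw": 1},
  ],
)

```text
t: 37.55
eef_pos: [440.6, -207.2, 163.8]
tcp_rot: [-3.141, 0.0, -0.223]
ft_force: [0.0, 0.6, -1.3]
opening: 0.273
```

Run:
```python
from h import *
eyeh((13.74,.11,49.44))
```

```text
37.55 [ 440.6 -207.2  163.8] [-3.1411e+00  2.0000e-04 -2.2320e-01] [ 0.03  0.59 -1.26] 0.273 [-0.58  0.36  1.95  0.    0.83  1.22]
eye in hook [-132.7    1.2  213.3] yaw err 0.0028
```

>>> arm_command(
  steps=[
    {"dx": 0.01, "dy": 0.0013, "dz": 0.0003, "rx": 0, "ry": 0, "rz": 0.002, "claw": 1},
    {"dx": 0.012, "dy": 0.0002, "dz": 0, "rx": 0, "ry": 0, "rz": 0, "claw": 1},
    {"dx": 0.012, "dy": 0, "dz": 0, "rx": 0, "ry": 0, "rz": 0, "claw": 1},
  ],
)

```text
t: 37.92
eef_pos: [468.7, -213.9, 164.1]
tcp_rot: [-3.141, -0.001, -0.225]
ft_force: [0.0, 0.1, -1.2]
opening: 0.274
```

Run:
```python
from h import *
eyeh((13.74,.11,49.44))
```

```text
37.92 [ 468.7 -213.9  164.1] [-3.1413e+00 -5.0000e-04 -2.2540e-01] [ 0.03  0.1  -1.18] 0.274 [-0.56  0.4   1.88  0.    0.86  1.24]
eye in hook [-103.9    0.9  213.5] yaw err 0.0006
```

>>> arm_command(
  steps=[
    {"dx": 0.012, "dy": 0.001, "dz": 0.0005, "rx": 0, "ry": 0, "rz": 0, "claw": 1},
    {"dx": 0.013, "dy": 0.0002, "dz": 0.0003, "rx": 0, "ry": 0, "rz": 0, "claw": 1},
    {"dx": 0.012, "dy": 0, "dz": 0.001, "rx": 0, "ry": 0, "rz": 0, "claw": 1},
    {"dx": 0.003, "dy": 0, "dz": 0.003, "rx": 0, "ry": 0, "rz": 0, "claw": 1},
    {"dx": 0.003, "dy": 0, "dz": 0.0015, "rx": 0, "ry": 0, "rz": 0, "claw": 1},
  ],
)

```text
t: 38.55
eef_pos: [505.0, -223.2, 158.3]
tcp_rot: [-3.141, -0.0, -0.225]
ft_force: [-0.2, 0.6, -0.6]
opening: 0.271
```

Run:
```python
from h import *
eyeh((13.74,.11,49.44))
```

```text
38.55 [ 505.  -223.2  158.3] [-3.1412e+00 -1.0000e-04 -2.2510e-01] [-0.23  0.58 -0.59] 0.271 [-0.54  0.45  1.8   0.    0.88  1.26]
eye in hook [-66.4  -0.  207.7] yaw err 0.0009
```

>>> arm_command(
  steps=[
    {"dx": 0.008, "dy": 0, "dz": 0, "rx": 0, "ry": 0, "rz": 0, "claw": 1},
    {"dx": 0.007, "dy": 0, "dz": 0, "rx": 0, "ry": 0, "rz": 0, "claw": 1},
    {"dx": 0.004, "dy": 0, "dz": 0, "rx": 0, "ry": 0, "rz": 0, "claw": 1},
    {"dx": 0.0015, "dy": 0, "dz": 0, "rx": 0, "ry": 0, "rz": 0, "claw": 1},
  ],
)

```text
t: 39.05
eef_pos: [521.9, -227.1, 158.3]
tcp_rot: [-3.141, -0.0, -0.225]
ft_force: [-1.1, 0.5, -1.2]
opening: 0.272
```

Run:
```python
from h import *
eyes('w25',(256,))
eyeh((13.74,.11,49.44))
```

```text
39.05 [ 521.9 -227.1  158.3] [-3.1412 -0.     -0.2252] [-1.06  0.49 -1.19] 0.272 [-0.53  0.48  1.76  0.    0.9   1.27]
256 -10.4/213 -10.7/215 -11.8/214 -11.5/218 -11.7/220 -12.7/220 -13.4/220 -14.4/220 -15.3/219 -16.1/220 -16.7/220 -17.9/219 -18.5/220 -19.8/219 -20.4/220 -21.3/220 -22.0/220 -23.1/220 -24.3/219 -25.3/220 -26.9/218 -26.9/220 -28.0/220 -28.9/220 -30.3/219 -33.7/213 -34.5/214 -34.9/215 -36.4/214 -37.1/215 -38.5/214 -39.3/214 -40.4/214 -41.0/215 -39.5/219 -39.4/221 -40.1/222 -41.0/222 -41.7/222 -43.1/221 -43.8/222 -45.5/221 -46.3/221 -46.7/222 -48.2/221 -48.5/222 -49.4/222
39.1 [ 521.9 -227.1  158.3] [-3.1412e+00 -1.0000e-04 -2.2520e-01] [ 0.57  0.95 -0.19] 0.271 [-0.53  0.48  1.76  0.    0.9   1.27]
eye in hook [-4.900e+01 -1.000e-01  2.078e+02] yaw err 0.0008
```

View pics/w25.png

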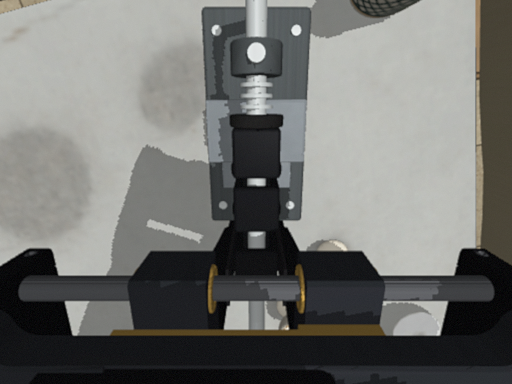

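>>> arm_command(
  steps=[
    {"dx": 0.004, "dy": 0, "dz": 0, "rx": 0, "ry": 0, "rz": 0, "claw": 1},
    {"dx": 0.003, "dy": 0, "dz": 0, "rx": 0, "ry": 0, "rz": 0, "claw": 1},
    {"dx": 0.0015, "dy": 0, "dz": 0, "rx": 0, "ry": 0, "rz": 0, "claw": 1},
  ],
)

```text
t: 39.48
eef_pos: [528.8, -228.7, 158.4]
tcp_rot: [-3.141, 0.0, -0.225]
ft_force: [-1.2, 0.2, -0.3]
opening: 0.269
```

>>> arm_command(
  steps=[
    {"dx": 0.0015, "dy": 0, "dz": 0, "rx": 0, "ry": 0, "rz": 0, "claw": 1},
    {"dx": 0.0015, "dy": 0, "dz": 0, "rx": 0, "ry": 0, "rz": 0, "claw": 1},
  ],
)

```text
t: 39.72
eef_pos: [530.4, -228.9, 158.1]
tcp_rot: [-3.141, 0.002, -0.225]
ft_force: [-3.6, 1.4, -0.3]
opening: 0.275
```

>>> arm_command(
  steps=[
    {"dx": 0.0015, "dy": 0, "dz": 0, "rx": 0, "ry": 0, "rz": 0, "claw": 1},
    {"dx": 0.0015, "dy": 0, "dz": 0, "rx": 0, "ry": 0, "rz": 0, "claw": 1},
  ],
)

```text
t: 39.98
eef_pos: [531.1, -228.9, 157.6]
tcp_rot: [-3.14, 0.007, -0.225]
ft_force: [-10.3, 2.0, 4.0]
opening: 0.27
```

Run:
```python
from h import *
eyes('w26',(256,))
eyeh((13.74,.11,49.44))
print(fithang(ldw('w26'),'L',1.7))
```

```text
39.98 [ 531.1 -228.9  157.6] [-3.14   0.007 -0.225] [-10.32   2.04   3.96] 0.27 [-0.52  0.49  1.73 -0.    0.92  1.28]
256 1.5/219 0.4/219 -0.4/219 -0.6/221 -2.0/219 -3.0/218 -3.6/219 -4.3/220 -5.5/218 -6.7/218 -7.4/218 -9.7/214 -9.9/216 -10.1/218 -10.4/219 -11.0/220 -12.4/219 -12.9/220 -14.1/219 -15.4/219 -15.8/220 -17.2/219 -17.5/221 -18.9/219 -20.0/219 -21.0/219 -21.4/220 -22.8/219 -23.7/219 -24.8/219 -26.1/218 -27.2/218 -27.8/218 -28.6/219 -29.9/218 -29.2/221 -30.6/220 -31.0/221 -32.5/220 -33.0/221 -34.3/221 -34.9/221 -35.9/221 -36.7/222 -38.0/221 -38.7/221 -39.4/222
40.02 [ 531.  -228.9  157.7] [-3.14    0.0071 -0.225 ] [-8.5   2.21  3.64] 0.274 [-0.52  0.49  1.73 -0.    0.92  1.28]
eye in hook [-3.94e+01  2.00e-01  2.07e+02] yaw err 0.001
('eye', array([  0.9,   0. , 205.1]), 'rpy', array([ 0.005, -0.071, -0.001]), np.float64(0.39), 4254)
```

>>> arm_command(
  steps=[
    {"dx": -0.002, "dy": 0, "dz": -0.001, "rx": 0, "ry": -0.02, "rz": 0, "claw": 1},
    {"dx": -0.0015, "dy": 0, "dz": -0.0008, "rx": 0, "ry": -0.02, "rz": 0, "claw": 1},
    {"dx": 0, "dy": 0, "dz": 0, "rx": 0, "ry": 0, "rz": 0, "claw": 1},
  ],
)

```text
t: 40.4
eef_pos: [528.4, -228.4, 159.5]
tcp_rot: [-3.14, 0.071, -0.225]
ft_force: [-1.9, 0.5, 0.4]
opening: 0.272
```

Run:
```python
from h import *
eyes('w27',(256,))
print(fithang(ldw('w27'),'L',1.7))
```

```text
40.4 [ 528.4 -228.4  159.5] [-3.1403  0.0706 -0.2252] [-1.89  0.53  0.38] 0.272 [-0.51  0.51  1.7  -0.02  1.    1.29]
256 3.3/220 2.3/219 1.2/218 0.5/219 -0.1/220 -0.9/220 -2.0/219 -3.1/218 -3.7/219 -4.5/219 -5.6/219 -6.2/219 -7.3/219 -8.4/218 -8.8/219 -10.2/218 -10.3/220 -11.8/219 -12.4/219 -13.3/219 -14.2/219 -15.2/219 -15.7/220 -17.5/219 -17.6/220 -18.5/220 -19.7/220 -21.3/218 -21.7/219 -22.5/220 -23.5/220 -24.3/220 -25.8/219 -26.3/220 -27.8/219 -28.0/220 -28.5/221 -29.6/221 -30.3/221 -31.8/221 -33.4/221 -33.8/222 -34.0/223 -35.8/222 -37.1/221 -37.5/222 -38.4/222
('eye', array([  0.4,   0.5, 205. ]), 'rpy', array([ 0.001, -0.065,  0.001]), np.float64(0.344), 4340)
```

>>> arm_command(
  steps=[
    {"dx": 0, "dy": 0, "dz": 0, "rx": 0, "ry": -0.02, "rz": 0, "claw": 1},
    {"dx": 0.0005, "dy": 0, "dz": 0, "rx": 0, "ry": -0.01, "rz": 0, "claw": 1},
  ],
)

```text
t: 40.7
eef_pos: [527.5, -228.1, 159.8]
tcp_rot: [-3.14, 0.12, -0.225]
ft_force: [-5.9, 1.4, 3.8]
opening: 0.267
```

Run:
```python
from h import *
eyes('w28',(256,))
print(fithang(ldw('w28'),'L',1.7))
```

```text
40.7 [ 527.5 -228.1  159.8] [-3.1399  0.1196 -0.2252] [-5.94  1.43  3.83] 0.267 [-0.51  0.53  1.67 -0.04  1.06  1.31]
256 6.1/219 5.3/219 4.5/220 3.8/220 3.0/220 1.6/218 1.2/220 0.2/219 -1.2/218 -1.5/219 -2.6/219 -3.9/218 -4.4/219 -5.4/218 -5.9/219 -7.4/218 -8.1/219 -9.4/218 -9.2/220 -10.3/219 -11.1/220 -11.9/220 -13.4/219 -13.7/220 -15.4/219 -15.6/220 -16.9/219 -18.1/219 -19.2/219 -20.0/219 -21.0/219 -21.6/220 -22.6/220 -23.4/220 -25.0/219 -26.4/219 -26.4/220 -28.4/219 -28.2/220 -29.3/220 -29.9/221 -31.7/220 -32.1/221 -33.8/220 -34.5/221 -34.6/222 -35.7/222 -37.2/221
('eye', array([1.000e+00, 2.000e-01, 2.049e+02]), 'rpy', array([ 0.003, -0.073,  0.   ]), np.float64(0.356), 4515)
```

>>> arm_command(
  steps=[
    {"dx": 0.0006, "dy": 0, "dz": 0, "rx": 0, "ry": -0.006, "rz": 0, "claw": 1},
    {"dx": 0.0003, "dy": 0, "dz": 0, "rx": 0, "ry": 0, "rz": 0, "claw": 1},
  ],
)

```text
t: 41.0
eef_pos: [527.1, -227.9, 160.0]
tcp_rot: [-3.14, 0.131, -0.225]
ft_force: [-4.0, 1.4, 2.0]
opening: 0.271
```

>>> arm_command(
  steps=[
    {"dx": -0.0005, "dy": 0, "dz": 0.001, "rx": 0, "ry": 0.02, "rz": 0, "claw": 1},
    {"dx": 0, "dy": 0, "dz": 0.0005, "rx": 0, "ry": 0.02, "rz": 0, "claw": 1},
    {"dx": 0, "dy": 0, "dz": 0, "rx": 0, "ry": 0, "rz": 0, "claw": 1},
  ],
)

```text
t: 41.38
eef_pos: [527.2, -228.1, 159.1]
tcp_rot: [-3.14, 0.063, -0.225]
ft_force: [-0.7, -0.3, 0.1]
opening: 0.273
```

Run:
```python
from h import *
eyes('w29',(256,))
print(fithang(ldw('w29'),'L',1.7))
```

```text
41.38 [ 527.2 -228.1  159.1] [-3.1401  0.0627 -0.2255] [-0.72 -0.29  0.15] 0.273 [-0.52  0.5   1.71 -0.02  0.99  1.29]
256 1.0/218 0.1/218 -0.4/219 -0.8/220 -2.3/218 -3.0/219 -3.7/219 -4.4/220 -5.2/220 -6.3/219 -7.5/218 -10.2/214 -11.2/214 -11.3/216 -11.0/218 -11.0/220 -12.1/220 -13.1/220 -14.0/220 -14.7/220 -16.0/219 -16.8/220 -17.6/220 -18.5/220 -19.4/220 -20.3/220 -21.3/220 -21.9/220 -23.5/219 -23.8/220 -24.9/220 -26.4/219 -27.1/220 -28.1/220 -29.5/219 -30.0/220 -31.6/219 -32.3/219 -31.6/222 -32.6/222 -34.0/221 -34.6/222 -35.7/222 -37.2/221 -37.9/222 -39.8/220 -40.0/222 -41.2/221
('eye', array([  0.8,   0.8, 204.9]), 'rpy', array([ 0.001, -0.011,  0.001]), np.float64(0.23), 4126)
```

>>> arm_command(
  steps=[
    {"dx": 0, "dy": 0, "dz": 0.0015, "rx": 0, "ry": 0, "rz": 0, "claw": 1},
    {"dx": 0, "dy": 0, "dz": 0.0008, "rx": 0, "ry": 0, "rz": 0, "claw": 1},
  ],
)

```text
t: 41.68
eef_pos: [527.6, -228.2, 157.3]
tcp_rot: [-3.14, 0.063, -0.225]
ft_force: [-0.5, 0.6, 2.1]
opening: 0.268
```

Supported by the bar (Fz turned positive). Release.

>>> arm_command(
  steps=[
    {"dx": 0, "dy": 0, "dz": -0.0003, "rx": 0, "ry": 0, "rz": 0, "claw": 0.3},
    {"dx": 0, "dy": 0, "dz": 0, "rx": 0, "ry": 0, "rz": 0, "claw": 0},
    {"dx": 0, "dy": 0, "dz": 0, "rx": 0, "ry": 0, "rz": 0, "claw": 0},
    {"dx": 0, "dy": 0, "dz": 0, "rx": 0, "ry": 0, "rz": 0, "claw": 0},
    {"dx": 0, "dy": 0, "dz": -0.03, "rx": 0, "ry": 0, "rz": 0, "claw": 0},
    {"dx": -0.005, "dy": 0, "dz": -0.06, "rx": 0, "ry": 0.02, "rz": 0, "claw": 0},
    {"dx": -0.015, "dy": 0, "dz": -0.015, "rx": 0, "ry": 0.02, "rz": 0, "claw": 0.68},
    {"dx": 0, "dy": 0, "dz": 0, "rx": 0, "ry": 0, "rz": 0, "claw": 0.68},
  ],
)

```text
t: 42.68
eef_pos: [516.8, -225.8, 243.7]
tcp_rot: [-3.14, -0.0, -0.225]
ft_force: [0.5, -0.6, -0.3]
opening: 0.345
```

```bash
cat >> h.py <<'E'
def tops(tag):
    s=st(); print('TCP hook',w2h(s['eef_pos']).round(1))
    P=look('wrist',tag)[1].reshape(-1,3); P=P[np.isfinite(P).all(1)]
    c,s=np.cos(H[2]),np.sin(H[2]); d=P-[H[0],H[1],0]; q=np.stack([c*d[:,0]+s*d[:,1],-s*d[:,0]+c*d[:,1],d[:,2]],1)
    m=(abs(q[:,1])<7)&(q[:,0]>-70)&(q[:,0]<11)&(q[:,2]>216.8)&(q[:,2]<224); t=q[m]; x=np.sort(t[:,0])
    g=np.where(np.diff(x)>1.)[0]; 
    for a in np.split(x,g+1):
        if len(a)>20:
            u=t[(t[:,0]>=a[0])&(t[:,0]<=a[-1])]; p=np.polyfit(u[:,0],u[:,2],1); print('block',a[0].round(1),a[-1].round(1),'slope',p[0].round(4),'z',u[:,2].mean().round(2), 'ymid',u[:,1].mean().round(1))
    return q
E
python3 - <<'E'
from h import *
tops('w30')
E
```

```text
42.67 [ 516.8 -225.8  243.7] [-3.1399e+00 -1.0000e-04 -2.2530e-01] [ 0.48 -0.57 -0.29] 0.345 [-0.53  0.38  1.67  0.    1.09  1.27]
TCP hook [-6.800e+01 -1.000e-01  2.437e+02]
block -53.1 -33.6 slope 0.0181 z 219.32 ymid 0.0
block -31.4 -11.9 slope 0.0371 z 219.45 ymid -0.2
block -8.2 10.6 slope 0.0173 z 218.89 ymid 0.1
```

View pics/w30.png

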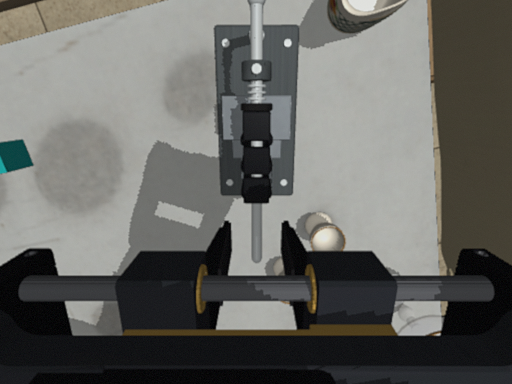

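>>> arm_command(
  steps=[
    {"dx": -0.005, "dy": 0, "dz": 0.015, "rx": 0, "ry": 0, "rz": 0, "claw": 0.68},
    {"dx": 0, "dy": 0, "dz": 0.02, "rx": 0, "ry": 0, "rz": 0, "claw": 0.68},
    {"dx": 0, "dy": 0, "dz": 0.02, "rx": 0, "ry": 0, "rz": 0, "claw": 0.68},
    {"dx": 0.004, "dy": 0, "dz": 0.003, "rx": 0, "ry": 0, "rz": 0, "claw": 0.68},
    {"dx": 0.004, "dy": 0, "dz": 0, "rx": 0, "ry": 0, "rz": 0, "claw": 0.68},
  ],
)

```text
t: 43.35
eef_pos: [519.0, -225.9, 189.1]
tcp_rot: [-3.138, 0.009, -0.225]
ft_force: [-0.7, -0.5, 0.9]
opening: 0.16
```

Run:
```python
from h import *
s=st(); print(w2h(s['eef_pos']))
```

```text
43.35 [ 519.  -225.9  189.1] [-3.1376  0.0094 -0.2251] [-0.72 -0.52  0.86] 0.16 [-0.53  0.44  1.73  0.    0.98  1.27]
[-65.85798198   0.3753126  189.11713136]
```

>>> arm_command(
  steps=[
    {"dx": 0, "dy": 0.0004, "dz": -0.01, "rx": -0.002, "ry": 0.006, "rz": 0, "claw": 0.68},
    {"dx": 0.001, "dy": 0, "dz": 0, "rx": 0, "ry": 0, "rz": 0, "claw": 0.68},
    {"dx": 0.003, "dy": 0, "dz": 0, "rx": 0, "ry": 0, "rz": 0, "claw": 0.68},
    {"dx": 0.002, "dy": 0, "dz": 0, "rx": 0, "ry": 0, "rz": 0, "claw": 0.68},
  ],
)

```text
t: 43.85
eef_pos: [523.5, -227.2, 198.6]
tcp_rot: [-3.141, 0.0, -0.225]
ft_force: [-4.6, 2.1, 1.9]
opening: 0.161
```

>>> arm_command(
  steps=[
    {"dx": 0.002, "dy": 0, "dz": 0, "rx": 0, "ry": 0, "rz": 0, "claw": 0.68},
    {"dx": 0.0015, "dy": 0, "dz": 0, "rx": 0, "ry": 0, "rz": 0, "claw": 0.68},
  ],
)

```text
t: 44.1
eef_pos: [524.6, -227.0, 198.3]
tcp_rot: [-3.14, 0.005, -0.224]
ft_force: [-7.9, 2.0, 2.5]
opening: 0.16
```

>>> arm_command(
  steps=[
    {"dx": 0.0015, "dy": 0, "dz": 0, "rx": 0, "ry": 0, "rz": 0, "claw": 0.68},
    {"dx": 0.0015, "dy": 0, "dz": 0, "rx": 0, "ry": 0, "rz": 0, "claw": 0.68},
  ],
)

```text
t: 44.35
eef_pos: [524.9, -226.7, 198.1]
tcp_rot: [-3.139, 0.011, -0.224]
ft_force: [-9.0, 1.8, 4.3]
opening: 0.161
```

Run:
```python
from h import *
tops('w31')
```

```text
44.35 [ 524.9 -226.7  198.1] [-3.1393  0.0107 -0.2239] [-8.99  1.82  4.27] 0.161 [-0.52  0.44  1.7  -0.    1.01  1.27]
TCP hook [-59.9   0.9 198.1]
block -49.9 11.0 slope 0.0004 z 219.37 ymid -0.0
```

>>> arm_command(
  steps=[
    {"dx": -0.0015, "dy": 0.0008, "dz": 0, "rx": 0, "ry": 0.004, "rz": 0, "claw": 0.68},
    {"dx": -0.0012, "dy": 0, "dz": 0, "rx": 0, "ry": 0.003, "rz": 0, "claw": 0.68},
    {"dx": -0.0012, "dy": 0, "dz": 0, "rx": 0, "ry": 0, "rz": 0, "claw": 0.68},
    {"dx": -0.0012, "dy": 0, "dz": 0, "rx": 0, "ry": 0, "rz": 0, "claw": 0.68},
    {"dx": -0.0015, "dy": 0, "dz": 0, "rx": 0, "ry": 0, "rz": 0, "claw": 0.68},
    {"dx": -0.005, "dy": 0, "dz": 0, "rx": 0, "ry": 0, "rz": 0, "claw": 0.68},
    {"dx": -0.01, "dy": 0, "dz": 0, "rx": 0, "ry": 0, "rz": 0, "claw": 0.68},
  ],
)

```text
t: 45.28
eef_pos: [508.1, -223.6, 198.1]
tcp_rot: [-3.14, -0.003, -0.224]
ft_force: [-0.7, 0.2, -0.1]
opening: 0.163
```

Run:
```python
from h import *
tops('w32')
```

```text
45.27 [ 508.1 -223.6  198.1] [-3.1396e+00 -2.6000e-03 -2.2400e-01] [-0.69  0.2  -0.11] 0.163 [-0.53  0.41  1.75  0.    0.98  1.26]
TCP hook [-7.700e+01  1.000e-01  1.981e+02]
block -53.4 -33.1 slope 0.0252 z 219.38 ymid -0.0
block -31.6 -11.3 slope 0.0323 z 219.38 ymid 0.1
block -8.3 10.7 slope 0.0192 z 218.96 ymid -0.0
```

>>> arm_command(
  steps=[
    {"dx": 0, "dy": 0, "dz": -0.04, "rx": 0, "ry": 0, "rz": 0, "claw": 0.68},
    {"dx": 0, "dy": 0, "dz": -0.05, "rx": 0, "ry": 0, "rz": 0, "claw": 0.5},
    {"dx": 0, "dy": -0.06, "dz": -0.01, "rx": 0, "ry": 0, "rz": 0, "claw": 0},
    {"dx": 0.01, "dy": -0.07, "dz": 0.01, "rx": 0, "ry": 0, "rz": 0, "claw": 0},
    {"dx": 0.01, "dy": -0.02, "dz": 0.04, "rx": 0, "ry": 0, "rz": 0, "claw": 0},
    {"dx": 0, "dy": 0, "dz": 0, "rx": 0, "ry": 0, "rz": 0, "claw": 0},
  ],
)

```text
t: 46.08
eef_pos: [548.9, -107.3, 241.4]
tcp_rot: [-3.139, -0.004, -0.226]
ft_force: [-0.6, -0.3, 1.0]
opening: 0.497
```

Run:
```python
from h import *
q=tops('w33')
im=cv2.imread('pics/w33.png')[40:300,230:512]; cv2.imwrite('pics/w33c.png',cv2.resize(im,None,fx=2.3,fy=2.3,interpolation=cv2.INTER_CUBIC))
look('scene','s33'); im=cv2.imread('pics/s33.png')[110:340,110:380]; cv2.imwrite('pics/s33c.png',cv2.resize(im,None,fx=2.5,fy=2.5,interpolation=cv2.INTER_CUBIC))
```

```text
46.08 [ 548.9 -107.3  241.4] [-3.139  -0.0038 -0.2262] [-0.61 -0.35  1.  ] 0.497 [-0.31  0.37  1.69  0.    1.08  1.48]
TCP hook [-63.3 122.7 241.4]
block -53.3 -33.2 slope 0.0264 z 219.32 ymid 0.1
block -31.4 -11.4 slope 0.0344 z 219.33 ymid 0.1
block -8.0 10.8 slope 0.0006 z 218.92 ymid 0.0
```

View pics/w33c.png

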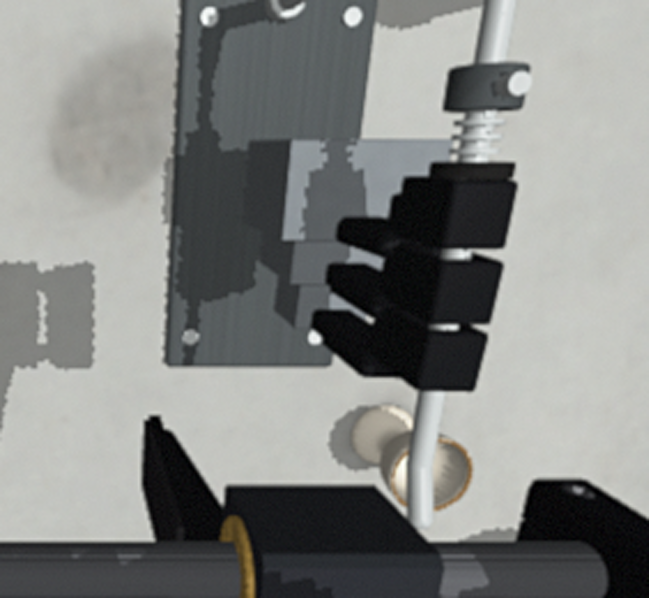

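View pics/s33c.png

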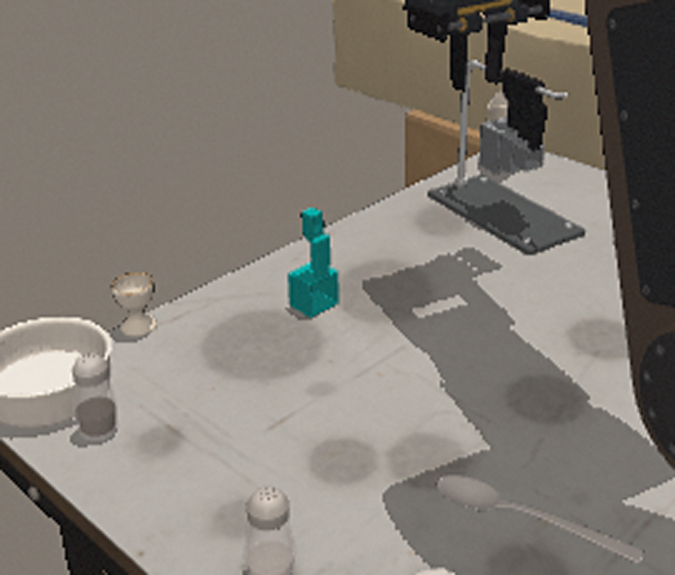

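Run:
```python
from cell import env
print(env.job_done())
```

```text
the job is handed in; nothing more can be done
None
```

I hung all three scoops on the hook in order (large, medium, small), mouths towards the free tip, and handed the job in at about 46 s. They are nested, but the eyes do not quite touch each other.

- **Pressing:** I held and pressed the large one against the sprung pad with about 8 N, the medium with 7 to 10 N, and the small with 6 to 10 N. I eased the load off before opening the gripper each time. After letting go, I pushed again on the eye blocks of the medium (about 7 N) and the small (about 9 N) with the fingers straddling the bar. Under that last push the three eye blocks formed one closed row.
- **Failed check:** with the load off, the medium sits about 3 mm from the large and the small about 2 mm from the medium. The medium went back to nearly the same place three times. I think the handle necks under the eyes touch each other, but I have not confirmed that.
- **Final look:** the large hangs straight against the pad. The medium and small lean about 1.5 to 2 degrees.
- **Other items:** the shakers, the egg cup and the turquoise scoop show no sign of being moved in the last scene picture. I only compared this by eye. The gripper was clear of everything.

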